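# Check reagent bottles in at the label reader

## Robot

A 6-joint arm with a two-finger parallel gripper is mounted at the origin on a cart in front of the work surface, level with it; the furniture and walls round the work are solid. World frame = base frame: x ahead of the robot, y to its left, z up, the work surface at z = 0. Lengths are in m, angles in rad, forces in N, time in s.
With the tool pointing down it reaches from about 0.35 to 0.775 m from the base axis. Payload 7.3 kg.
Tool frame: the origin (TCP) lies midway between the tips of the shut fingers; the grasp point (between the pads) lies 19 mm behind it; z points along the fingers, y is the direction in which the jaws open and shut (so a half turn about z gives the same grasp; the last joint's range is limited). The gripper opens to 92 mm and grips with 3 to 60 N. Pads are 19 mm wide; open, the fingers measure 130 mm over their backs; the gripper's body (75 mm by 190 mm) begins 47 mm behind the grasp point.
Start: joints at [1.185, 0.342, 1.524, -0, 1.275, -0.146], TCP at [0.125, 0.51, 0.227] pointing down, gripper open.
Joint ranges: [-2.53, 2.53], [-0.77, 2.02], [0.04, 2.7], [-1, 4.14], [0.28, 2.66], [-3.11, 3.11]. Speed limits (rad/s): [2.57, 2.57, 3.14, 3.14, 3.14, 3.14].

## Interface

Orientations are given as [roll, pitch, yaw] about the fixed x, y, z axes, in that order (R = Rz(yaw) Ry(pitch) Rx(roll)).
In Python, from cell import status, eyes, job gives the robot as it stands.
- The arm moves only by the tool jog_arm, never from a script. Its argument "series" is a list of rows, each a list of 3 entries, a list of its own where there are three numbers: the gripper command: -1 is shut, 1 is fully open, values between are in proportion, then the shift along the tool's x, y, z in m, then the turn, a rotation vector about the tool's x, y, z in rad. In form: [[grip, [x, y, z], [ax, ay, az]], ...]. A call has 1 to 12 rows; each row is the pose to reach, as a shift and turn from the pose commanded when the call began, along the tool's axes at that moment; what a row does not reach only later rows make up. A row lasts 1/12 s, in which the tool goes at most 41.7 mm and 7.16 degrees, less where a joint would pass 70% of its speed; a pose out of reach is approached as far as the arm can. A call with a gripper value outside its range is refused whole. The fingers move at their own pace and stop on an object; "squeeze" is the grip in N (left out, the last holds). Time passes only in rows, so rows that repeat a pose let the fingers close. It gives the time, the measured TCP pose, the force and the opening at its end, in the units of the state.
- status.observe(): the state, without advancing time (a new reading comes with each control period).
- eyes.read_camera(name): name is "scene" or "top" or "wrist"; returns a dict with "img" (400x640x3 uint8, red, green, blue), "range_z" (400x640 float32, m along the optical axis (not along the pixel's ray), 0 where there is no reading), "camera_matrix" (3x3 intrinsics, pixels), "T" (4x4, takes a point from camera to world coordinates); the wrist camera has in their place "tool_from_camera" (4x4, takes a point from camera to tool coordinates, whose origin is the TCP and whose axes are the flange's). Camera axes: x right, y down, z forward; pixel columns grow to the right and rows downward; lengths in m; the calibration is good to about 2 mm. A picture is of the moment at which its call begins: read the wrist's pose just before it.
- job.hand_in(): hands the job in, once; it reports no verdict.
The state is a dict: "time": time; "qpos": joint angles; "qvel": joint speeds; "joint_efforts": joint torques, N m; "tool_pos": TCP position; "tool_rot": TCP orientation; "contact_force": force on the tool from outside, world axes, zero at the start; "torque": the same for the moment, N m; "opening": finger opening in m.
Only numpy, scipy, OpenCV 4.12 (cv2) and the standard library are available. Lean on these libraries where they do the work, as an engineer would, in place of code of your own. Each camera call takes 0.05 s, during which the arm holds its last target.

## Task

Check in the closed bottles standing at the front of the bench with the bench label reader, whose shutter must first be lifted by its tab over the raised catch, slid fully aside and let drop open. Take the bottles one at a time, tallest first, as the caddy is filled from the back: hold each upright over the ring mark, a centimetre or two clear of the mat, with the middle of its label squarely towards the window for a second, turn it a third of a turn clockwise (seen from above) and pause, turn it a further third and pause, then stand it upright in the grey caddy: the tallest in the back bay, the slim one in the middle bay, the short broad one in the front bay. When all are in, lift and slide the shutter back over the window until it drops shut; leave the timer and the small dish where they are.

Things in the scene. Friction and masses are not known exactly. Their poses are not given: they have to be found in the camera images.
- reader: bench label reader, 3 kg, standing by its own weight on the bench: a white housing 68 x 142 mm, 94 mm high, with a thin dark mat (1 mm, moves with it) on the bench before it. Origin on the bench at the centre of the mat's ring mark, z up, x from the ring mark to the window; housing from x = 110 to 178 mm and y = -57 to 85 mm. It stands roughly square to the bench, window towards the robot
- reader_spot (a point): centre of the white ring mark (68 mm across, with a cross) on the mat, 1 mm above the bench; a bottle is held over it to be read
- reader_window (a point): centre of the square window in the housing's front face, 110 mm behind the ring mark and 55 mm above the bench; axes as the reader's, so it looks along its -x, over the ring mark
- shutter_runner (a joint): sideways travel of the window's dark steel shutter, m: 0 shut (window covered), 0.054 fully open, in the reader's +y (to the left as the robot sees it)
- shutter (a joint): height to which the shutter is lifted, m: 0 dropped, 0.020 at its upper stop; falls back by its own weight. Its foot drops into one notch at 0 travel and another at the open end; between them (travel 0.003 to 0.049) a raised land 10 mm high blocks or carries the foot, so the shutter moves sideways only when lifted 10 mm or more, and must be at 0 to 0.003 or 0.049 to 0.054 to drop
- shutter_tab (a point): middle of the black pull tab on top of the shutter, 10 mm thick in the reader's x and 26 mm wide in y; its top is 12 mm above this point, and the part that stands above the housing's top begins 12 mm below it. It moves with the shutter; the shutter weighs about 0.1 kg
- caddy: grey open bottle caddy fixed to the bench, 236 mm long (x, away from the robot) and 106 mm wide (y), walls 3 mm thick and 36 mm high; two cross walls of the same height make three equal bays, each 75 mm long and 100 mm wide inside, centred at x = 77, 0 and -77 mm; origin on the bench under its middle; +x is its back end
- caddy_floor (a point): centre of the caddy's inner floor (middle bay), 3 mm above the bench
- tall_bottle_mid (a point): tallest and widest bottle: body 58 mm wide up to 127 mm, fixed screw cap 35 mm wide above; 150 mm high, closed, about 0.21 kg; may be absent. The point is on its axis half-way up, z along the axis towards the cap, and -x points to the middle of its label.
- tall_bottle_side1 (a point): point half-way up on the surface of tall bottle, 29 mm from its axis, at the middle of its label; its x points outwards, z along the axis to the cap
- tall_bottle_side2 (a point): point half-way up on the surface of tall bottle, 29 mm from its axis, at a third of a turn anticlockwise from the label's middle, seen from above; its x points outwards, z along the axis to the cap
- tall_bottle_side3 (a point): point half-way up on the surface of tall bottle, 29 mm from its axis, at two thirds of a turn anticlockwise from the label's middle, seen from above; its x points outwards, z along the axis to the cap
- slim_bottle_mid (a point): slim bottle: body 38 mm wide up to 89 mm, fixed screw cap 23 mm wide above; 105 mm high, closed, about 0.09 kg; may be absent. The point is on its axis half-way up, z along the axis towards the cap, and -x points to the middle of its label.
- slim_bottle_side1 (a point): point half-way up on the surface of slim bottle, 19 mm from its axis, at the middle of its label; its x points outwards, z along the axis to the cap
- slim_bottle_side2 (a point): point half-way up on the surface of slim bottle, 19 mm from its axis, at a third of a turn anticlockwise from the label's middle, seen from above; its x points outwards, z along the axis to the cap
- slim_bottle_side3 (a point): point half-way up on the surface of slim bottle, 19 mm from its axis, at two thirds of a turn anticlockwise from the label's middle, seen from above; its x points outwards, z along the axis to the cap
- squat_bottle_mid (a point): short broad bottle: body 47 mm wide up to 78 mm, fixed screw cap 28 mm wide above; 92 mm high, closed, about 0.12 kg; may be absent. The point is on its axis half-way up, z along the axis towards the cap, and -x points to the middle of its label.
- squat_bottle_side1 (a point): point half-way up on the surface of squat bottle, 23.5 mm from its axis, at the middle of its label; its x points outwards, z along the axis to the cap
- squat_bottle_side2 (a point): point half-way up on the surface of squat bottle, 23.5 mm from its axis, at a third of a turn anticlockwise from the label's middle, seen from above; its x points outwards, z along the axis to the cap
- squat_bottle_side3 (a point): point half-way up on the surface of squat bottle, 23.5 mm from its axis, at two thirds of a turn anticlockwise from the label's middle, seen from above; its x points outwards, z along the axis to the cap
- microtome: large white rotary microtome fixed at the back left, an obstacle: origin on the bench, axes as the robot's; its base spans x -225 to 256 mm and y -37 to 193 mm and is 109 mm high at the front, with a knife holder to 230 mm high from x = -212 mm, y = 11 mm on, a front knob to x = -255 mm at y = 98 mm, and a 340 mm high housing from x = -32 mm on; a handwheel stands out on its right behind x = -70 mm
- timer: bystander: white bench timer, 62 x 62 x 23 mm, lying on the bench; origin under its middle
- petri_dish: bystander: small clear covered dish, 64 mm across, 17 mm high; origin under its middle
There are look-alikes about, which are no part of the job. What is shaped like the part that bears tall_bottle_mid but yellow is not meant. What is shaped like the part that bears slim_bottle_mid but yellow is not meant.

How it is judged:
By the outcome, as a careful person would: the job done as asked, in the order asked, and still so for the second after the job is handed in, with the robot touching nothing.
Of tall_bottle, slim_bottle, squat_bottle only 2 to 3 are there at a start; the rules pass over those that are not, and their reading is None.
At some moment in a run one of reader may be knocked a few centimetres aside while the robot is not near it.
Once in a run the grip may slacken for a moment while it holds something.
It also fails if it takes over 210 s, if anything falls off the work surface, if the arm or the gripper's body presses on something with over 40 N, if the wrist force passes 120 N, or if a joint passes its speed limit or range.

## Working session

There is one attempt and no reset: what is moved stays moved. The work goes in short steps, Python scripts to look and compute and a tool call to move; the robot and the scene stay as the last step left them, time stands still between calls to the robot, and variables do not carry over. Pictures are saved under pics/ and viewed, and the job is handed in when it is done.

Besides the shell and the picture viewer there is one more tool, called after "Request:" as name(argument=value, ...) on one line, values as JSON. jog_arm: Moves the arm, as the interface text tells. Its arguments: {"type":"object","properties":{"series":{"type":"array","items":{"type":"array"}},"squeeze":{"type":"number"}},"required":["series"]}

```bash
ls; mkdir -p pics; python3 - <<'E'
from cell import status, eyes
import cv2
print(status.observe())
for n in ("scene","top","wrist"):
    c=eyes.read_camera(n); cv2.imwrite(f"pics/{n}0.png",c["img"][:,:,::-1]); print(n,c["camera_matrix"].tolist(), c.get("T",c.get("tool_from_camera")).round(4).tolist())
E
```

```text
pics
{'time': 0.0, 'qpos': array([ 1.18501955e+00,  3.42710749e-01,  1.52500941e+00,  1.62556399e-07,
        1.27535142e+00, -1.46004644e-01]), 'qvel': array([-0.00020996, -0.00067135, -0.00019266, -0.00095592, -0.0011254 ,
        0.00128491]), 'joint_efforts': array([-2.87878920e-04, -4.31246603e+01, -2.44207960e+01,  7.16341124e-02,
        5.62865508e-02, -1.06786770e-04]), 'tool_pos': array([0.12451036, 0.50962113, 0.22605381]), 'tool_rot': array([-3.14012949e+00, -2.15317102e-04,  2.90182032e+00]), 'contact_force': array([-0.1878794 ,  0.40346853, -0.20208298]), 'torque': array([0.00484407, 0.0365471 , 0.01798744]), 'opening': 0.09198081933084641}
scene [[449.30603305449523, 0.0, 312.0046555846801], [0.0, 449.30603305449523, 200.0109300241164], [0.0, 0.0, 1.0]] [[0.5134, -0.6529, 0.5569, -0.0902], [-0.8581, -0.3994, 0.3227, -0.4528], [0.0118, -0.6436, -0.7653, 1.0289], [0.0, 0.0, 0.0, 1.0]]
top [[408.88595904882544, 0.0, 317.4715667585491], [0.0, 408.88595904882544, 204.16501938484285], [0.0, 0.0, 1.0]] [[0.0254, -0.9912, 0.1299, 0.427], [-0.9996, -0.0241, 0.011, -0.0602], [-0.0078, -0.1301, -0.9915, 1.2978], [0.0, 0.0, 0.0, 1.0]]
wrist [[302.07507390683077, 0.0, 318.66908462497287], [0.0, 302.07507390683077, 200.6120598503006], [0.0, 0.0, 1.0]] [[0.0004, -0.9506, -0.3103, 0.0852], [1.0, 0.0001, 0.0009, -0.0006], [-0.0008, -0.3103, 0.9506, -0.1595], [0.0, 0.0, 0.0, 1.0]]
```

View pics/scene0.png

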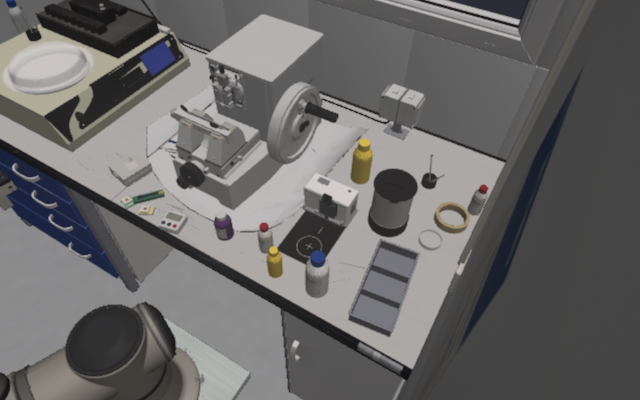

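View pics/top0.png

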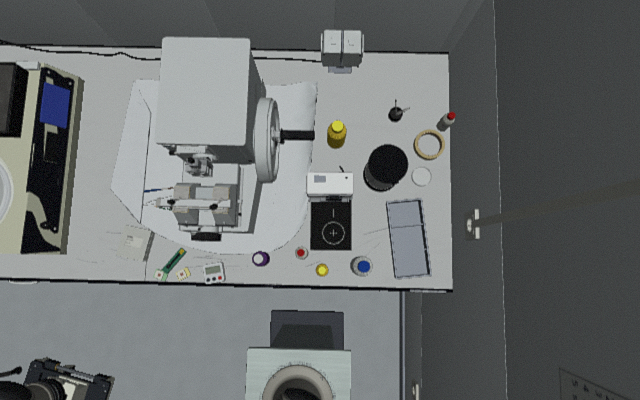

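View pics/wrist0.png

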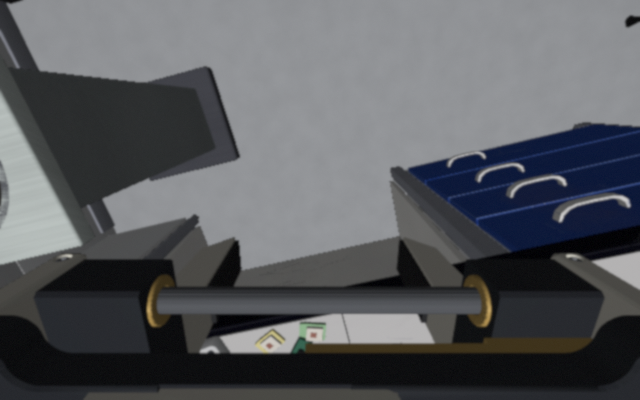

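```bash
cat > h.py <<'E'
from cell import status, eyes
import numpy as np, cv2
from scipy.spatial.transform import Rotation as R
def cam(n):
    s=status.observe(); c=eyes.read_camera(n)
    if n=="wrist":
        T=np.eye(4); T[:3,:3]=R.from_euler('xyz',s["tool_rot"]).as_matrix(); T[:3,3]=s["tool_pos"]
        c["T"]=T@c["tool_from_camera"]
    K=c["camera_matrix"]; z=c["range_z"]; h,w=z.shape
    u,v=np.meshgrid(np.arange(w),np.arange(h))
    P=np.stack([(u-K[0,2])/K[0,0]*z,(v-K[1,2])/K[1,1]*z,z],-1)
    c["P"]=P@c["T"][:3,:3].T+c["T"][:3,3]; c["P"][z==0]=np.nan
    return c
def crop(c,x0,y0,x1,y1,f,name):
    im=cv2.resize(c["img"][y0:y1,x0:x1],None,fx=f,fy=f,interpolation=cv2.INTER_CUBIC)
    cv2.imwrite(f"pics/{name}.png",im[:,:,::-1])
def proj(c,p):
    p=np.atleast_2d(p); q=(p-c["T"][:3,3])@c["T"][:3,:3]; K=c["camera_matrix"]
    return np.c_[K[0,0]*q[:,0]/q[:,2]+K[0,2],K[1,1]*q[:,1]/q[:,2]+K[1,2]]
E
python3 - <<'E'
from h import *
c=cam("scene"); np.savez("s0.npz",img=c["img"],P=c["P"],T=c["T"],K=c["camera_matrix"])
crop(c,200,165,360,305,5,"s0a"); crop(c,290,165,430,335,3.5,"s0b")
for n,(u,v) in dict(purple=(224,226),red=(265,240),yel=(275,265),tall=(317,280),timer=(173,220),mat=(300,250),redback=(479,205)).items(): print(n,c["P"][v,u].round(3))
t=cam("top"); crop(t,190,160,450,290,3,"t0a"); 
for n,(u,v) in dict(purple=(261,258),red=(301,253),yel=(322,270),tall=(363,265),timer=(212,270),ring=(333,233),tab=(344,168),top=(330,180),caddy=(408,238),dish=(422,176),catop=(408,200)).items(): print(n,t["P"][v,u].round(3))
E
```

```text
purple [0.41  0.106 0.067]
red [ 0.43  -0.013  0.067]
yel [ 0.381 -0.077  0.065]
tall [ 0.385 -0.195  0.092]
timer [0.375 0.267 0.023]
mat [ 0.487 -0.084  0.002]
redback [ 0.853 -0.454  0.051]
purple [0.422 0.114 0.093]
red [ 0.439 -0.003  0.106]
yel [ 0.392 -0.065  0.101]
tall [ 0.41  -0.178  0.147]
timer [0.381 0.275 0.019]
ring [ 0.506 -0.097 -0.001]
tab [ 0.718 -0.129 -0.003]
top [ 0.659 -0.083  0.092]
caddy [ 0.496 -0.334  0.003]
dish [ 0.694 -0.376  0.016]
catop [ 0.612 -0.328  0.035]
```

View pics/s0a.png

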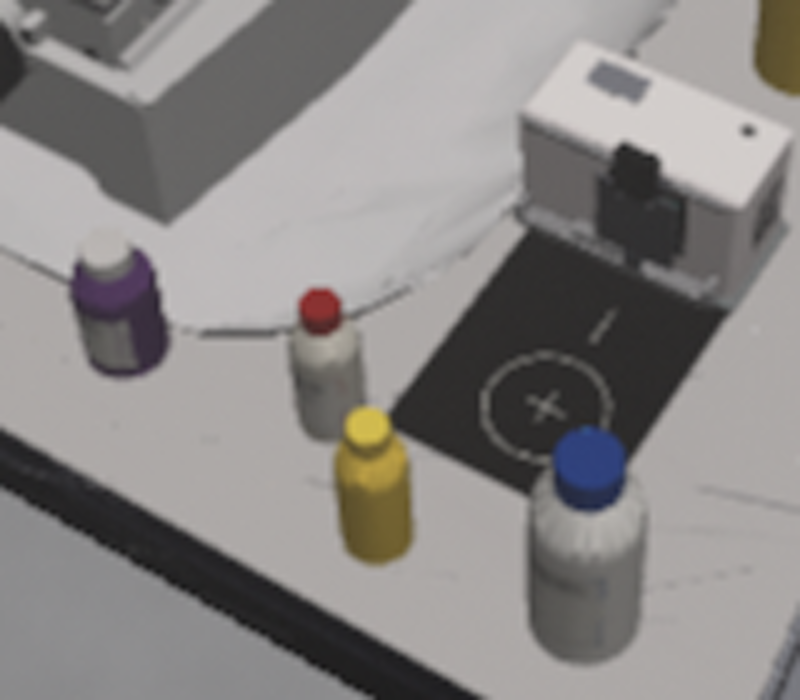

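View pics/t0a.png

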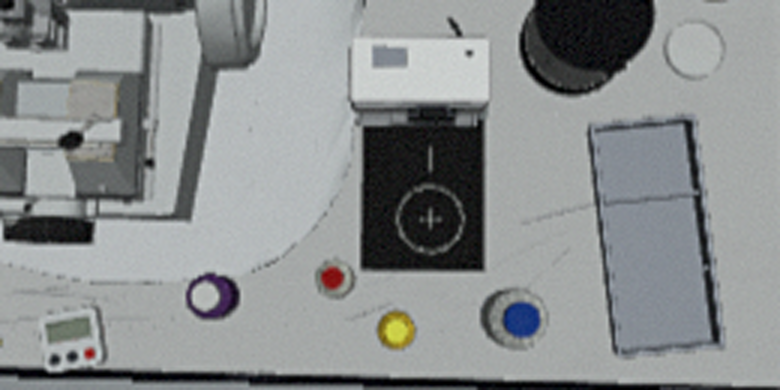

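```bash
python3 - <<'E'
from h import *
d=np.load("s0.npz"); im=d["img"]
def c(x0,y0,x1,y1):
    a=im[y0:y1,x0:x1].astype(float); lo,hi=np.percentile(a,2),np.percentile(a,98)
    return cv2.resize(np.clip((a-lo)/(hi-lo)*255,0,255).astype(np.uint8),(260,340),interpolation=cv2.INTER_CUBIC)
o=np.hstack([c(298,248,338,300),c(253,220,280,255),c(211,208,238,243)])
cv2.imwrite("pics/lab.png",o[:,:,::-1])
E
```

```text
(no output)
```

View pics/lab.png

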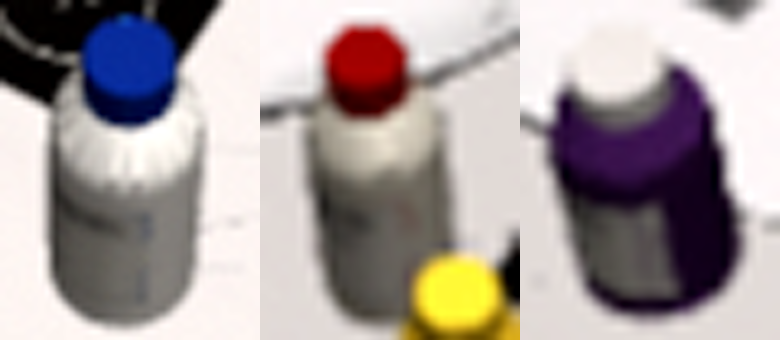

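```bash
cat >> h.py <<'E'
def plan(pos=None,rot=None,s=None):
    s=s or status.observe(); r0=R.from_euler('xyz',s["tool_rot"]); p0=np.array(s["tool_pos"])
    pos=p0 if pos is None else np.array(pos); r=r0 if rot is None else rot
    d=r0.inv().apply(pos-p0); v=(r0.inv()*r).as_rotvec()
    print("shift",d.round(4).tolist(),"turn",v.round(4).tolist(),"rows",np.ceil(np.linalg.norm(d)/.0417),np.ceil(np.degrees(np.linalg.norm(v))/7.16))
def down(yaw): return R.from_euler('xyz',[np.pi,0,yaw])
def tilt(t,yaw): # yaw pi: tool x toward robot; t tilts tool z towards -toolx side horizontally
    return down(yaw)*R.from_rotvec([0,-t,0])
E
python3 - <<'E'
from h import *
r=tilt(0.6,np.pi); print(r.as_matrix().round(2))
plan([.36,.03,.25],r)
E
```

```text
[[-0.83  0.    0.56]
 [ 0.    1.    0.  ]
 [-0.56  0.   -0.83]]
shift [-0.3426, -0.4102, -0.0234] turn [-0.0726, -0.5973, -0.2323] rows 13.0 6.0
```

Request:
jog_arm(series=[[1,[-0.343,-0.41,-0.03],[-0.07,-0.6,-0.23]],[1,[-0.343,-0.41,-0.03],[-0.07,-0.6,-0.23]],[1,[-0.343,-0.41,-0.03],[-0.07,-0.6,-0.23]],[1,[-0.343,-0.41,-0.03],[-0.07,-0.6,-0.23]],[1,[-0.343,-0.41,-0.03],[-0.07,-0.6,-0.23]],[1,[-0.343,-0.41,-0.03],[-0.07,-0.6,-0.23]],[1,[-0.343,-0.41,-0.03],[-0.07,-0.6,-0.23]],[1,[-0.343,-0.41,-0.03],[-0.07,-0.6,-0.23]],[1,[-0.343,-0.41,-0.03],[-0.07,-0.6,-0.23]],[1,[-0.343,-0.41,-0.03],[-0.07,-0.6,-0.23]],[1,[-0.343,-0.41,-0.03],[-0.07,-0.6,-0.23]],[1,[-0.343,-0.41,-0.03],[-0.07,-0.6,-0.23]]])

```text
time: 1.25
tool_pos: [0.315, 0.1216, 0.249]
tool_rot: [-3.142, 0.594, 3.139]
contact_force: [-0.6, 0.9, 0.6]
opening: 0.0918
```

```bash
python3 - <<'E'
from h import *
c=cam("wrist"); cv2.imwrite("pics/w1.png",c["img"][:,:,::-1]); np.savez("w1.npz",img=c["img"],P=c["P"],T=c["T"],K=c["camera_matrix"]);plan([.33,-.07,.25],tilt(.6,np.pi))
E
```

```text
shift [-0.0117, -0.1886, 0.0078] turn [-0.0054, -0.0059, -0.0003] rows 5.0 1.0
```

View pics/w1.png

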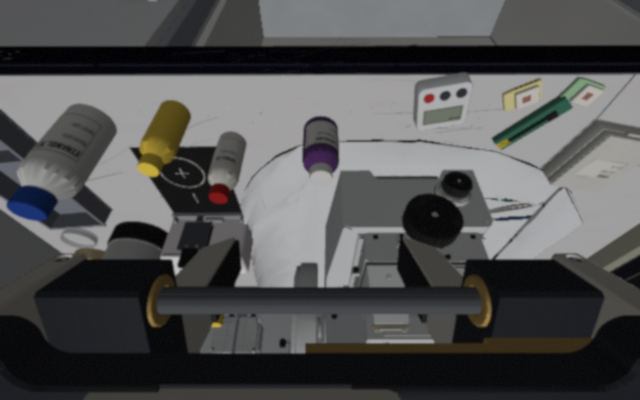

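Request:
jog_arm(series=[[1,[0,-0.19,0],[0,0,0]],[1,[0,-0.19,0],[0,0,0]],[1,[0,-0.19,0],[0,0,0]],[1,[0,-0.19,0],[0,0,0]],[1,[0,-0.19,0],[0,0,0]],[1,[0,-0.19,0],[0,0,0]],[1,[0,-0.19,0],[0,0,0]]])

```text
time: 1.88
tool_pos: [0.3082, 0.0016, 0.2409]
tool_rot: [3.138, 0.567, 3.134]
contact_force: [0.1, -0.7, -0.6]
opening: 0.0916
```

```bash
python3 - <<'E'
from h import *
c=cam("wrist"); print(c["T"].round(3)); cv2.imwrite("pics/w2.png",c["img"][::-1,::-1,::-1]); np.savez("w2.npz",img=c["img"],P=c["P"],T=c["T"],K=c["camera_matrix"])
d=np.load("w1.npz"); A=d["img"]; B=c["img"]
def cc(a,x0,y0,x1,y1): return cv2.resize(a[y0:y1,x0:x1][::-1,::-1],(380,500),interpolation=cv2.INTER_CUBIC)
o=np.hstack([cc(A,20,90,120,222),cc(A,200,120,260,200)]);cv2.imwrite("pics/w1a.png",o[:,:,::-1])
cv2.imwrite("pics/w1b.png",cc(A,285,105,355,190)[:,:,::-1])
E
```

```text
[[ 0.005  0.635  0.772  0.151]
 [ 1.    -0.006 -0.002  0.002]
 [ 0.004  0.772 -0.635  0.33 ]
 [ 0.     0.     0.     1.   ]]
```

View pics/w2.png

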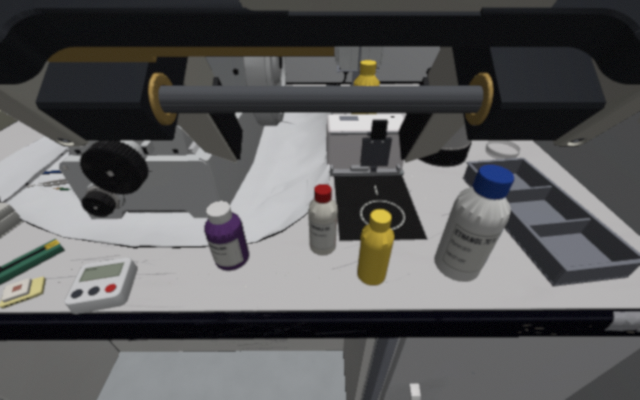

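View pics/w1a.png

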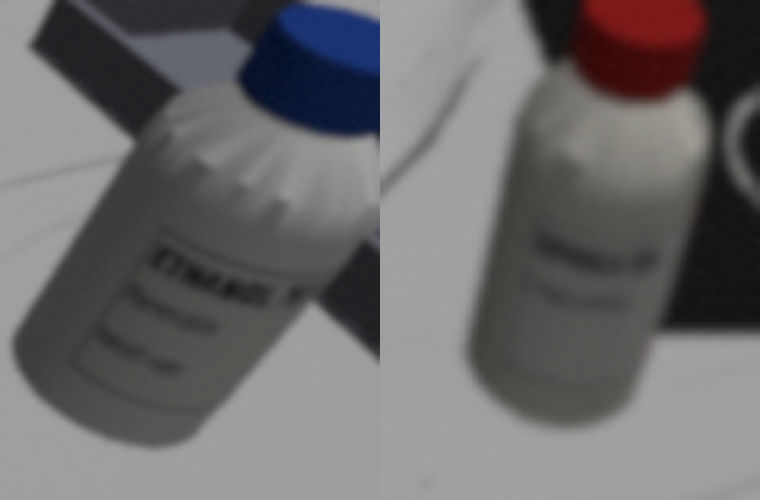

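View pics/w1b.png

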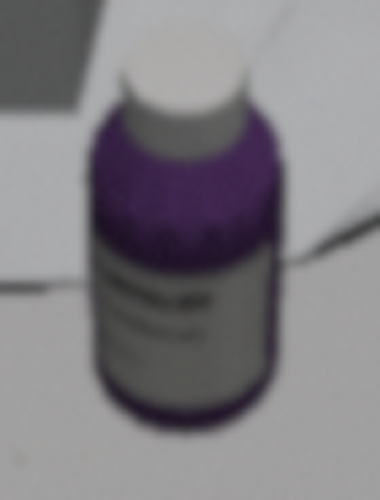

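```bash
cat >> h.py <<'E'
from scipy.optimize import least_squares
def fitc(P,x,y,r,z0,z1,m=.02):
    Q=P.reshape(-1,3); Q=Q[~np.isnan(Q[:,0])]
    k=(Q[:,2]>z0)&(Q[:,2]<z1)&(np.hypot(Q[:,0]-x,Q[:,1]-y)<r+m); Q=Q[k]
    if len(Q)<10: return None
    f=least_squares(lambda c:np.hypot(Q[:,0]-c[0],Q[:,1]-c[1])-r,[x,y],loss="soft_l1",f_scale=.002)
    return f.x.round(4),len(Q),np.sqrt(np.mean(f.fun**2)).round(4)
E
python3 - <<'E'
from h import *
S={n:np.load(n+".npz") for n in("s0","w1","w2")}
for b,(x,y,r,H,rc,hb) in dict(tall=(.41,-.18,.029,.15,.0175,.127),slim=(.44,-.003,.019,.105,.0115,.089),squat=(.42,.113,.0235,.092,.014,.078)).items():
    for n,d in S.items():
        P=d["P"]; print(b,n,"body",fitc(P,x,y,r,.015,hb-.035,.012),"cap",fitc(P,x,y,rc,hb+.003,H-.003,.012))
        Q=P.reshape(-1,3); k=(abs(Q[:,2]-H)<.005)&(np.hypot(Q[:,0]-x,Q[:,1]-y)<.03); print("   captop",np.nanmean(Q[k],0).round(4),k.sum())
E
```

```text
tall s0 body (array([ 0.4095, -0.1816]), 351, np.float64(0.0008)) cap (array([ 0.41  , -0.1812]), 57, np.float64(0.001))
   captop [ 0.4077 -0.1827  0.1502] 162
tall w1 body (array([ 0.4082, -0.181 ]), 3091, np.float64(0.0006)) cap (array([ 0.4087, -0.1813]), 647, np.float64(0.0007))
   captop [ 0.4048 -0.1774  0.1501] 731
tall w2 body (array([ 0.4081, -0.181 ]), 2399, np.float64(0.0005)) cap (array([ 0.4089, -0.1814]), 510, np.float64(0.0006))
   captop [ 0.4044 -0.1785  0.1503] 668
slim s0 body (array([ 0.4441, -0.0023]), 110, np.float64(0.001)) cap (array([ 0.445 , -0.0023]), 19, np.float64(0.0018))
   captop [ 0.4426 -0.004   0.1049] 58
slim w1 body (array([ 0.4427, -0.0016]), 593, np.float64(0.0005)) cap (array([ 0.4435, -0.0017]), 122, np.float64(0.0005))
   captop [ 4.401e-01 -4.000e-04  1.052e-01] 238
slim w2 body (array([ 0.4427, -0.0016]), 542, np.float64(0.0005)) cap (array([ 0.4434, -0.0017]), 107, np.float64(0.0005))
   captop [ 0.4396 -0.0016  0.1054] 225
squat s0 body (array([0.4231, 0.1226]), 108, np.float64(0.0013)) cap (array([0.4242, 0.1218]), 22, np.float64(0.0014))
   captop [0.4216 0.1202 0.0922] 82
squat w1 body (array([0.422 , 0.1233]), 489, np.float64(0.0004)) cap (array([0.4226, 0.1232]), 109, np.float64(0.0004))
   captop [0.4192 0.123  0.0927] 358
squat w2 body (array([0.4219, 0.1233]), 541, np.float64(0.0005)) cap (array([0.4225, 0.1233]), 126, np.float64(0.0006))
   captop [0.419  0.1217 0.0926] 370
```

```bash
python3 - <<'E'
from h import *
rows=[]
for b,w,(x,y,r,hb) in [("tall","w2",(.4085,-.1811,.029,.127)),("tall","w1",(.4085,-.1811,.029,.127)),("slim","w2",(.443,-.0017,.019,.089)),("squat","w2",(.4222,.1233,.0235,.078)),("squat","w1",(.4222,.1233,.0235,.078))]:
    d=np.load(w+".npz"); c={"T":d["T"],"camera_matrix":d["K"]}
    th=np.radians(np.linspace(90,270,720)); z=np.linspace(hb-.01,.005,110)
    TT,Z=np.meshgrid(th,z); p=np.stack([x+r*np.cos(TT),y+r*np.sin(TT),Z],-1).reshape(-1,3)
    q=proj(c,p).reshape(110,720,2).astype(np.float32)
    im=cv2.remap(d["img"],q[...,0],q[...,1],cv2.INTER_CUBIC)
    im=cv2.convertScaleAbs(im,alpha=1.6,beta=-30)
    for a in range(0,180,10): cv2.line(im,(a*4,0),(a*4,8 if a%30 else 16),(255,0,0),1)
    rows.append(im)
o=np.vstack(rows); cv2.imwrite("pics/unw.png",o[:,:,::-1])
E
```

```text
(no output)
```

View pics/unw.png

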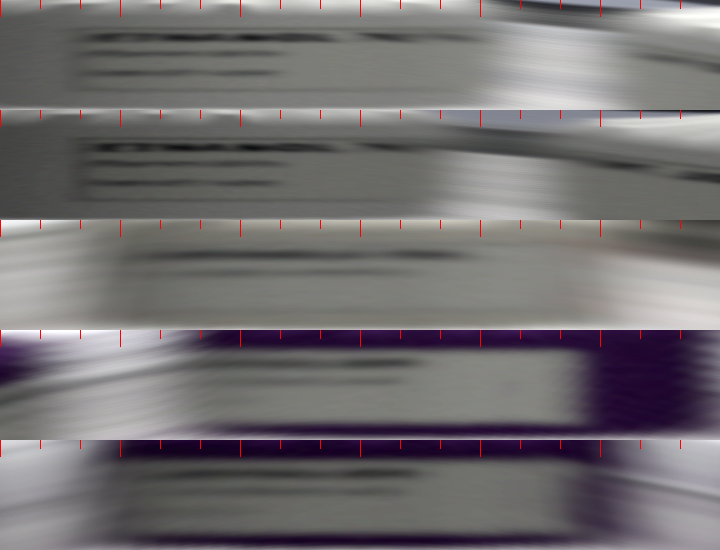

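```bash
python3 - <<'E'
from h import *
rows=[]
d=np.load("s0.npz"); c={"T":d["T"],"camera_matrix":d["K"]}
for x,y,r,hb in [(.4095,-.1814,.029,.127),(.4443,-.0022,.019,.089),(.4233,.1225,.0235,.078)]:
    th=np.radians(np.linspace(90,360,800)); z=np.linspace(hb-.01,.003,180)
    TT,Z=np.meshgrid(th,z); p=np.stack([x+r*np.cos(TT),y+r*np.sin(TT),Z],-1).reshape(-1,3)
    q=proj(c,p).reshape(180,800,2).astype(np.float32)
    im=cv2.remap(d["img"],q[...,0],q[...,1],cv2.INTER_CUBIC)
    im=cv2.convertScaleAbs(im,alpha=1.8,beta=-60)
    for a in range(0,270,10): cv2.line(im,(a*800//270,0),(a*800//270,8 if a%30 else 16),(255,0,0),1)
    rows.append(im)
o=np.vstack(rows); cv2.imwrite("pics/unw2.png",o[:,:,::-1])
c=cam("wrist") if 0 else None
E
```

```text
(no output)
```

View pics/unw2.png

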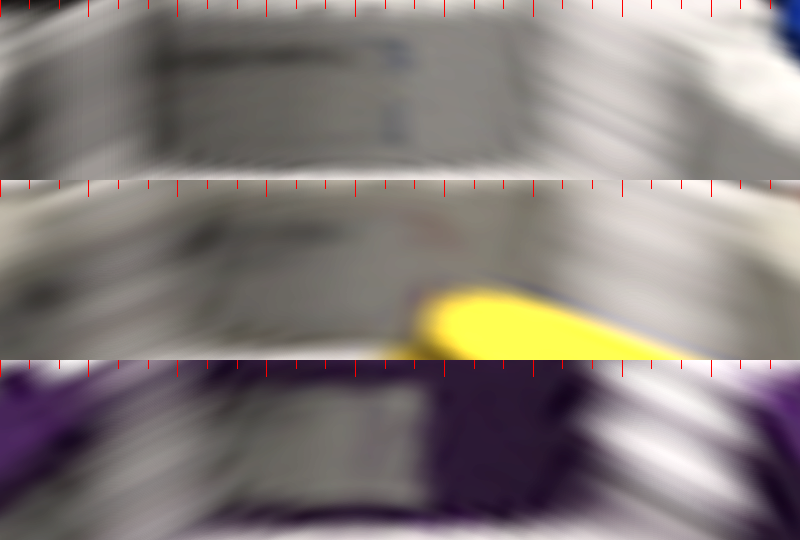

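```bash
python3 - <<'E'
from h import *
print(status.observe()["qpos"].round(3))
plan([.33,-.26,.26],tilt(.6,np.pi+.7))
E
```

```text
[-0.596 -0.473  2.365  0.421  0.806 -2.381]
shift [-0.0304, -0.2558, -0.0023] turn [-0.3942, -0.0319, -0.5937] rows 7.0 6.0
```

Request:
jog_arm(series=[[1,[-0.03,-0.25,0],[-0.31,-0.03,-0.46]],[1,[-0.03,-0.25,0],[-0.31,-0.03,-0.46]],[1,[-0.03,-0.25,0],[-0.31,-0.03,-0.46]],[1,[-0.03,-0.25,0],[-0.31,-0.03,-0.46]],[1,[-0.03,-0.25,0],[-0.31,-0.03,-0.46]],[1,[-0.03,-0.25,0],[-0.31,-0.03,-0.46]],[1,[-0.03,-0.25,0],[-0.31,-0.03,-0.46]],[1,[-0.03,-0.25,0],[-0.31,-0.03,-0.46]],[1,[-0.03,-0.25,0],[-0.31,-0.03,-0.46]],[1,[-0.03,-0.25,0],[-0.31,-0.03,-0.46]]])

```text
time: 2.77
tool_pos: [0.4261, -0.1454, 0.3314]
tool_rot: [3.109, 0.551, -2.65]
contact_force: [-0.6, 0.2, -0.2]
opening: 0.0921
```

```bash
cat >> h.py <<'E'
B=dict(tall=(.4085,-.1811,.029,.127),slim=(.443,-.0017,.019,.089),squat=(.4222,.1233,.0235,.078))
def unwrap(d,bs,name,a0=90,a1=270):
    rows=[]
    c={"T":d["T"],"camera_matrix":d["camera_matrix"]}
    for b in bs:
        x,y,r,hb=B[b]
        th=np.radians(np.linspace(a0,a1,800)); z=np.linspace(hb-.01,.003,180)
        TT,Z=np.meshgrid(th,z); p=np.stack([x+r*np.cos(TT),y+r*np.sin(TT),Z],-1).reshape(-1,3)
        q=proj(c,p).reshape(180,800,2).astype(np.float32)
        im=cv2.remap(d["img"],q[...,0],q[...,1],cv2.INTER_CUBIC)
        im=cv2.convertScaleAbs(im,alpha=1.8,beta=-60)
        for a in range(0,a1-a0,10): cv2.line(im,(a*800//(a1-a0),0),(a*800//(a1-a0),8 if a%30 else 16),(255,0,0),1)
        rows.append(im)
    cv2.imwrite(f"pics/{name}.png",np.vstack(rows)[:,:,::-1])
E
python3 - <<'E'
from h import *
c=cam("wrist"); print(status.observe()["qpos"].round(2)); cv2.imwrite("pics/w3.png",c["img"][::-1,::-1,::-1]); np.savez("w3.npz",img=c["img"],P=c["P"],T=c["T"],K=c["camera_matrix"])
unwrap(c,["tall","slim"],"unw3",90,330)
print(fitc(c["P"],*B["tall"][:3],.02,.09))
E
```

```text
[-0.9  -0.    1.79  0.57  1.32 -3.1 ]
(array([ 0.4083, -0.1809]), 194, np.float64(0.0002))
```

View pics/w3.png

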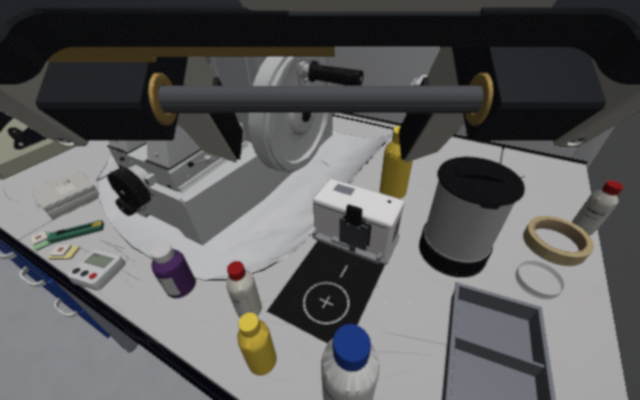

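View pics/unw3.png

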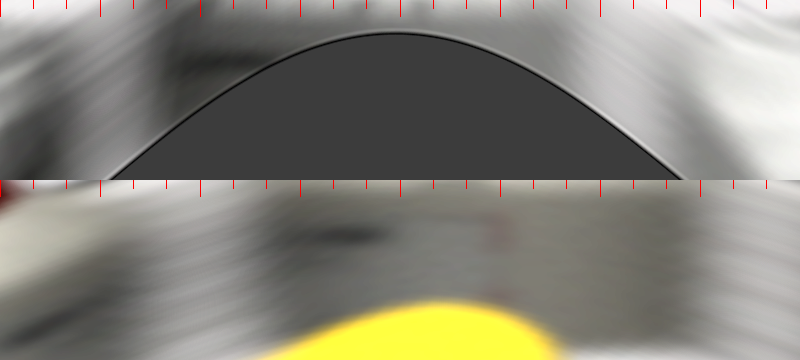

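```bash
python3 - <<'E'
from h import *
plan([.37,-.29,.24],tilt(.5,np.pi+.25))
E
```

```text
shift [0.1482, -0.1003, 0.0135] turn [0.1526, 0.0481, 0.2101] rows 5.0 3.0
```

Request:
jog_arm(series=[[1,[0.148,-0.1,0.013],[0.153,0.048,0.21]],[1,[0.148,-0.1,0.013],[0.153,0.048,0.21]],[1,[0.148,-0.1,0.013],[0.153,0.048,0.21]],[1,[0.148,-0.1,0.013],[0.153,0.048,0.21]],[1,[0.148,-0.1,0.013],[0.153,0.048,0.21]],[1,[0.148,-0.1,0.013],[0.153,0.048,0.21]],[1,[0.148,-0.1,0.013],[0.153,0.048,0.21]],[1,[0.148,-0.1,0.013],[0.153,0.048,0.21]],[1,[0.148,-0.1,0.013],[0.153,0.048,0.21]]])

```text
time: 3.57
tool_pos: [0.3874, -0.2794, 0.2539]
tool_rot: [3.132, 0.468, -2.918]
contact_force: [0.3, 0.9, -0.6]
opening: 0.0917
```

```bash
python3 - <<'E'
from h import *
c=cam("wrist"); print(status.observe()["qpos"].round(2)); cv2.imwrite("pics/w4.png",c["img"][::-1,::-1,::-1]); np.savez("w4.npz",img=c["img"],P=c["P"],T=c["T"],K=c["camera_matrix"])
unwrap(c,["tall","slim"],"unw4",90,330)
print(fitc(c["P"],*B["tall"][:3],.02,.09))
E
```

```text
[-1.09  0.12  1.84  0.51  1.12 -3.1 ]
(array([ 0.4081, -0.181 ]), 1672, np.float64(0.0003))
```

View pics/w4.png

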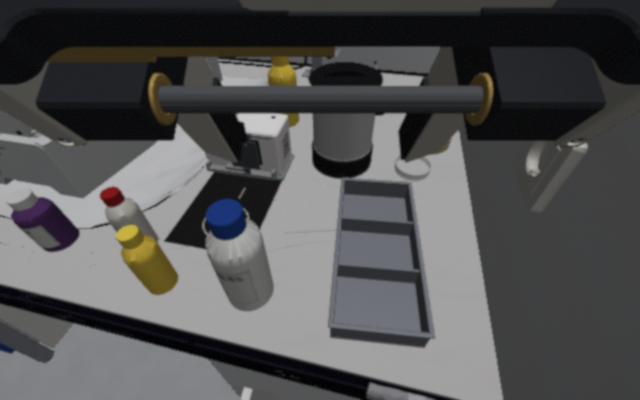

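View pics/unw4.png

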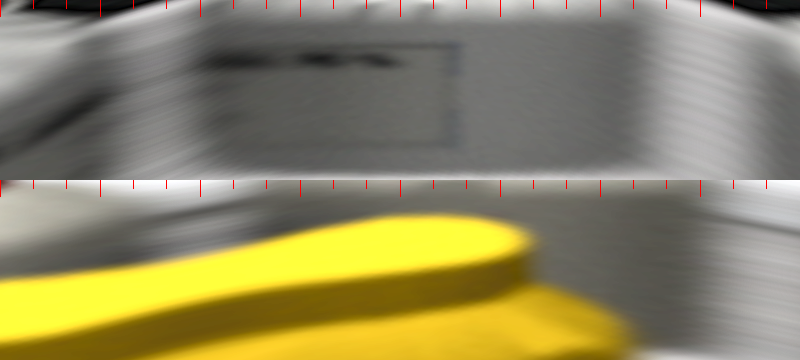

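```bash
python3 - <<'E'
from h import *
plan([.37,-.20,.27],tilt(.5,np.pi))
s=dict(tool_pos=[.37,-.2,.27],tool_rot=tilt(.5,np.pi).as_euler('xyz'))
plan([.36,.2,.23],tilt(.6,np.pi-.5),s)
E
```

```text
shift [-0.0079, 0.0815, -0.0133] turn [0.1132, -0.0323, 0.198] rows 2.0 2.0
shift [0.028, 0.4, 0.0303] turn [0.2615, -0.0979, 0.4264] rows 10.0 5.0
```

Request:
jog_arm(series=[[1,[-0.01,0.08,-0.013],[0.113,-0.032,0.2]],[1,[-0.01,0.08,-0.013],[0.113,-0.032,0.2]],[1,[-0.01,0.08,-0.013],[0.113,-0.032,0.2]],[1,[-0.01,0.08,-0.013],[0.113,-0.032,0.2]],[1,[-0.01,0.08,-0.013],[0.113,-0.032,0.2]]])

```text
time: 4.03
tool_pos: [0.3725, -0.2018, 0.2711]
tool_rot: [-3.141, 0.5, 3.141]
contact_force: [-1.0, -1.1, -0.3]
opening: 0.0919
```

Request:
jog_arm(series=[[1,[0.028,0.4,0.025],[0.26,-0.1,0.43]],[1,[0.028,0.4,0.025],[0.26,-0.1,0.43]],[1,[0.028,0.4,0.025],[0.26,-0.1,0.43]],[1,[0.028,0.4,0.025],[0.26,-0.1,0.43]],[1,[0.028,0.4,0.025],[0.26,-0.1,0.43]],[1,[0.028,0.4,0.025],[0.26,-0.1,0.43]],[1,[0.028,0.4,0.025],[0.26,-0.1,0.43]],[1,[0.028,0.4,0.025],[0.26,-0.1,0.43]],[1,[0.028,0.4,0.025],[0.26,-0.1,0.43]],[1,[0.028,0.4,0.025],[0.26,-0.1,0.43]],[1,[0.028,0.4,0.025],[0.26,-0.1,0.43]],[1,[0.028,0.4,0.025],[0.26,-0.1,0.43]]])

```text
time: 5.03
tool_pos: [0.36, 0.0162, 0.2399]
tool_rot: [-3.14, 0.586, 2.639]
contact_force: [1.1, 0.2, 0.7]
opening: 0.0916
```

```bash
python3 - <<'E'
from h import *
c=cam("wrist"); print(status.observe()["qpos"].round(2)); cv2.imwrite("pics/w5.png",c["img"][::-1,::-1,::-1]); np.savez("w5.npz",img=c["img"],P=c["P"],T=c["T"],K=c["camera_matrix"])
unwrap(c,["squat","slim"],"unw5",60,270)
for b in ("squat","slim"):print(fitc(c["P"],*B[b][:3],.02,.05))
E
```

```text
[ 0.13 -0.2   2.24 -0.54  0.68 -0.58]
(array([0.4219, 0.1233]), 843, np.float64(0.0004))
(array([ 0.4426, -0.0015]), 480, np.float64(0.0004))
```

View pics/w5.png

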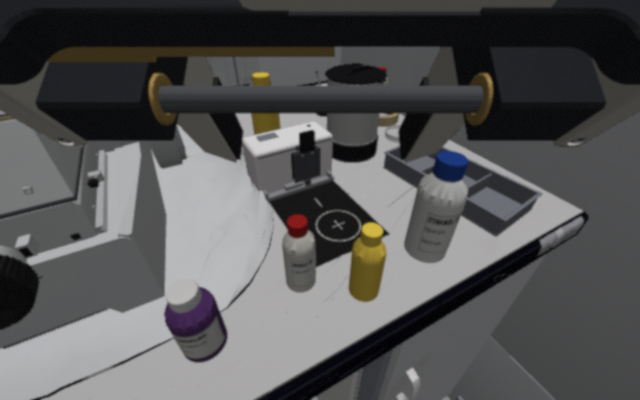

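View pics/unw5.png

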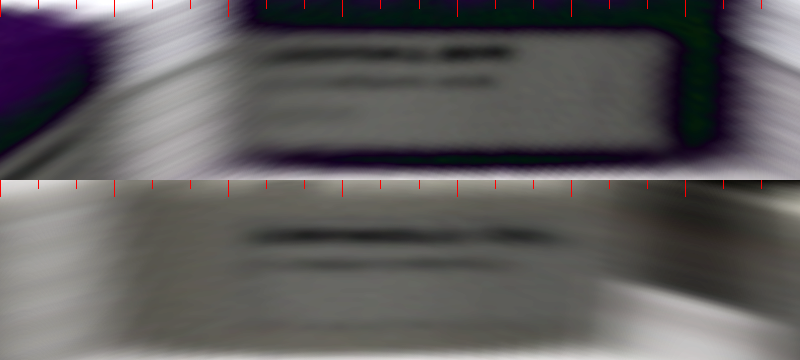

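```bash
python3 - <<'E'
from h import *
plan([.36,.2,.22],tilt(.55,np.pi-.6))
E
```

```text
shift [0.0831, 0.1572, -0.0309] turn [0.0561, 0.0358, 0.0804] rows 5.0 1.0
```

Request:
jog_arm(series=[[1,[0.083,0.157,-0.03],[0.056,0.036,0.08]],[1,[0.083,0.157,-0.03],[0.056,0.036,0.08]],[1,[0.083,0.157,-0.03],[0.056,0.036,0.08]],[1,[0.083,0.157,-0.03],[0.056,0.036,0.08]],[1,[0.083,0.157,-0.03],[0.056,0.036,0.08]],[1,[0.083,0.157,-0.03],[0.056,0.036,0.08]],[1,[0.083,0.157,-0.03],[0.056,0.036,0.08]],[1,[0.083,0.157,-0.03],[0.056,0.036,0.08]],[1,[0.083,0.157,-0.03],[0.056,0.036,0.08]]])

```text
time: 5.83
tool_pos: [0.3596, 0.1937, 0.2186]
tool_rot: [-3.134, 0.549, 2.545]
contact_force: [-0.3, -0.6, 0.1]
opening: 0.0918
```

```bash
python3 - <<'E'
from h import *
c=cam("wrist"); print(status.observe()["qpos"].round(2)); cv2.imwrite("pics/w6.png",c["img"][::-1,::-1,::-1]); np.savez("w6.npz",img=c["img"],P=c["P"],T=c["T"],K=c["camera_matrix"])
unwrap(c,["squat","slim"],"unw6",60,270)
E
```

```text
[ 0.7   0.11  2.   -0.65  0.98  0.09]
```

View pics/unw6.png

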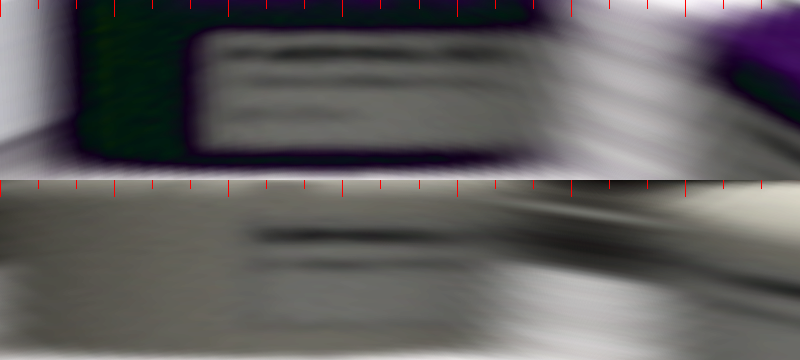

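```bash
python3 - <<'E'
from h import *
rows=[]
for w in ("w6","w5","w2","w3","s0"):
    d=np.load(w+".npz"); c={"T":d["T"],"camera_matrix":d["K"]}
    x,y,r,hb=B["slim"]; 
    if w=="s0": x+=.0013;y-=.0005
    th=np.radians(np.linspace(90,270,720)); z=np.linspace(hb-.01,.005,110)
    TT,Z=np.meshgrid(th,z); p=np.stack([x+r*np.cos(TT),y+r*np.sin(TT),Z],-1).reshape(-1,3)
    q=proj(c,p).reshape(110,720,2).astype(np.float32)
    im=cv2.remap(d["img"],q[...,0],q[...,1],cv2.INTER_CUBIC).astype(float)
    im=im-cv2.GaussianBlur(im,(0,0),60); im=np.clip(128+im*5,0,255).astype(np.uint8)
    for a in range(0,180,10): cv2.line(im,(a*4,0),(a*4,8 if a%30 else 16),(255,0,0),1)
    rows.append(im)
cv2.imwrite("pics/slim.png",np.vstack(rows)[:,:,::-1])
E
```

View pics/slim.png

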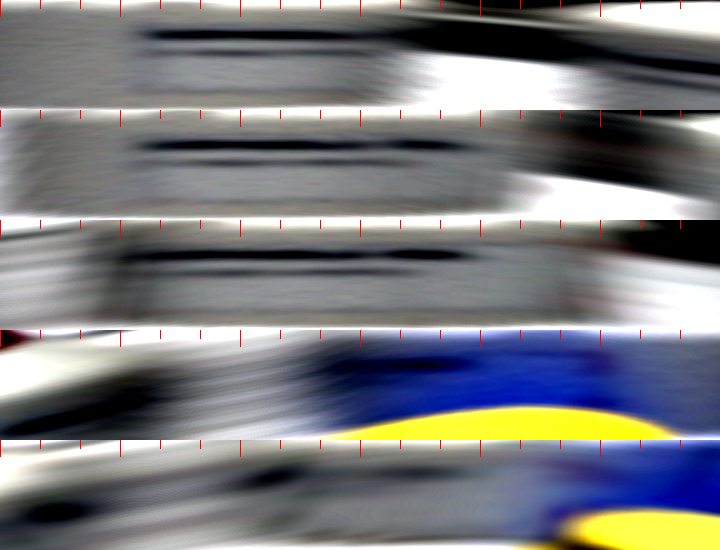

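```bash
python3 - <<'E'
from h import *
for w in ("s0","w2","w3","w5"):
    d=np.load(w+".npz"); P=d["P"]; im=d["img"].astype(int)
    Q=P.reshape(-1,3); C=im.reshape(-1,3)
    # front face of housing: points z .02-.09, near x~.615
    k=(Q[:,2]>.015)&(Q[:,2]<.085)&(abs(Q[:,0]-.615)<.025)&(Q[:,1]>-.15)&(Q[:,1]<-.01)&(C.mean(1)>60)
    q=Q[k]
    if len(q)>20:
        for _ in range(3):
            a,b=np.polyfit(q[:,1],q[:,0],1); r=q[:,0]-a*q[:,1]-b; q=q[abs(r)<max(.003,2*r.std())]
        print(w,"face yaw deg",np.degrees(np.arctan(-a)).round(2),"x at y=-.097",round(a*-.097+b,4),len(q),r.std().round(4), q[:,1].min().round(3),q[:,1].max().round(3))
    k=(abs(Q[:,2]-.094)<.004)&(Q[:,0]>.58)&(Q[:,0]<.75)&(Q[:,1]>-.2)&(Q[:,1]<.02)
    if k.sum()>30: print("  top",cv2.minAreaRect((Q[k,:2]*1000).astype(np.float32)),k.sum())
    # ring: bright pixels on mat near ring
    k=(Q[:,2]<.01)&(np.hypot(Q[:,0]-.506,Q[:,1]+.097)<.045)&(C.mean(1)>95)
    q=Q[k]
    rr=np.hypot(q[:,0]-.506,q[:,1]+.097); q=q[(rr>.024)]
    f=least_squares(lambda c:np.hypot(q[:,0]-c[0],q[:,1]-c[1])-.033,[.506,-.097],loss="soft_l1",f_scale=.002)
    print("  ring",f.x.round(4),len(q),np.sqrt(np.mean(f.fun**2)).round(4), q[:,2].mean().round(4))
    # mat
    k=(Q[:,2]<.008)&(C.mean(1)<60)&(Q[:,0]>.42)&(Q[:,0]<.62)&(Q[:,1]>-.19)&(Q[:,1]<-.0)
    if k.sum()>30: print("  mat",cv2.minAreaRect((Q[k,:2]*1000).astype(np.float32)),k.sum())
for w in ("s0","w2","w3","w4","w5"):
    d=np.load(w+".npz"); Q=d["P"].reshape(-1,3)
    k=(abs(Q[:,2]-.036)<.002)&(Q[:,0]>.35)&(Q[:,0]<.75)&(Q[:,1]>-.45)&(Q[:,1]<-.22)
    print(w,"caddy",cv2.minAreaRect((Q[k,:2]*1000).astype(np.float32)),k.sum())
d=np.load("w3.npz"); im=d["img"][::-1,::-1]; cv2.imwrite("pics/rd.png",cv2.resize(im[170:370,250:410],None,fx=4,fy=3,interpolation=cv2.INTER_CUBIC)[:,:,::-1])
E
```

```text
s0 face yaw deg 0.79 x at y=-.097 0.6184 458 0.0039 -0.15 -0.012
  top ((643.4918823242188, -83.37664794921875), (141.3408966064453, 85.61930084228516), 88.55865478515625) 908
  ring [ 0.5074 -0.0973] 12 0.0036 0.0011
  mat ((537.4410400390625, -88.26737213134766), (161.10496520996094, 127.78993225097656), 0.7666350603103638) 1674
w2 face yaw deg 0.01 x at y=-.097 0.6178 1502 0.0024 -0.15 -0.01
  top ((642.4093627929688, -80.63760375976562), (137.90757751464844, 86.46784973144531), 88.77304077148438) 1274
  ring [ 0.5097 -0.0976] 155 0.0044 -0.4305
  mat ((530.06591796875, -89.33387756347656), (175.71041870117188, 126.55874633789062), 0.5408420562744141) 3779
w3 face yaw deg 0.83 x at y=-.097 0.6179 1335 0.0026 -0.15 -0.012
  top ((644.2538452148438, -106.52896881103516), (88.21316528320312, 189.2860870361328), 3.1378231048583984) 2374
  ring [ 0.5083 -0.098 ] 145 0.0012 0.0027
  mat ((535.744384765625, -89.41072082519531), (161.57473754882812, 127.08277893066406), 1.1272460222244263) 6022
w5 face yaw deg -0.05 x at y=-.097 0.6176 1685 0.0027 -0.15 -0.01
  top ((647.6917114257812, -105.83514404296875), (96.08601379394531, 193.3009796142578), 8.598430633544922) 1707
  ring [ 0.5078 -0.0975] 64 0.0026 -0.0221
  mat ((535.8042602539062, -89.1452407836914), (162.0944366455078, 126.83047485351562), 0.8669295907020569) 3734
s0 caddy ((538.8707885742188, -320.7455749511719), (336.18389892578125, 138.92550659179688), 14.184061050415039) 458
w2 caddy ((522.371826171875, -322.2837219238281), (301.37774658203125, 135.9458770751953), 13.41925048828125) 1445
w3 caddy ((579.6495361328125, -311.6585388183594), (231.29910278320312, 134.97512817382812), 16.50152587890625) 1306
w4 caddy ((541.8018188476562, -318.70440673828125), (344.647705078125, 137.9783172607422), 13.793299674987793) 1881
w5 caddy ((518.992431640625, -319.7374572753906), (299.4776916503906, 129.85873413085938), 13.62973403930664) 762
```

View pics/rd.png

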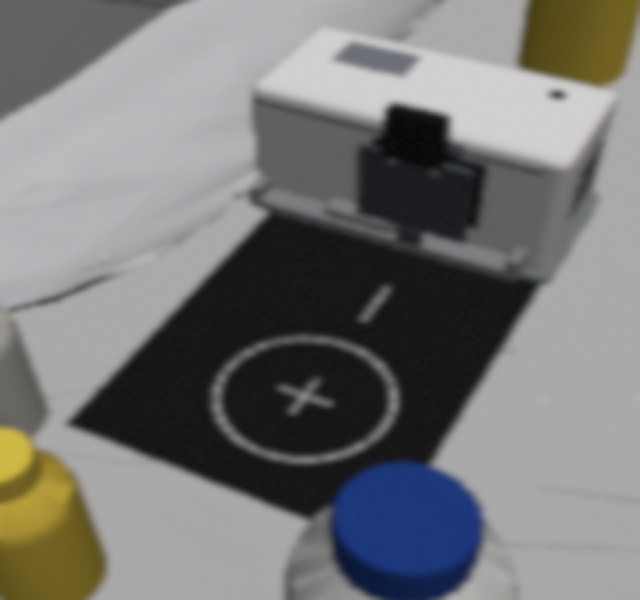

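```bash
python3 - <<'E'
from h import *
for w in ("s0","w2","w3","w5","w6"):
    d=np.load(w+".npz"); Q=d["P"].reshape(-1,3); C=d["img"].reshape(-1,3).astype(int)
    k=(Q[:,2]>.099)&(Q[:,2]<.125)&(Q[:,0]>.56)&(Q[:,0]<.68)&(Q[:,1]>-.16)&(Q[:,1]<-.03)&(C.mean(1)<60)
    q=Q[k]
    if k.sum()>5: print(w,"tab",np.percentile(q,[3,50,97],axis=0).round(4).tolist(),k.sum())
def model(L=.236,W=.106):
    pass
for w in ("s0","w2","w3","w4","w5"):
    d=np.load(w+".npz"); Q=d["P"].reshape(-1,3)
    k=(abs(Q[:,2]-.036)<.0015)&(Q[:,0]>.36)&(Q[:,0]<.69)&(Q[:,1]>-.42)&(Q[:,1]<-.25)&(np.hypot(Q[:,0]-.409,Q[:,1]+.181)>.05)
    q=(Q[k,:2]*1000).astype(np.float32)
    print(w,"caddy",cv2.minAreaRect(q),k.sum())
    if w=="w4":
        m=np.zeros((300,500),np.uint8)
        for x,y in q: m[int(150-(y+335)),int(x-300)]=255
        cv2.imwrite("pics/cad.png",m)
E
```

```text
s0 tab [[0.5998, -0.1095, 0.0997], [0.6027, -0.0964, 0.1126], [0.6087, -0.0857, 0.1209]] 58
w2 tab [[0.5996, -0.1049, 0.1], [0.6008, -0.0944, 0.1095], [0.6025, -0.0841, 0.119]] 165
w3 tab [[0.5993, -0.108, 0.0999], [0.601, -0.0971, 0.1114], [0.6055, -0.0863, 0.12]] 184
w5 tab [[0.5989, -0.1038, 0.0997], [0.6007, -0.0931, 0.1104], [0.604, -0.0828, 0.1193]] 182
s0 caddy ((531.7613525390625, -326.1498718261719), (310.5213928222656, 112.99765014648438), 7.6763153076171875) 345
w2 caddy ((523.1397705078125, -325.38104248046875), (295.7420959472656, 115.77540588378906), 7.985229015350342) 1106
w3 caddy ((573.6783447265625, -319.418701171875), (233.80357360839844, 115.0027084350586), 8.371212005615234) 860
w4 caddy ((532.0421142578125, -324.5611572265625), (315.1998291015625, 115.38680267333984), 8.08271312713623) 1292
w5 caddy ((521.7982788085938, -324.5278015136719), (293.16851806640625, 113.06683349609375), 7.593425273895264) 597
```

View pics/cad.png

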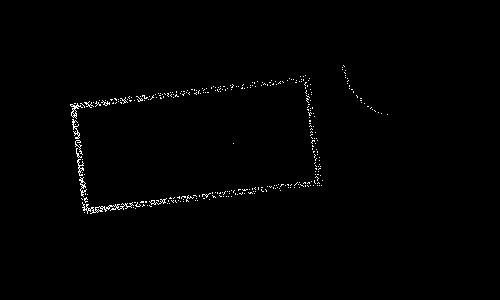

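```bash
python3 - <<'E'
from h import *
for w in ("s0","w2","w4","w5"):
    d=np.load(w+".npz"); Q=d["P"].reshape(-1,3)
    k=(abs(Q[:,2]-.036)<.0015)&(Q[:,0]>.36)&(Q[:,0]<.63)&(Q[:,1]>-.42)&(Q[:,1]<-.25)&(np.hypot(Q[:,0]-.409,Q[:,1]+.181)>.05)
    q=(Q[k,:2]*1000).astype(np.float32)
    print(w,"caddy",cv2.minAreaRect(q),k.sum())
    l=Q[(abs(Q[:,0]-.496)<.08)&(abs(Q[:,1]+.329)<.03)]
    print(np.unique(l[~np.isnan(l[:,2])][:,2].round(3),return_counts=True))
E
```

```text
s0 caddy ((498.3304443359375, -330.46539306640625), (242.38954162597656, 110.78189849853516), 6.9062933921813965) 320
(array([-0.002, -0.001, -0.   ,  0.001,  0.002,  0.003,  0.004,  0.005,
        0.006,  0.007,  0.008,  0.009,  0.01 ,  0.011,  0.012,  0.013,
        0.014,  0.015,  0.016,  0.017,  0.018,  0.019,  0.02 ,  0.021,
        0.022,  0.023,  0.024,  0.025,  0.026,  0.027,  0.028,  0.029,
        0.03 ,  0.031,  0.032,  0.033,  0.034,  0.035,  0.036]), array([  5,   7,  33,  74, 133, 177, 218, 162, 129,  61,  27,   9,  10,
        14,   8,  11,  10,   9,   7,  12,  10,  11,   5,  12,  14,   9,
         8,  12,   7,   8,  17,  11,  14,  19,  12,  12,   9,   3,   2]))
w2 caddy ((496.5809326171875, -329.4196472167969), (241.3538055419922, 112.56570434570312), 6.797083854675293) 1086
(array([0.002, 0.003, 0.004, 0.005, 0.006, 0.007, 0.008, 0.009, 0.01 ,
       0.011, 0.012, 0.013, 0.014, 0.015, 0.016, 0.017, 0.018, 0.019,
       0.02 , 0.021, 0.022, 0.023, 0.024, 0.025, 0.026, 0.027, 0.028,
       0.029, 0.03 , 0.031, 0.032, 0.033, 0.034]), array([  2,  94, 570, 507,  61,  20,
[... 634 characters left out ...]
 35,   38,   41,   43,   44,   33,   42,   29,
         48,   36,   41,   41,   33,   47,   45,   53,   98,   93,   12,
          1]))
w5 caddy ((496.7056579589844, -328.6614074707031), (241.39613342285156, 113.03841400146484), 7.085113525390625) 584
(array([0.002, 0.003, 0.004, 0.005, 0.006, 0.007, 0.008, 0.009, 0.01 ,
       0.011, 0.012, 0.013, 0.014, 0.015, 0.016, 0.017, 0.018, 0.019,
       0.02 , 0.021, 0.022, 0.023, 0.024, 0.025, 0.026, 0.027, 0.028,
       0.029, 0.03 , 0.031, 0.032, 0.033, 0.034]), array([  2,  41, 192,  87,   9,   5,   3,   3,   4,   7,   5,   4,   2,
         8,   4,  10,   6,  10,   5,   7,   8,   9,   5,  11,   6,   8,
        11,   6,   7,  10,  30,  15,   2]))
```

```bash
python3 - <<'E'
from h import *
plan([.48,-.07,.28],down(np.pi+.014))
s=dict(tool_pos=[.48,-.07,.28],tool_rot=down(np.pi+.014).as_euler('xyz'))
plan([.605,-.0958,.15],None,s)
E
```

```text
shift [-0.2433, -0.1496, 0.0781] turn [-0.1743, 0.5298, -0.5978] rows 8.0 7.0
shift [-0.1246, -0.0275, 0.13] turn [0.0, 0.0, 0.0] rows 5.0 0.0
```

Request:
jog_arm(series=[[0.1,[-0.243,-0.15,0.078],[-0.174,0.53,-0.598]],[0.1,[-0.243,-0.15,0.078],[-0.174,0.53,-0.598]],[0.1,[-0.243,-0.15,0.078],[-0.174,0.53,-0.598]],[0.1,[-0.243,-0.15,0.078],[-0.174,0.53,-0.598]],[0.1,[-0.243,-0.15,0.078],[-0.174,0.53,-0.598]],[0.1,[-0.243,-0.15,0.078],[-0.174,0.53,-0.598]],[0.1,[-0.243,-0.15,0.078],[-0.174,0.53,-0.598]],[0.1,[-0.243,-0.15,0.078],[-0.174,0.53,-0.598]],[0.1,[-0.243,-0.15,0.078],[-0.174,0.53,-0.598]],[0.1,[-0.243,-0.15,0.078],[-0.174,0.53,-0.598]],[0.1,[-0.243,-0.15,0.078],[-0.174,0.53,-0.598]],[0.1,[-0.243,-0.15,0.078],[-0.174,0.53,-0.598]]])

```text
time: 6.88
tool_pos: [0.4824, -0.0762, 0.281]
tool_rot: [-3.14, 0.002, -3.13]
contact_force: [-1.2, 0.1, -0.7]
opening: 0.0506
```

```bash
python3 - <<'E'
from h import *
plan([.605,-.0958,.15],down(np.pi+.014))
c=cam("wrist"); cv2.imwrite("pics/w7.png",c["img"][::-1,::-1,::-1])
Q=c["P"].reshape(-1,3); C=c["img"].reshape(-1,3).astype(int)
k=(Q[:,2]>.099)&(Q[:,2]<.125)&(Q[:,0]>.56)&(Q[:,0]<.68)&(Q[:,1]>-.16)&(Q[:,1]<-.03)&(C.mean(1)<60)
q=Q[k]; print(k.sum(), np.percentile(q,[3,50,97],axis=0).round(4).tolist() if k.sum() else 0)
k=k&(Q[:,2]>.115); q=Q[k]; print(k.sum(), np.percentile(q,[3,50,97],axis=0).round(4).tolist() if k.sum() else 0)
E
```

```text
shift [-0.1221, -0.0207, 0.1313] turn [-0.0021, 0.0021, -0.0025] rows 5.0 1.0
271 [[0.5998, -0.1068, 0.1014], [0.6012, -0.0953, 0.1153], [0.6073, -0.0838, 0.1204]]
136 [[0.6004, -0.1056, 0.1154], [0.6029, -0.0956, 0.119], [0.6076, -0.0846, 0.1206]]
```

View pics/w7.png

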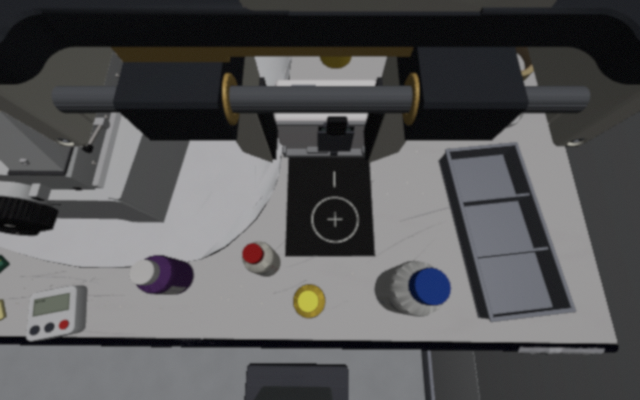

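Request:
jog_arm(series=[[0.1,[-0.123,-0.02,0.13],[-0.002,0.002,0]],[0.1,[-0.123,-0.02,0.13],[-0.002,0.002,0]],[0.1,[-0.123,-0.02,0.13],[-0.002,0.002,0]],[0.1,[-0.123,-0.02,0.13],[-0.002,0.002,0]],[0.1,[-0.123,-0.02,0.13],[-0.002,0.002,0]],[0.1,[-0.123,-0.02,0.13],[-0.002,0.002,0]],[0.1,[-0.123,-0.02,0.13],[-0.002,0.002,0]],[0.1,[-0.123,-0.02,0.13],[-0.002,0.002,0]],[0.1,[-0.123,-0.02,0.13],[-0.002,0.002,0]]])

```text
time: 7.68
tool_pos: [0.6029, -0.0867, 0.1521]
tool_rot: [3.14, 0.001, -3.126]
contact_force: [-0.1, -0.2, -0.5]
opening: 0.0506
```

```bash
python3 - <<'E'
from h import *
plan([.6055,-.0955,.0985],down(np.pi+.014))
E
```

```text
shift [-0.0025, -0.0089, 0.0536] turn [0.0011, 0.0008, 0.002] rows 2.0 1.0
```

Request:
jog_arm(series=[[0.1,[0,0,0],[0,0,0]],[0.1,[0,0,0],[0,0,0]]])

```text
time: 7.85
tool_pos: [0.6031, -0.0867, 0.1514]
tool_rot: [3.14, 0.0, -3.125]
contact_force: [-0.5, -0.8, 0.4]
opening: 0.0504
```

```bash
python3 - <<'E'
from h import *
plan([.6055,-.0955,.0985],down(np.pi+.014))
E
```

```text
shift [-0.0023, -0.0089, 0.0529] turn [0.0013, 0.0001, 0.0021] rows 2.0 1.0
```

Request:
jog_arm(series=[[0.1,[-0.0025,-0.009,0],[0,0,0]],[0.1,[-0.0025,-0.009,0.02],[0,0,0]],[0.1,[-0.0025,-0.009,0.04],[0,0,0]],[0.1,[-0.0025,-0.009,0.053],[0,0,0]],[0.1,[-0.0025,-0.009,0.053],[0,0,0]],[0.1,[-0.0025,-0.009,0.053],[0,0,0]]])

```text
time: 8.35
tool_pos: [0.6055, -0.096, 0.0967]
tool_rot: [3.139, -0.003, -3.126]
contact_force: [0.2, -0.0, -0.2]
opening: 0.0508
```

```bash
python3 - <<'E'
from h import *
plan([.6055,-.0955,.0985],down(np.pi+.014))
c=cam("scene"); crop(c,280,160,380,240,7,"sc1")
E
```

```text
shift [0.0, 0.0005, -0.0018] turn [0.0022, -0.003, 0.0019] rows 1.0 1.0
```

View pics/sc1.png

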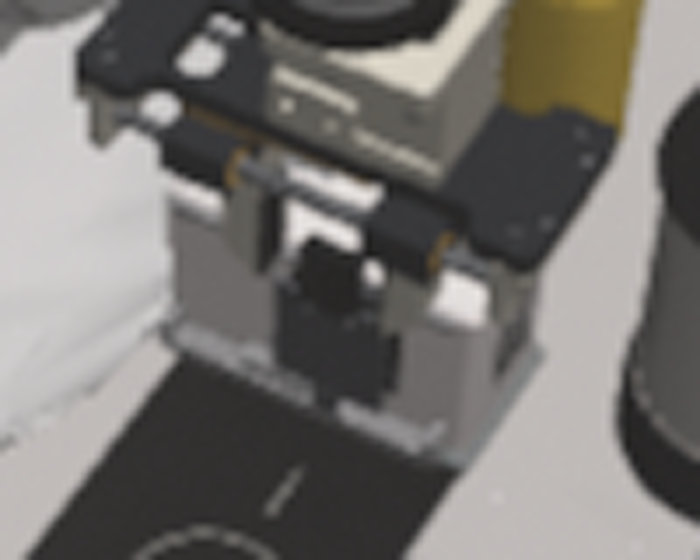

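Request:
jog_arm(series=[[-0.3,[0,0,-0.0015],[0,0,0]],[-0.6,[0,0,-0.0015],[0,0,0]],[-1,[0,0,-0.0015],[0,0,0]],[-1,[0,0,-0.0015],[0,0,0]],[-1,[0,0,-0.0015],[0,0,0]],[-1,[0,0,-0.0015],[0,0,0]],[-1,[0,0,-0.0015],[0,0,0]],[-1,[0,0,-0.0015],[0,0,0]]], squeeze=15)

```text
time: 9.07
tool_pos: [0.6059, -0.0956, 0.0989]
tool_rot: [3.14, -0.001, -3.125]
contact_force: [-0.7, -0.0, 5.5]
opening: 0.0257
```

Request:
jog_arm(series=[[-1,[0,0,-0.005],[0,0,0]],[-1,[0,0,-0.01],[0,0,0]],[-1,[0,0,-0.015],[0,0,0]],[-1,[0,0,-0.015],[0,0,0]],[-1,[0,0,-0.015],[0,0,0]]])

```text
time: 9.48
tool_pos: [0.6058, -0.0956, 0.1136]
tool_rot: [3.14, -0.002, -3.125]
contact_force: [2.3, -0.0, -0.2]
opening: 0.0259
```

Request:
jog_arm(series=[[-1,[0,0.008,0],[0,0,0]],[-1,[0,0.016,0],[0,0,0]],[-1,[0,0.024,0],[0,0,0]],[-1,[0,0.032,0],[0,0,0]],[-1,[0,0.04,0],[0,0,0]],[-1,[0,0.046,0],[0,0,0]],[-1,[0,0.05,0],[0,0,0]],[-1,[0,0.053,0],[0,0,0]],[-1,[0,0.053,0],[0,0,0]],[-1,[0,0.053,0],[0,0,0]]])

```text
time: 10.32
tool_pos: [0.605, -0.0424, 0.1135]
tool_rot: [3.139, -0.002, -3.125]
contact_force: [3.3, 0.3, -0.9]
opening: 0.0258
```

```bash
python3 - <<'E'
from h import *
c=cam("scene"); crop(c,280,160,380,240,7,"sc2")
E
```

```text
(no output)
```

View pics/sc2.png

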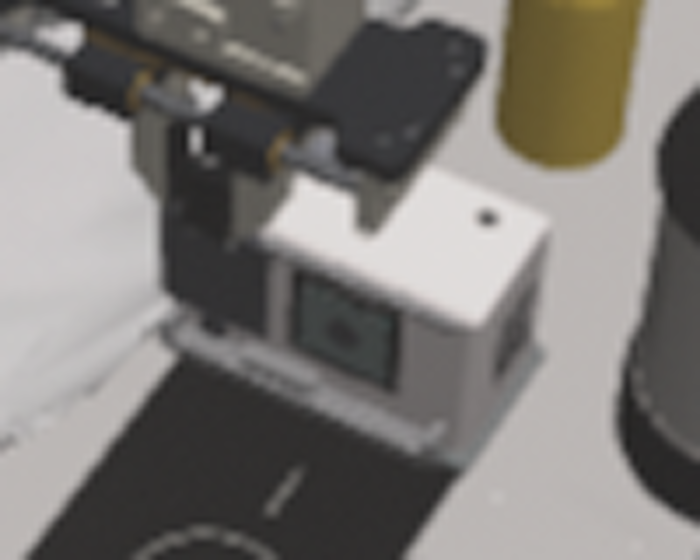

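Request:
jog_arm(series=[[-1,[0,0.0005,0.004],[0,0,0]],[-1,[0,0.0005,0.008],[0,0,0]],[-1,[0,0.0005,0.012],[0,0,0]],[-1,[0,0.0005,0.013],[0,0,0]],[-1,[0,0.0005,0.013],[0,0,0]],[0.1,[0,0.0005,0.013],[0,0,0]],[0.1,[0,0.0005,0.013],[0,0,0]],[0.1,[0,0.0005,0.013],[0,0,0]],[0.1,[0,0.0005,0.013],[0,0,0]],[0.1,[0,0.0005,0.0],[0,0,0]],[0.1,[0,0.0005,-0.03],[0,0,0]],[0.1,[0,0.0005,-0.07],[0,0,0]]])

```text
time: 11.37
tool_pos: [0.6028, -0.0418, 0.1813]
tool_rot: [3.138, -0.01, -3.125]
contact_force: [0.8, -1.5, 0.5]
opening: 0.0506
```

Request:
jog_arm(series=[[0.1,[0.05,-0.02,-0.07],[0,0,0]],[0.1,[0.09,-0.04,-0.1],[0,0,0]],[0.1,[0.12,-0.06,-0.12],[0,0,0]],[0.1,[0.12,-0.06,-0.12],[0,0,0]],[0.1,[0.12,-0.06,-0.12],[0,0,0]],[0.1,[0.12,-0.06,-0.12],[0,0,0]]])

```text
time: 11.87
tool_pos: [0.4853, -0.1056, 0.3066]
tool_rot: [-3.141, 0.003, -3.128]
contact_force: [0.8, -0.4, -0.0]
opening: 0.0505
```

```bash
cat >> h.py <<'E'
def reader(w="wrist",save=None,pr=(.508,-.098)):
    c=cam(w); Q=c["P"].reshape(-1,3); C=c["img"].reshape(-1,3).astype(int)
    q=Q[(Q[:,2]<.02)&(np.hypot(Q[:,0]-pr[0],Q[:,1]-pr[1])<.06)&(C.mean(1)>95)&(C.max(1)-C.min(1)<40)]
    f=least_squares(lambda c:np.hypot(q[:,0]-c[0],q[:,1]-c[1])-.033,pr,loss="cauchy",f_scale=.0015)
    print("ring",f.x.round(4),len(q),"inl",(abs(f.fun)<.003).sum())
    k=(Q[:,2]<.008)&(Q[:,2]>-.01)&(C.mean(1)<60)&(abs(Q[:,0]-pr[0]-.028)<.12)&(abs(Q[:,1]-pr[1])<.09)
    m=cv2.minAreaRect((Q[k,:2]*1000).astype(np.float32)); print("mat",np.round(m[0],1),np.round(m[1],1),round(m[2],2))
    k=(Q[:,2]>.099)&(Q[:,2]<.145)&(abs(Q[:,0]-pr[0]-.097)<.03)&(abs(Q[:,1]-pr[1]-.03)<.06)&(C.mean(1)<60)
    if k.sum()>5: print("tab",np.percentile(Q[k],[3,50,97],axis=0).round(4).tolist(),k.sum())
    if save: cv2.imwrite(f"pics/{save}.png",(c["img"][::-1,::-1] if w=="wrist" else c["img"])[:,:,::-1])
    return c
E
python3 - <<'E'
from h import *
reader("wrist","w8"); print(status.observe()["tool_pos"],status.observe()["qpos"].round(2))
E
```

```text
ring [ 0.5076 -0.0981] 206 inl 51
mat [535.9 -89.4] [161.6 126.9] 0.81
tab [[0.5993, -0.0557, 0.1006], [0.6009, -0.0518, 0.1134], [0.6065, -0.0474, 0.1203]] 81
[ 0.48607925 -0.10481812  0.30466987] [-0.37  0.24  1.45  0.    1.45 -1.95]
```

View pics/w8.png

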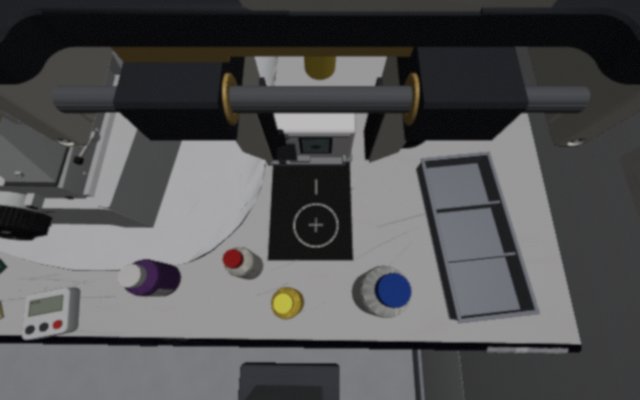

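```bash
python3 - <<'E'
from h import *
plan([.4087,-.1812,.24])
E
```

```text
shift [0.0785, -0.0753, 0.0645] turn [0.0, 0.0, 0.0] rows 4.0 0.0
```

Request:
jog_arm(series=[[0.4,[0.0785,-0.075,0.064],[0,0,1.45]],[0.4,[0.0785,-0.075,0.064],[0,0,1.45]],[0.4,[0.0785,-0.075,0.064],[0,0,1.45]],[0.4,[0.0785,-0.075,0.064],[0,0,1.45]],[0.4,[0.0785,-0.075,0.064],[0,0,1.45]],[0.4,[0.0785,-0.075,0.064],[0,0,1.45]],[0.4,[0.0785,-0.075,0.064],[0,0,1.45]],[0.4,[0.0785,-0.075,0.064],[0,0,1.45]],[0.4,[0.0785,-0.075,0.064],[0,0,1.45]],[0.4,[0.0785,-0.075,0.064],[0,0,1.45]],[0.4,[0.0785,-0.075,0.064],[0,0,1.45]],[0.4,[0.0785,-0.075,0.064],[0,0,1.45]]])

```text
time: 12.92
tool_pos: [0.4093, -0.1796, 0.2376]
tool_rot: [-3.137, -0.005, 1.702]
contact_force: [0.2, -0.0, 0.2]
opening: 0.0645
```

Request:
jog_arm(series=[[0.4,[0,0,0],[0,0,1.45]],[0.4,[0,0,0],[0,0,1.45]],[0.4,[0,0,0],[0,0,1.45]],[0.4,[0,0,0],[0,0,1.45]],[0.4,[0,0,0],[0,0,1.45]],[0.4,[0,0,0],[0,0,1.45]],[0.4,[0,0,0],[0,0,1.45]],[0.4,[0,0,0],[0,0,1.45]],[0.4,[0,0,0],[0,0,1.45]],[0.4,[0,0,0],[0,0,1.45]],[0.4,[0,0,0],[0,0,1.45]],[0.4,[0,0,0],[0,0,1.45]]])

```text
time: 13.92
tool_pos: [0.4094, -0.1796, 0.2376]
tool_rot: [-3.136, 0.003, 0.252]
contact_force: [0.8, 0.9, 0.1]
opening: 0.064
```

```bash
python3 - <<'E'
from h import *
s=status.observe(); print(s["qpos"].round(2),s["tool_pos"],s["tool_rot"]); plan([.4087,-.1812,.17],down(0))
c=cam("scene"); crop(c,200,165,360,305,5,"sc3")
E
```

```text
[-0.59  0.19  1.7   0.    1.26  0.73] [ 0.40936783 -0.17958287  0.23756826] [-3.13615335  0.00346816  0.25241749]
shift [-0.0008, 0.0018, 0.0676] turn [-0.005, 0.0041, 0.2524] rows 2.0 3.0
```

View pics/sc3.png

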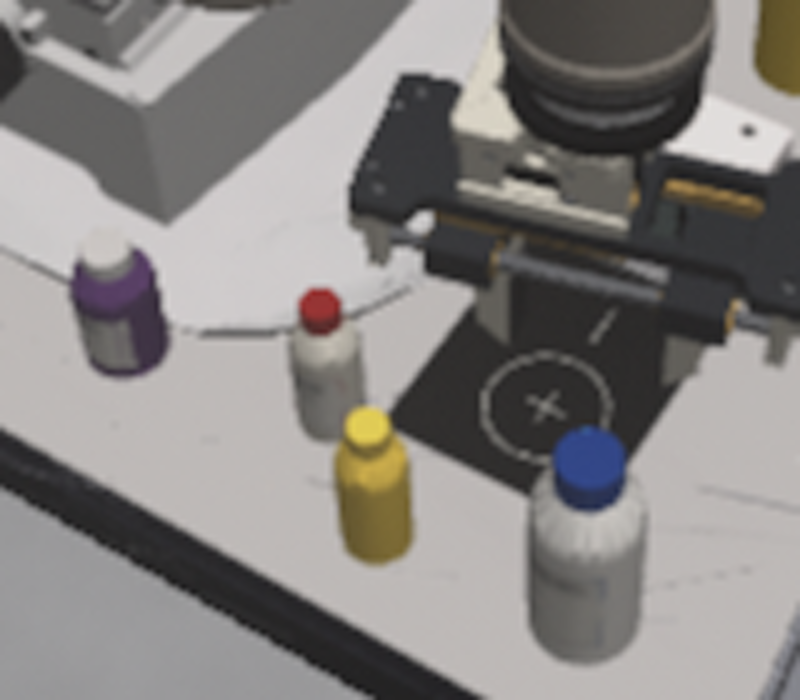

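Request:
jog_arm(series=[[0.4,[-0.001,0.002,0.03],[-0.005,0.004,0.252]],[0.4,[-0.001,0.002,0.06],[-0.005,0.004,0.252]],[0.4,[-0.001,0.002,0.068],[-0.005,0.004,0.252]],[0.4,[-0.001,0.002,0.068],[-0.005,0.004,0.252]],[0.4,[-0.001,0.002,0.068],[-0.005,0.004,0.252]]])

```text
time: 14.38
tool_pos: [0.4086, -0.1823, 0.1714]
tool_rot: [3.14, -0.001, 0.011]
contact_force: [0.6, 0.3, -0.2]
opening: 0.0644
```

```bash
python3 - <<'E'
from h import *
plan([.4087,-.1812,.13],down(0))
E
```

```text
shift [0.0, -0.0012, 0.0414] turn [0.0015, -0.0014, 0.0107] rows 1.0 1.0
```

Request:
jog_arm(series=[[0.4,[0,-0.001,0.02],[0,0,0.01]],[0.4,[0,-0.001,0.035],[0,0,0.01]],[0.4,[0,-0.001,0.041],[0,0,0.01]],[0.4,[0,-0.001,0.041],[0,0,0.01]],[0,[0,-0.001,0.041],[0,0,0.01]],[-0.5,[0,-0.001,0.041],[0,0,0.01]],[-1,[0,-0.001,0.041],[0,0,0.01]],[-1,[0,-0.001,0.041],[0,0,0.01]],[-1,[0,-0.001,0.041],[0,0,0.01]],[-1,[0,-0.001,0.041],[0,0,0.01]],[-1,[0,-0.001,0.041],[0,0,0.01]]], squeeze=35)

```text
time: 15.3
tool_pos: [0.4086, -0.1818, 0.131]
tool_rot: [3.139, -0.003, -0.004]
contact_force: [-0.5, 0.2, 4.2]
opening: 0.0339
```

```bash
python3 - <<'E'
from h import *
s=status.observe(); print(s["tool_pos"],s["tool_rot"],s["opening"],s["contact_force"])
E
```

```text
[ 0.40856245 -0.18176844  0.13103105] [ 3.13885552 -0.00339491 -0.00418807] 0.033889905094949185 [-0.47249813  0.15333227  4.18785375]
```

Request:
jog_arm(series=[[-1,[0,0,-0.008],[0,0,0]],[-1,[0,0,-0.016],[0,0,0]],[-1,[0,0,-0.018],[0,0,0]],[-1,[0,0,-0.018],[0,0,0]]])

```text
time: 15.63
tool_pos: [0.4087, -0.182, 0.1495]
tool_rot: [3.138, -0.004, -0.004]
contact_force: [-0.2, -0.8, -1.0]
opening: 0.0339
```

```bash
python3 - <<'E'
from h import *
plan([.5076,-.0981,.148])
c=cam("scene"); crop(c,240,185,380,325,5,"sc4")
E
```

```text
shift [0.0986, -0.0843, 0.0016] turn [0.0, 0.0, 0.0] rows 4.0 0.0
```

View pics/sc4.png

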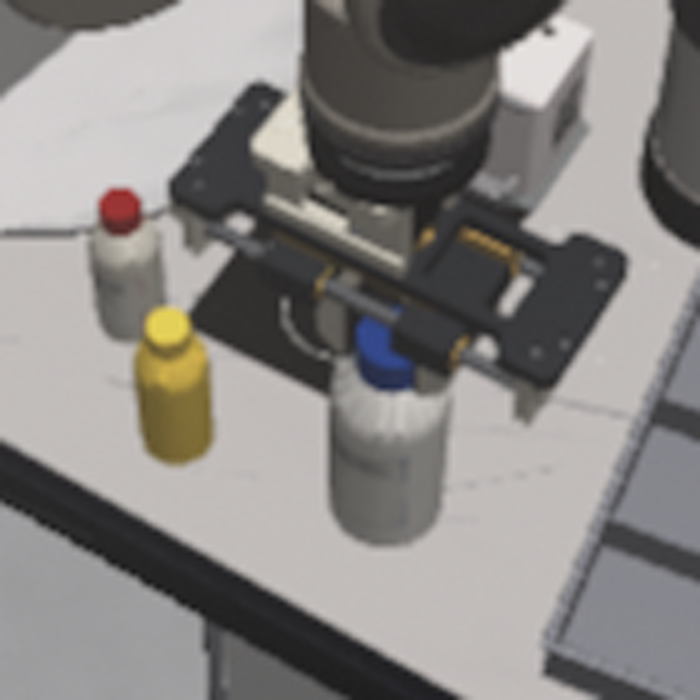

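Request:
jog_arm(series=[[-1,[0.008,-0.007,0.0],[0,0,-0.1]],[-1,[0.018,-0.015,0.0],[0,0,-0.2]],[-1,[0.028,-0.024,0.0],[0,0,-0.32]],[-1,[0.038,-0.033,0.0],[0,0,-0.43]],[-1,[0.048,-0.041,0.0],[0,0,-0.54]],[-1,[0.058,-0.05,0.0],[0,0,-0.65]],[-1,[0.068,-0.058,0.001],[0,0,-0.76]],[-1,[0.078,-0.067,0.001],[0,0,-0.87]],[-1,[0.088,-0.075,0.001],[0,0,-0.98]],[-1,[0.095,-0.081,0.001],[0,0,-1.09]],[-1,[0.098,-0.084,0.001],[0,0,-1.19]],[-1,[0.0985,-0.084,0.001],[0,0,-1.29]]])

```text
time: 16.68
tool_pos: [0.5074, -0.0973, 0.1471]
tool_rot: [3.139, 0.001, 1.292]
contact_force: [0.4, 0.4, -0.8]
opening: 0.034
```

Request:
jog_arm(series=[[-1,[0,0,0],[0,0,-0.11]],[-1,[0,0,0],[0,0,-0.22]],[-1,[0,0,0],[0,0,-0.33]],[-1,[0,0,0],[0,0,-0.44]],[-1,[0,0,0],[0,0,-0.55]],[-1,[0,0,0],[0,0,-0.66]],[-1,[0,0,0],[0,0,-0.77]],[-1,[0,0,0],[0,0,-0.88]],[-1,[0,0,0],[0,0,-0.99]],[-1,[0,0,0],[0,0,-1.1]],[-1,[0,0,0],[0,0,-1.21]],[-1,[0,0,0],[0,0,-1.3]]])

```text
time: 17.68
tool_pos: [0.5068, -0.098, 0.1472]
tool_rot: [-3.141, 0.003, 2.591]
contact_force: [-0.2, -0.1, -1.5]
opening: 0.0342
```

```bash
python3 - <<'E'
from h import *
print(status.observe()["tool_pos"],status.observe()["tool_rot"],status.observe()["opening"])
plan([.5076,-.0981,.148],down(-2.922))
c=reader("scene","sc5"); crop(c,240,165,380,305,5,"sc5")
E
```

```text
[ 0.50681765 -0.09799541  0.14718245] [-3.14061913e+00  2.53506121e-03  2.59128040e+00] 0.03418533888073409
shift [-0.0007, 0.0003, -0.0008] turn [-0.0019, 0.002, -0.7699] rows 1.0 7.0
ring [ 0.5088 -0.0974] 92 inl 25
mat [538.5 -88.6] [162.7 126.7] 0.93
```

View pics/sc5.png

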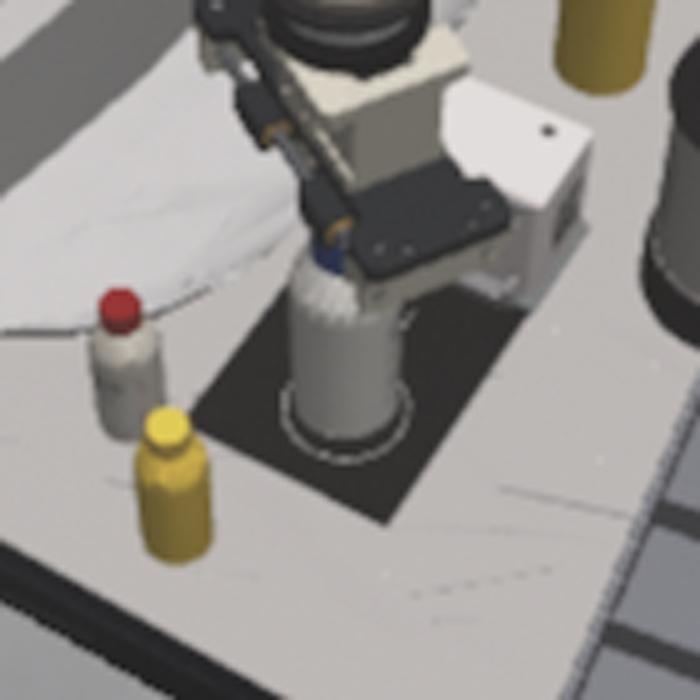

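Request:
jog_arm(series=[[-1,[-0.0005,0.0003,0],[0,0,-0.11]],[-1,[-0.0005,0.0003,0],[0,0,-0.22]],[-1,[-0.0005,0.0003,0],[0,0,-0.33]],[-1,[-0.0005,0.0003,0],[0,0,-0.44]],[-1,[-0.0005,0.0003,0],[0,0,-0.55]],[-1,[-0.0005,0.0003,0],[0,0,-0.66]],[-1,[-0.0005,0.0003,0],[0,0,-0.73]],[-1,[-0.0005,0.0003,0],[0,0,-0.77]],[-1,[-0.0005,0.0003,0],[0,0,-0.77]],[-1,[-0.0005,0.0003,0],[0,0,-0.77]]])

```text
time: 18.57
tool_pos: [0.5075, -0.098, 0.1474]
tool_rot: [-3.139, 0.001, -2.93]
contact_force: [-0.3, 0.2, -2.6]
opening: 0.0339
```

Request:
jog_arm(series=[[-1,[0,0,0],[0,0,0]],[-1,[0,0,0],[0,0,0]],[-1,[0,0,0],[0,0,0]],[-1,[0,0,0],[0,0,0]],[-1,[0,0,0],[0,0,0]],[-1,[0,0,0],[0,0,0]],[-1,[0,0,0],[0,0,0]],[-1,[0,0,0],[0,0,0]],[-1,[0,0,0],[0,0,0]],[-1,[0,0,0],[0,0,0]],[-1,[0,0,0],[0,0,0]],[-1,[0,0,0],[0,0,0]]])

```text
time: 19.57
tool_pos: [0.5077, -0.0981, 0.1477]
tool_rot: [-3.139, 0.002, -2.927]
contact_force: [-0.1, -0.1, -1.0]
opening: 0.0343
```

```bash
python3 - <<'E'
from h import *
print(status.observe()["qpos"].round(2))
plan([.5076,-.0981,.148],down(-2.922))
plan(None,down(-2.922-2*np.pi/3))
c=reader("scene","sc6"); crop(c,240,165,380,305,5,"sc6"); 
c=cam("top"); crop(c,280,150,380,290,4,"tp6")
E
```

```text
[-0.34  0.4   1.66 -0.    1.07 -2.12]
shift [0.0001, -0.0, -0.0003] turn [-0.003, 0.002, -0.0054] rows 1.0 1.0
shift [0.0, 0.0, 0.0] turn [0.0003, 0.0043, 2.089] rows 0.0 17.0
ring [ 0.5089 -0.0972] 96 inl 28
mat [536.7 -88.6] [159.2 128.4] 1.4
```

View pics/sc6.png

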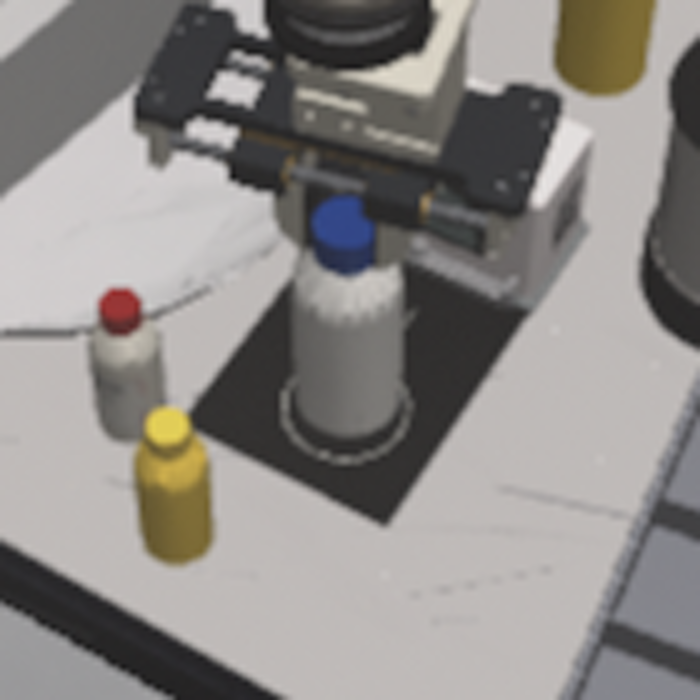

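Request:
jog_arm(series=[[-1,[0,0,0],[0,0,0]],[-1,[0,0,0],[0,0,0.05]],[-1,[0,0,0],[0,0,0.15]],[-1,[0,0,0],[0,0,0.26]],[-1,[0,0,0],[0,0,0.37]],[-1,[0,0,0],[0,0,0.48]],[-1,[0,0,0],[0,0,0.59]],[-1,[0,0,0],[0,0,0.7]],[-1,[0,0,0],[0,0,0.81]],[-1,[0,0,0],[0,0,0.92]],[-1,[0,0,0],[0,0,1.03]],[-1,[0,0,0],[0,0,1.09]]])

```text
time: 20.67
tool_pos: [0.5077, -0.0981, 0.1476]
tool_rot: [3.141, 0.003, 2.26]
contact_force: [0.4, -0.4, -1.3]
opening: 0.0343
```

Request:
jog_arm(series=[[-1,[0,0,0],[0,0,0.11]],[-1,[0,0,0],[0,0,0.22]],[-1,[0,0,0],[0,0,0.33]],[-1,[0,0,0],[0,0,0.44]],[-1,[0,0,0],[0,0,0.55]],[-1,[0,0,0],[0,0,0.66]],[-1,[0,0,0],[0,0,0.77]],[-1,[0,0,0],[0,0,0.87]],[-1,[0,0,0],[0,0,0.95]],[-1,[0,0,0],[0,0,1.0]],[-1,[0,0,0],[0,0,1.0]],[-1,[0,0,0],[0,0,1.0]]])

```text
time: 21.67
tool_pos: [0.5077, -0.0981, 0.1476]
tool_rot: [3.138, 0.002, 1.268]
contact_force: [0.6, -0.1, -2.5]
opening: 0.0342
```

Request:
jog_arm(series=[[-1,[0,0,0],[0,0,0]],[-1,[0,0,0],[0,0,0]],[-1,[0,0,0],[0,0,0]],[-1,[0,0,0],[0,0,0]],[-1,[0,0,0],[0,0,0]],[-1,[0,0,0],[0,0,0]],[-1,[0,0,0],[0,0,0]],[-1,[0,0,0],[0,0,0]],[-1,[0,0,0],[0,0,0]],[-1,[0,0,0],[0,0,0]],[-1,[0,0,0],[0,0,0]],[-1,[0,0,0],[0,0,0]]])

```text
time: 22.67
tool_pos: [0.5077, -0.0981, 0.1476]
tool_rot: [3.138, 0.002, 1.266]
contact_force: [0.0, -0.4, -2.3]
opening: 0.0339
```

```bash
python3 - <<'E'
from h import *
print(status.observe()["qpos"].round(2),status.observe()["opening"])
plan([.5076,-.0981,.148],down(-2.922-2*np.pi/3))
plan(None,down(-2.922-4*np.pi/3))
c=reader("scene","sc7"); crop(c,240,165,380,305,5,"sc7"); 
E
```

```text
[-0.34  0.4   1.66 -0.    1.07 -0.03] 0.033942827387123016
shift [-0.0001, -0.0001, -0.0004] turn [0.0031, 0.0016, -0.001] rows 1.0 1.0
shift [0.0, 0.0, 0.0] turn [0.0035, -0.0023, 2.0934] rows 0.0 17.0
ring [ 0.5077 -0.0978] 92 inl 22
mat [536.7 -88.5] [159.4 126.5] 1.44
```

View pics/sc7.png

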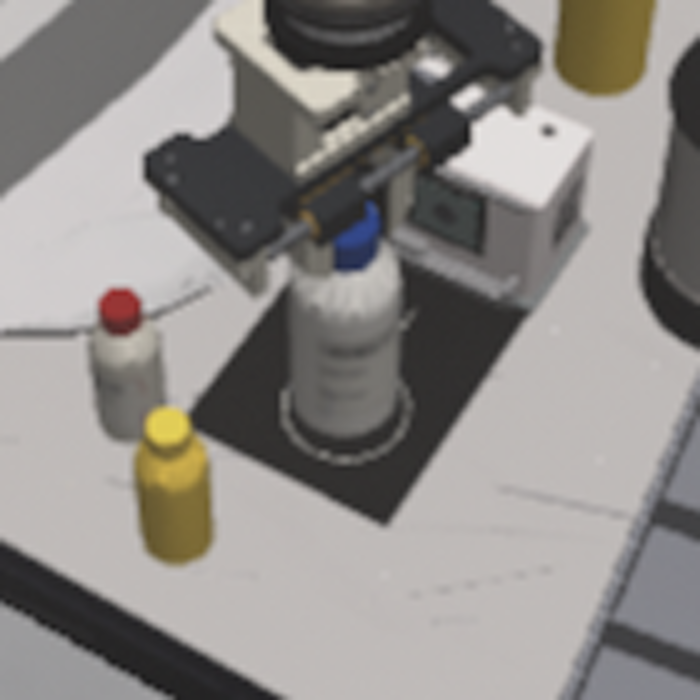

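Request:
jog_arm(series=[[-1,[0,0,0],[0,0,0]],[-1,[0,0,0],[0,0,0.05]],[-1,[0,0,0],[0,0,0.15]],[-1,[0,0,0],[0,0,0.26]],[-1,[0,0,0],[0,0,0.37]],[-1,[0,0,0],[0,0,0.48]],[-1,[0,0,0],[0,0,0.59]],[-1,[0,0,0],[0,0,0.7]],[-1,[0,0,0],[0,0,0.81]],[-1,[0,0,0],[0,0,0.92]],[-1,[0,0,0],[0,0,1.03]],[-1,[0,0,0],[0,0,1.09]]])

```text
time: 23.72
tool_pos: [0.5077, -0.0981, 0.1477]
tool_rot: [3.139, -0.002, 0.17]
contact_force: [0.4, 0.1, -2.1]
opening: 0.0339
```

Request:
jog_arm(series=[[-1,[0,0,0],[0,0,0.11]],[-1,[0,0,0],[0,0,0.22]],[-1,[0,0,0],[0,0,0.33]],[-1,[0,0,0],[0,0,0.44]],[-1,[0,0,0],[0,0,0.55]],[-1,[0,0,0],[0,0,0.66]],[-1,[0,0,0],[0,0,0.77]],[-1,[0,0,0],[0,0,0.87]],[-1,[0,0,0],[0,0,0.95]],[-1,[0,0,0],[0,0,1.0]],[-1,[0,0,0],[0,0,1.0]],[-1,[0,0,0],[0,0,1.0]]])

```text
time: 24.72
tool_pos: [0.5077, -0.0981, 0.1477]
tool_rot: [-3.141, -0.004, -0.823]
contact_force: [-0.2, -0.9, -1.4]
opening: 0.034
```

Request:
jog_arm(series=[[-1,[0,0,0],[0,0,0]],[-1,[0,0,0],[0,0,0]],[-1,[0,0,0],[0,0,0]],[-1,[0,0,0],[0,0,0]],[-1,[0,0,0],[0,0,0]],[-1,[0,0,0],[0,0,0]],[-1,[0,0,0],[0,0,0]],[-1,[0,0,0],[0,0,0]],[-1,[0,0,0],[0,0,0]],[-1,[0,0,0],[0,0,0]],[-1,[0,0,0],[0,0,0]],[-1,[0,0,0],[0,0,0]]])

```text
time: 25.72
tool_pos: [0.5077, -0.0981, 0.1476]
tool_rot: [-3.141, -0.004, -0.824]
contact_force: [0.8, 0.2, -0.9]
opening: 0.034
```

```bash
python3 - <<'E'
from h import *
print(status.observe()["qpos"].round(2),status.observe()["opening"])
plan([.5076,-.0981,.148],down(-2.922-4*np.pi/3))
c=reader("scene","sc8"); crop(c,240,165,380,305,5,"sc8")
B["t2"]=(.508,-.0985,.029,.127+.016)
unwrap(c,["t2"],"unw8",60,330)
E
```

```text
[-0.34  0.4   1.66 -0.    1.07  2.06] 0.033965467630897785
shift [-0.0, 0.0001, -0.0004] turn [-0.0002, -0.0035, 0.0034] rows 1.0 1.0
ring [ 0.5084 -0.0975] 90 inl 22
mat [537.4 -87.9] [162.7 126.9] 0.86
```

View pics/sc8.png

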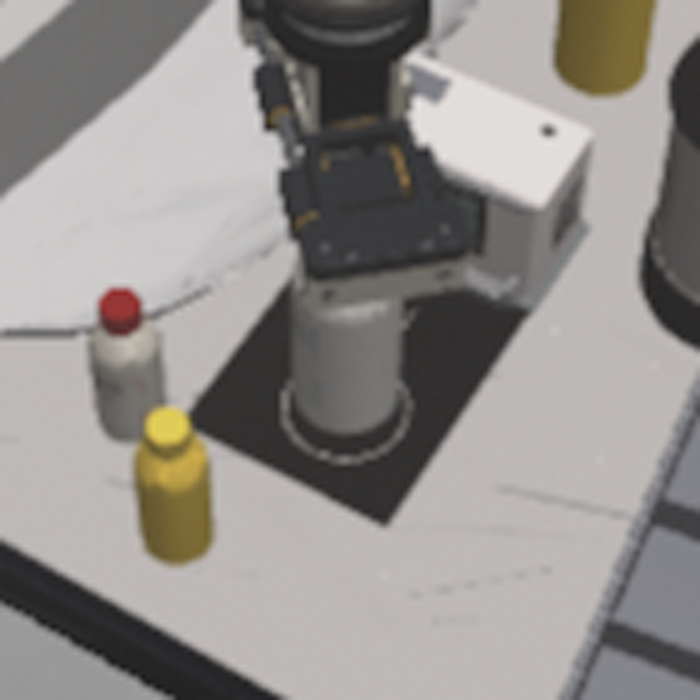

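View pics/unw8.png

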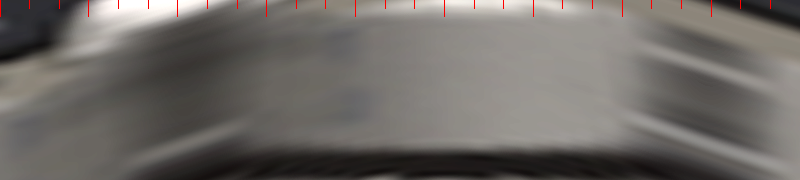

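```bash
python3 - <<'E'
from h import *
s=dict(status.observe()); p=s["tool_pos"].copy(); p[2]+=.045; s["tool_pos"]=p
plan([.573,-.3207,.195],down(.115),s)
E
```

```text
shift [0.2078, 0.1032, -0.0017] turn [0.0015, -0.0033, -0.9392] rows 6.0 8.0
```

Request:
jog_arm(series=[[-1,[0,0,-0.012],[0,0,0]],[-1,[0,0,-0.025],[0,0,0]],[-1,[0,0,-0.038],[0,0,0]],[-1,[0,0,-0.045],[0,0,0]],[-1,[0,0,-0.045],[0,0,0]]])

```text
time: 26.18
tool_pos: [0.5084, -0.0983, 0.1942]
tool_rot: [-3.14, -0.006, -0.824]
contact_force: [-0.3, 0.4, -2.1]
opening: 0.0337
```

Request:
jog_arm(series=[[-1,[0.015,0.007,0],[0,0,-0.07]],[-1,[0.035,0.017,0],[0,0,-0.17]],[-1,[0.055,0.027,0],[0,0,-0.27]],[-1,[0.075,0.037,0],[0,0,-0.37]],[-1,[0.095,0.047,0],[0,0,-0.47]],[-1,[0.115,0.057,0],[0,0,-0.57]],[-1,[0.135,0.067,0],[0,0,-0.67]],[-1,[0.155,0.077,0],[0,0,-0.77]],[-1,[0.175,0.087,0],[0,0,-0.86]],[-1,[0.195,0.097,0],[0,0,-0.92]],[-1,[0.208,0.103,0],[0,0,-0.94]],[-1,[0.208,0.103,0],[0,0,-0.94]]])

```text
time: 27.18
tool_pos: [0.5731, -0.3233, 0.1915]
tool_rot: [3.139, -0.001, 0.114]
contact_force: [-0.1, -0.5, -1.7]
opening: 0.0338
```

```bash
python3 - <<'E'
from h import *
print(status.observe()["opening"],status.observe()["contact_force"])
plan([.573,-.3207,.195],down(.115))
c=cam("scene"); crop(c,310,180,450,340,4,"sc9")
E
```

```text
0.03381511185949264 [-0.10041285 -0.52152713 -1.72575956]
shift [0.0002, -0.0026, -0.0035] turn [0.0028, -0.0011, -0.0008] rows 1.0 1.0
```

View pics/sc9.png

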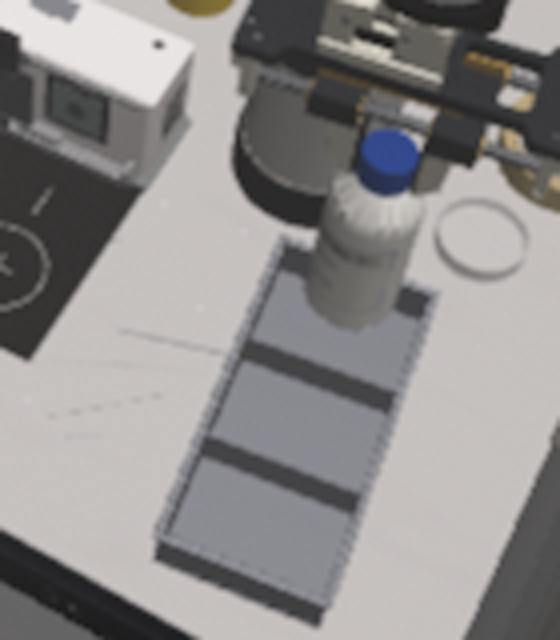

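```bash
python3 - <<'E'
from h import *
P=np.load("s0.npz")["P"]
for u,v in [(395,182),(380,185),(410,190),(395,200)]: print(P[v,u].round(3))
k=(P[...,2]>.1)&(abs(P[...,0]-.7)<.1)&(abs(P[...,1]+.27)<.1); q=P[k]; print(np.percentile(q,[2,50,98],axis=0).round(3))
E
```

```text
[ 0.693 -0.245  0.177]
[ 0.67  -0.214  0.17 ]
[ 0.699 -0.286  0.165]
[ 0.647 -0.267  0.166]
[[ 0.646 -0.298  0.104]
 [ 0.678 -0.252  0.165]
 [ 0.746 -0.197  0.177]]
```

Request:
jog_arm(series=[[-1,[0,-0.0025,0.008],[0,0,0]],[-1,[0,-0.0025,0.02],[0,0,0]],[-1,[0,-0.0025,0.032],[0,0,0]],[-1,[0,-0.0025,0.044],[0,0,0]],[-1,[0,-0.0025,0.052],[0,0,0]],[-1,[0,-0.0025,0.0565],[0,0,0]],[-1,[0,-0.0025,0.0565],[0,0,0]],[-1,[0,-0.0025,0.0565],[0,0,0]]])

```text
time: 27.9
tool_pos: [0.5732, -0.3178, 0.137]
tool_rot: [3.139, -0.002, 0.116]
contact_force: [-0.4, -1.6, -1.0]
opening: 0.0344
```

```bash
python3 - <<'E'
from h import *
print(status.observe()["opening"],status.observe()["contact_force"],status.observe()["tool_pos"])
c=cam("scene"); crop(c,310,180,450,340,4,"sc10")
E
```

```text
0.03439440153586266 [-0.4487217  -1.57196259 -0.99175363] [ 0.57319794 -0.31783017  0.13699891]
```

View pics/sc10.png

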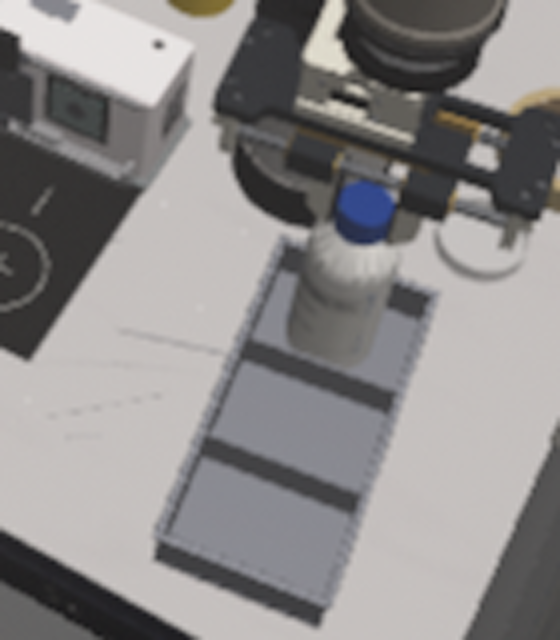

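Request:
jog_arm(series=[[-1,[0,0,0.0015],[0,0,0]],[-1,[0,0,0.003],[0,0,0]],[-1,[0,0,0.003],[0,0,0]],[-1,[0,0,0.003],[0,0,0]]])

```text
time: 28.28
tool_pos: [0.5732, -0.3184, 0.1341]
tool_rot: [3.138, -0.003, 0.116]
contact_force: [-0.9, 0.1, -0.9]
opening: 0.0338
```

Request:
jog_arm(series=[[-0.5,[0,0,0.0005],[0,0,0]],[0,[0,0,0.0005],[0,0,0]],[0.3,[0,0,0.0005],[0,0,0]],[0.3,[0,0,0],[0,0,0]],[0.3,[0,0,0],[0,0,0]],[0.3,[0,0,-0.01],[0,0,0]],[0.3,[0,0,-0.03],[0,0,0]],[0.3,[0,0,-0.06],[0,0,0]],[0.3,[0,0,-0.09],[0,0,0]],[0.3,[0,0,-0.11],[0,0,0]],[0.3,[0,0,-0.11],[0,0,0]]])

```text
time: 29.2
tool_pos: [0.5745, -0.3191, 0.2505]
tool_rot: [3.132, -0.01, 0.116]
contact_force: [0.4, 0.8, -0.0]
opening: 0.0598
```

```bash
python3 - <<'E'
from h import *
print(status.observe()["opening"],status.observe()["tool_pos"],status.observe()["qpos"].round(2))
c=reader("scene","x"); crop(c,310,180,450,340,4,"sc11")
print(fitc(c["P"],.573,-.3207,.029,.045,.09),fitc(c["P"],.573,-.3207,.0175,.135,.15))
print(fitc(c["P"],*B["slim"][:3],.015,.05,.012),fitc(c["P"],*B["squat"][:3],.015,.05,.012))
E
```

```text
0.05980897578805679 [ 0.57451271 -0.31911788  0.25049153] [-0.62  0.57  1.09 -0.    1.47  0.83]
ring [ 0.5101 -0.097 ] 170 inl 66
mat [537.6 -88.6] [160.7 125.8] 0.63
tab [[0.599, -0.0546, 0.1011], [0.6018, -0.0445, 0.1115], [0.6062, -0.033, 0.1205]] 54
(array([ 0.5742, -0.3183]), 222, np.float64(0.001)) (array([ 0.5749, -0.3182]), 57, np.float64(0.0017))
(array([ 0.4441, -0.0024]), 95, np.float64(0.001)) (array([0.4233, 0.1224]), 133, np.float64(0.0013))
```

View pics/sc11.png

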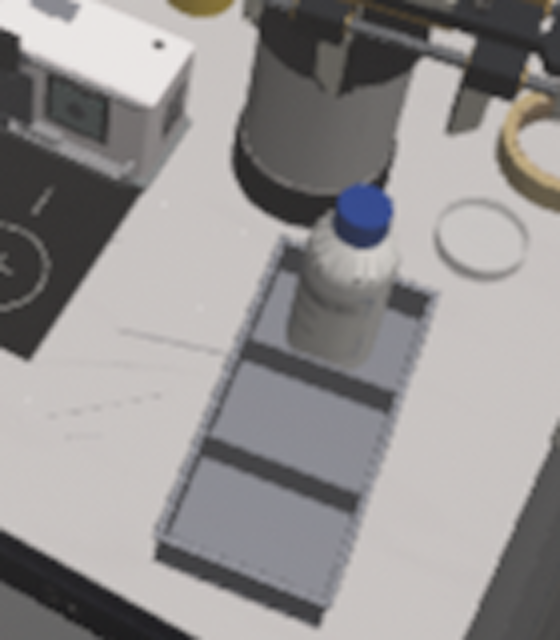

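```bash
python3 - <<'E'
from h import *
plan([.443,-.0018,.18],down(0))
E
```

```text
shift [-0.0938, -0.3303, 0.0646] turn [0.0067, -0.0074, 0.1159] rows 9.0 1.0
```

Request:
jog_arm(series=[[0.0,[-0.01,-0.033,0],[0,0,0]],[0.0,[-0.02,-0.066,0.005],[0,0,0]],[-0.1,[-0.03,-0.1,0.01],[0,0,0.02]],[-0.1,[-0.04,-0.14,0.015],[0,0,0.05]],[-0.1,[-0.05,-0.18,0.02],[0,0,0.08]],[-0.1,[-0.062,-0.22,0.03],[0,0,0.11]],[-0.1,[-0.075,-0.26,0.04],[0.007,-0.007,0.116]],[-0.1,[-0.085,-0.3,0.055],[0.007,-0.007,0.116]],[-0.1,[-0.094,-0.33,0.064],[0.007,-0.007,0.116]],[-0.1,[-0.094,-0.33,0.064],[0.007,-0.007,0.116]],[-0.1,[-0.094,-0.33,0.064],[0.007,-0.007,0.116]],[-0.1,[-0.094,-0.33,0.064],[0.007,-0.007,0.116]]])

```text
time: 30.25
tool_pos: [0.4417, -0.0013, 0.1787]
tool_rot: [-3.138, 0.005, 0.001]
contact_force: [0.4, -0.3, 0.1]
opening: 0.0413
```

Request:
jog_arm(series=[[-0.1,[0,0,0],[0,0,0]],[-0.1,[0,0,0],[0,0,0]]])

```text
time: 30.42
tool_pos: [0.4421, -0.0022, 0.1789]
tool_rot: [-3.138, 0.004, -0.002]
contact_force: [-0.2, 0.1, -0.0]
opening: 0.0414
```

```bash
python3 - <<'E'
from h import *
print(status.observe()["tool_pos"])
plan([.443,-.0018,.13],down(0))
E
```

```text
[ 0.4420979  -0.00223783  0.17886073]
shift [0.0011, -0.0003, 0.0489] turn [-0.0039, 0.0043, -0.0017] rows 2.0 1.0
```

Request:
jog_arm(series=[[-0.1,[0.001,-0.0003,0.02],[-0.004,0.004,0]],[-0.1,[0.001,-0.0003,0.045],[-0.004,0.004,0]],[-0.1,[0.001,-0.0003,0.065],[-0.004,0.004,0]],[-0.1,[0.001,-0.0003,0.078],[-0.004,0.004,0]],[-0.1,[0.001,-0.0003,0.085],[-0.004,0.004,0]],[-0.1,[0.001,-0.0003,0.087],[-0.004,0.004,0]],[-0.1,[0.001,-0.0003,0.087],[-0.004,0.004,0]],[-0.1,[0.001,-0.0003,0.087],[-0.004,0.004,0]]])

```text
time: 31.08
tool_pos: [0.4427, -0.0009, 0.0924]
tool_rot: [3.141, -0.0, -0.001]
contact_force: [0.3, -0.2, 1.0]
opening: 0.0412
```

```bash
python3 - <<'E'
from h import *
print(status.observe()["tool_pos"])
plan([.443,-.0018,.0915],down(0))
c=cam("scene"); crop(c,220,180,330,290,6,"sc12")
E
```

```text
[ 0.44273459 -0.00094016  0.09238132]
shift [0.0003, 0.0009, 0.0009] turn [0.0001, -0.0005, -0.0008] rows 1.0 1.0
```

View pics/sc12.png

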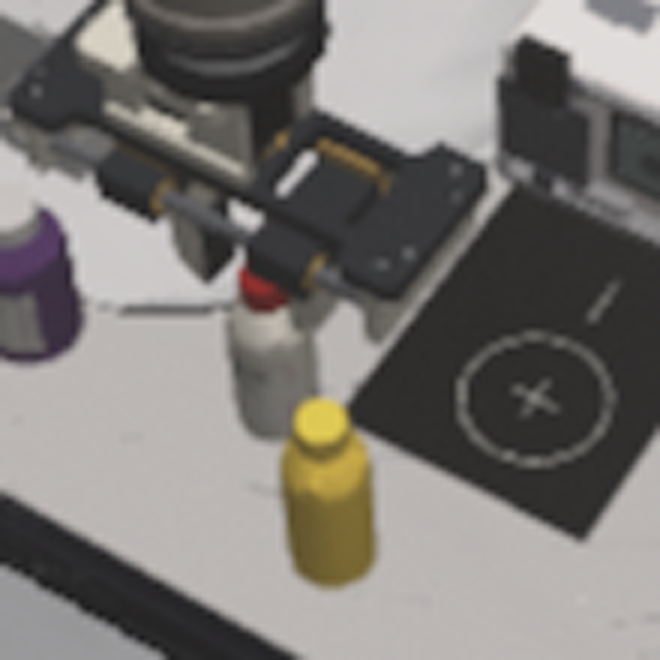

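Request:
jog_arm(series=[[-0.1,[0,0.001,0.0005],[0,0,0]],[-0.5,[0,0.001,0.0005],[0,0,0]],[-1,[0,0.001,0.0005],[0,0,0]],[-1,[0,0.001,0.0005],[0,0,0]],[-1,[0,0.001,0.0005],[0,0,0]],[-1,[0,0.001,0.0005],[0,0,0]],[-1,[0,0.001,0.0005],[0,0,0]],[-1,[0,0.001,0.0005],[0,0,0]]], squeeze=35)

```text
time: 31.8
tool_pos: [0.4422, -0.0015, 0.0914]
tool_rot: [-3.141, 0.0, -0.0]
contact_force: [-0.1, 0.6, 2.4]
opening: 0.0216
```

Request:
jog_arm(series=[[-1,[0,0,-0.008],[0,0,0]],[-1,[0,0,-0.016],[0,0,0]],[-1,[0,0,-0.018],[0,0,0]],[-1,[0,0,-0.018],[0,0,0]]])

```text
time: 32.13
tool_pos: [0.4426, -0.0016, 0.1102]
tool_rot: [3.141, -0.001, -0.0]
contact_force: [-0.2, 0.2, -0.9]
opening: 0.0218
```

```bash
python3 - <<'E'
from h import *
s=status.observe(); print(s["tool_pos"],s["tool_rot"])
plan([.5076,-.0981,.109])
c=cam("scene"); crop(c,220,180,330,290,6,"sc13")
E
```

```text
[ 0.44264751 -0.00164392  0.11015781] [ 3.14140213e+00 -1.06344385e-03 -1.88716534e-04]
shift [0.065, 0.0964, 0.0012] turn [0.0, 0.0, 0.0] rows 3.0 0.0
```

View pics/sc13.png

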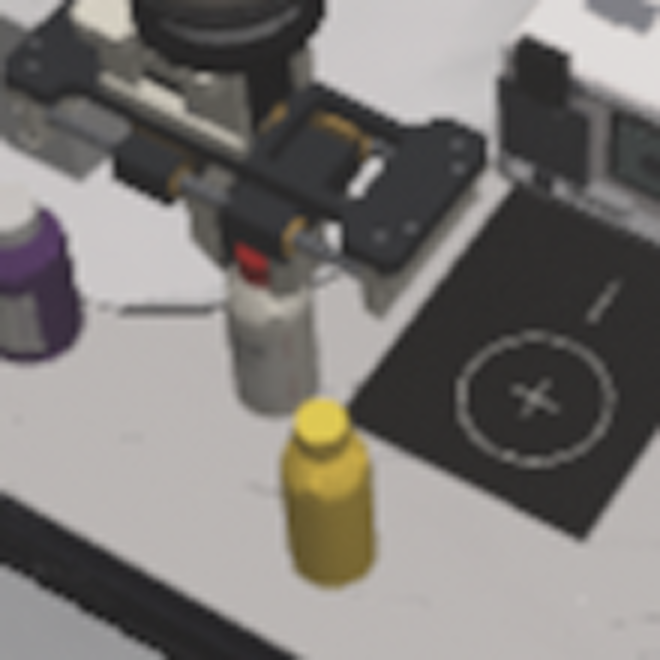

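Request:
jog_arm(series=[[-1,[0.005,0.008,0.0],[0,0,-0.1]],[-1,[0.011,0.017,0.0],[0,0,-0.2]],[-1,[0.018,0.027,0.0],[0,0,-0.32]],[-1,[0.025,0.037,0.0],[0,0,-0.43]],[-1,[0.032,0.047,0.0],[0,0,-0.54]],[-1,[0.039,0.057,0.0],[0,0,-0.65]],[-1,[0.046,0.067,0.001],[0,0,-0.76]],[-1,[0.052,0.077,0.001],[0,0,-0.87]],[-1,[0.058,0.086,0.001],[0,0,-0.98]],[-1,[0.063,0.093,0.001],[0,0,-1.09]],[-1,[0.065,0.096,0.001],[0,0,-1.19]],[-1,[0.065,0.0965,0.001],[0,0,-1.29]]])

```text
time: 33.18
tool_pos: [0.5073, -0.0988, 0.1077]
tool_rot: [-3.14, 0.0, 1.294]
contact_force: [-0.5, 0.1, -0.1]
opening: 0.0218
```

Request:
jog_arm(series=[[-1,[0,0,0],[0,0,-0.11]],[-1,[0,0,0],[0,0,-0.22]],[-1,[0,0,0],[0,0,-0.33]],[-1,[0,0,0],[0,0,-0.44]],[-1,[0,0,0],[0,0,-0.55]],[-1,[0,0,0],[0,0,-0.66]],[-1,[0,0,0],[0,0,-0.77]],[-1,[0,0,0],[0,0,-0.88]],[-1,[0,0,0],[0,0,-0.99]],[-1,[0,0,0],[0,0,-1.1]],[-1,[0,0,0],[0,0,-1.21]],[-1,[0,0,0],[0,0,-1.3]]])

```text
time: 34.18
tool_pos: [0.5068, -0.098, 0.1078]
tool_rot: [-3.141, -0.002, 2.595]
contact_force: [-0.2, 0.2, -0.7]
opening: 0.0215
```

```bash
python3 - <<'E'
from h import *
print(status.observe()["tool_pos"],status.observe()["tool_rot"],status.observe()["opening"])
plan([.5076,-.0981,.109],down(-3.136))
c=reader("scene","sc5"); crop(c,240,165,380,305,5,"sc14")
E
```

```text
[ 0.50675425 -0.0979989   0.10775445] [-3.14103621e+00 -1.63308956e-03  2.59533074e+00] 0.021510977630469434
shift [-0.0008, 0.0004, -0.0012] turn [-0.0001, -0.0017, -0.5519] rows 1.0 5.0
ring [ 0.5088 -0.0972] 100 inl 33
mat [537.6 -88.1] [161.9 126.9] 0.8
```

View pics/sc14.png

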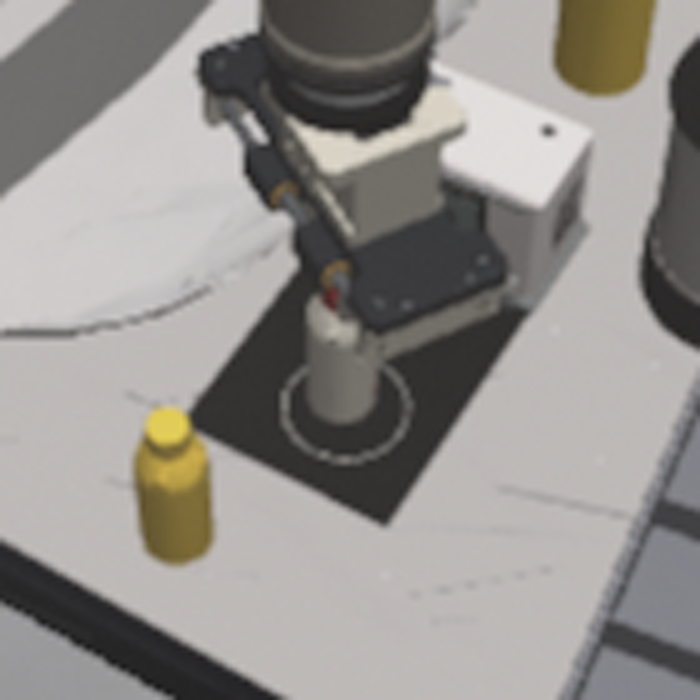

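Request:
jog_arm(series=[[-1,[-0.0008,0.0004,-0.001],[0,0,-0.11]],[-1,[-0.0008,0.0004,-0.001],[0,0,-0.22]],[-1,[-0.0008,0.0004,-0.001],[0,0,-0.33]],[-1,[-0.0008,0.0004,-0.001],[0,0,-0.43]],[-1,[-0.0008,0.0004,-0.001],[0,0,-0.51]],[-1,[-0.0008,0.0004,-0.001],[0,0,-0.552]],[-1,[-0.0008,0.0004,-0.001],[0,0,-0.552]],[-1,[-0.0008,0.0004,-0.001],[0,0,-0.552]]])

```text
time: 34.9
tool_pos: [0.5078, -0.0981, 0.1089]
tool_rot: [3.141, -0.001, 3.139]
contact_force: [-0.4, -0.5, -1.5]
opening: 0.0219
```

Request:
jog_arm(series=[[-1,[0,0,0],[0,0,0]],[-1,[0,0,0],[0,0,0]],[-1,[0,0,0],[0,0,0]],[-1,[0,0,0],[0,0,0]],[-1,[0,0,0],[0,0,0]],[-1,[0,0,0],[0,0,0]],[-1,[0,0,0],[0,0,0]],[-1,[0,0,0],[0,0,0]],[-1,[0,0,0],[0,0,0]],[-1,[0,0,0],[0,0,0]],[-1,[0,0,0],[0,0,0]],[-1,[0,0,0],[0,0,0]]])

```text
time: 35.9
tool_pos: [0.5079, -0.0981, 0.1091]
tool_rot: [3.141, -0.001, -3.141]
contact_force: [0.1, -0.7, -0.4]
opening: 0.0215
```

```bash
python3 - <<'E'
from h import *
print(status.observe()["qpos"].round(2),status.observe()["opening"])
plan([.5076,-.0981,.109],down(-3.136))
c=reader("scene","x"); crop(c,240,165,380,305,5,"sc15")
E
```

```text
[-0.34  0.46  1.71 -0.    0.98 -1.91] 0.021495744192797362
shift [0.0003, 0.0, 0.0001] turn [0.0002, -0.0009, -0.0054] rows 1.0 1.0
ring [ 0.5093 -0.0971] 99 inl 33
mat [537.1 -88.6] [160.8 126.9] 0.93
```

View pics/sc15.png

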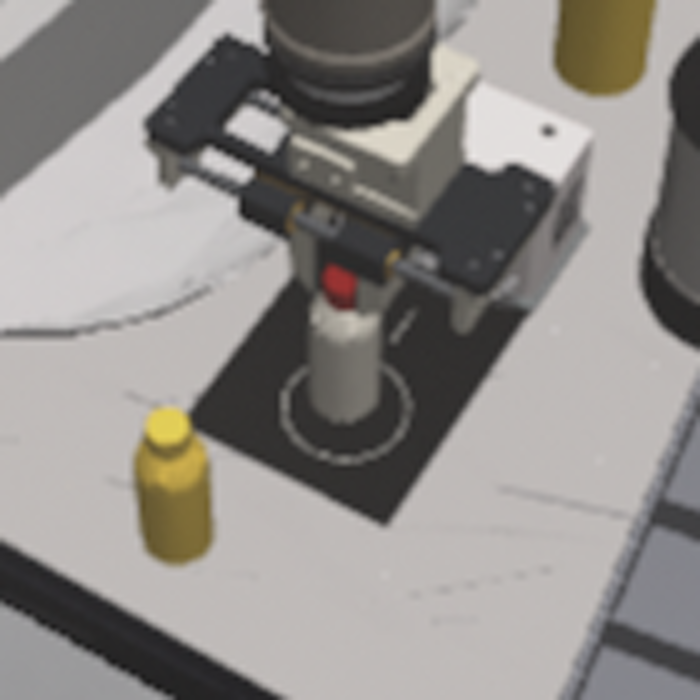

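Request:
jog_arm(series=[[-1,[0,0,0],[0,0,0]],[-1,[0,0,0],[0,0,0.05]],[-1,[0,0,0],[0,0,0.15]],[-1,[0,0,0],[0,0,0.26]],[-1,[0,0,0],[0,0,0.37]],[-1,[0,0,0],[0,0,0.48]],[-1,[0,0,0],[0,0,0.59]],[-1,[0,0,0],[0,0,0.7]],[-1,[0,0,0],[0,0,0.81]],[-1,[0,0,0],[0,0,0.92]],[-1,[0,0,0],[0,0,1.03]],[-1,[0,0,0],[0,0,1.09]]])

```text
time: 36.95
tool_pos: [0.508, -0.0981, 0.1092]
tool_rot: [-3.141, -0.0, 2.046]
contact_force: [0.4, 0.1, -1.5]
opening: 0.0216
```

Request:
jog_arm(series=[[-1,[0,0,0],[0,0,0.11]],[-1,[0,0,0],[0,0,0.22]],[-1,[0,0,0],[0,0,0.33]],[-1,[0,0,0],[0,0,0.44]],[-1,[0,0,0],[0,0,0.55]],[-1,[0,0,0],[0,0,0.66]],[-1,[0,0,0],[0,0,0.77]],[-1,[0,0,0],[0,0,0.87]],[-1,[0,0,0],[0,0,0.95]],[-1,[0,0,0],[0,0,1.0]],[-1,[0,0,0],[0,0,1.0]],[-1,[0,0,0],[0,0,1.0]]])

```text
time: 37.95
tool_pos: [0.5079, -0.0982, 0.1092]
tool_rot: [-3.141, 0.0, 1.053]
contact_force: [0.6, 0.2, -1.0]
opening: 0.0215
```

Request:
jog_arm(series=[[-1,[0,0,0],[0,0,0]],[-1,[0,0,0],[0,0,0]],[-1,[0,0,0],[0,0,0]],[-1,[0,0,0],[0,0,0]],[-1,[0,0,0],[0,0,0]],[-1,[0,0,0],[0,0,0]],[-1,[0,0,0],[0,0,0]],[-1,[0,0,0],[0,0,0]],[-1,[0,0,0],[0,0,0]],[-1,[0,0,0],[0,0,0]],[-1,[0,0,0],[0,0,0]],[-1,[0,0,0],[0,0,0]]])

```text
time: 38.95
tool_pos: [0.5079, -0.0982, 0.1092]
tool_rot: [-3.141, 0.0, 1.052]
contact_force: [-0.4, -0.1, -0.6]
opening: 0.0214
```

```bash
python3 - <<'E'
from h import *
print(status.observe()["qpos"].round(2),status.observe()["opening"])
plan([.5076,-.0981,.109],down(-3.136-2*np.pi/3))
c=reader("scene","x"); crop(c,240,165,380,305,5,"sc16")
B["t2"]=(.5085,-.0985,.019,.089+.017)
unwrap(c,["t2"],"unw16",90,330)
E
```

```text
[-0.34  0.46  1.71 -0.    0.98  0.18] 0.021439162013865375
shift [-0.0001, -0.0003, 0.0002] turn [-0.0008, 0.0003, -0.001] rows 1.0 1.0
ring [ 0.5085 -0.0973] 106 inl 29
mat [537.1 -88.5] [163.6 126.3] 0.44
```

View pics/sc16.png

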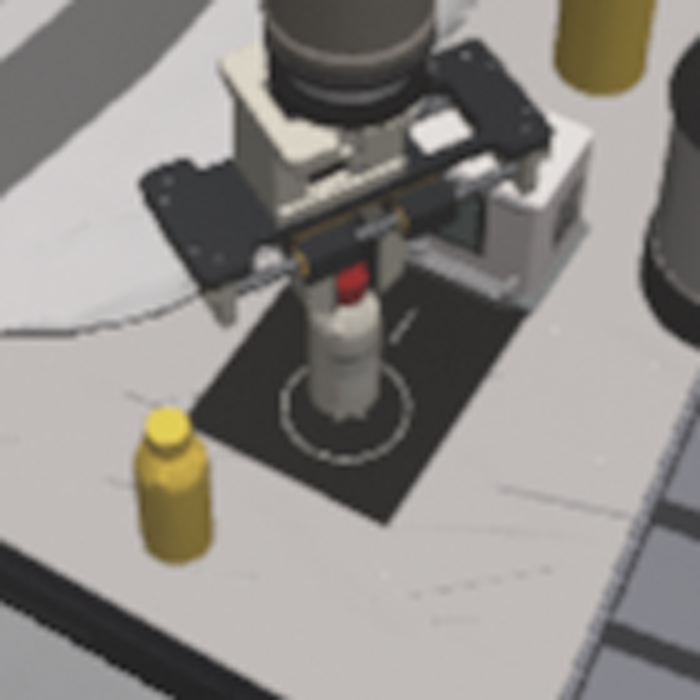

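View pics/unw16.png

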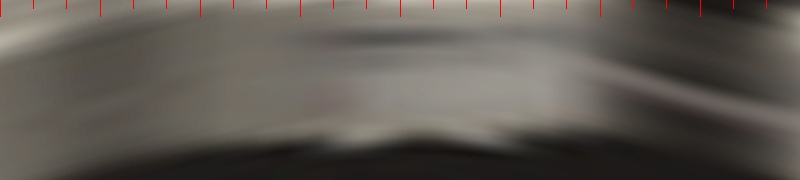

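Request:
jog_arm(series=[[-1,[0,0,0],[0,0,0]],[-1,[0,0,0],[0,0,0.05]],[-1,[0,0,0],[0,0,0.15]],[-1,[0,0,0],[0,0,0.26]],[-1,[0,0,0],[0,0,0.37]],[-1,[0,0,0],[0,0,0.48]],[-1,[0,0,0],[0,0,0.59]],[-1,[0,0,0],[0,0,0.7]],[-1,[0,0,0],[0,0,0.81]],[-1,[0,0,0],[0,0,0.92]],[-1,[0,0,0],[0,0,1.03]],[-1,[0,0,0],[0,0,1.09]]])

```text
time: 40.0
tool_pos: [0.508, -0.0981, 0.1092]
tool_rot: [-3.141, 0.001, -0.044]
contact_force: [0.6, -0.7, -1.1]
opening: 0.0216
```

Request:
jog_arm(series=[[-1,[0,0,0],[0,0,0.11]],[-1,[0,0,0],[0,0,0.22]],[-1,[0,0,0],[0,0,0.33]],[-1,[0,0,0],[0,0,0.44]],[-1,[0,0,0],[0,0,0.55]],[-1,[0,0,0],[0,0,0.66]],[-1,[0,0,0],[0,0,0.77]],[-1,[0,0,0],[0,0,0.87]],[-1,[0,0,0],[0,0,0.95]],[-1,[0,0,0],[0,0,1.0]],[-1,[0,0,0],[0,0,1.0]],[-1,[0,0,0],[0,0,1.0]]])

```text
time: 41.0
tool_pos: [0.5079, -0.0981, 0.1092]
tool_rot: [3.141, 0.001, -1.036]
contact_force: [-0.2, 0.1, -1.2]
opening: 0.0216
```

Request:
jog_arm(series=[[-1,[0,0,0],[0,0,0]],[-1,[0,0,0],[0,0,0]],[-1,[0,0,0],[0,0,0]],[-1,[0,0,0],[0,0,0]],[-1,[0,0,0],[0,0,0]],[-1,[0,0,0],[0,0,0]],[-1,[0,0,0],[0,0,0]],[-1,[0,0,0],[0,0,0]],[-1,[0,0,0],[0,0,0]],[-1,[0,0,0],[0,0,0]],[-1,[0,0,0],[0,0,0]],[-1,[0,0,0],[0,0,0]]])

```text
time: 42.0
tool_pos: [0.5079, -0.0981, 0.1092]
tool_rot: [3.141, 0.001, -1.038]
contact_force: [-0.2, -0.9, -1.4]
opening: 0.0215
```

```bash
python3 - <<'E'
from h import *
s=dict(status.observe())
print(s["qpos"].round(2),s["opening"])
plan([.5076,-.0981,.109],down(-3.136-4*np.pi/3))
c=reader("scene","x"); crop(c,240,165,380,305,5,"sc17")
p=s["tool_pos"].copy(); p[2]+=.05; s["tool_pos"]=p
plan([.4967,-.3295,p[2]],down(.115),s)
E
```

```text
[-0.34  0.46  1.71 -0.    0.98  2.27] 0.021548039835947084
shift [-0.0002, 0.0003, 0.0002] turn [0.0006, 0.0006, 0.0034] rows 1.0 1.0
ring [ 0.5089 -0.0972] 104 inl 30
mat [537.8 -88.3] [160.9 126.9] 0.44
shift [0.1936, 0.1272, -0.0] turn [0.0003, 0.0009, -1.1532] rows 6.0 10.0
```

View pics/sc17.png

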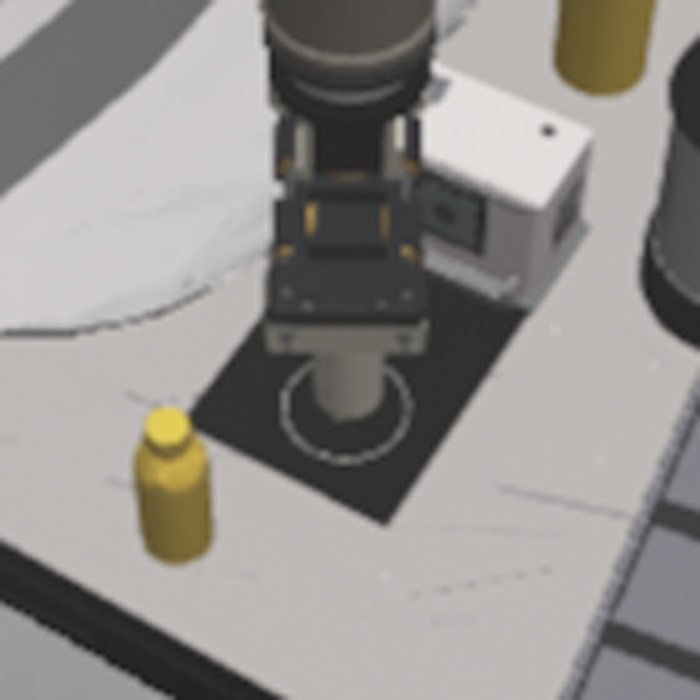

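Request:
jog_arm(series=[[-1,[0,0,-0.012],[0,0,0]],[-1,[0,0,-0.025],[0,0,0]],[-1,[0,0,-0.038],[0,0,0]],[-1,[0,0,-0.05],[0,0,0]],[-1,[0,0,-0.05],[0,0,0]]])

```text
time: 42.47
tool_pos: [0.5093, -0.0986, 0.1614]
tool_rot: [-3.139, -0.003, -1.038]
contact_force: [0.9, -0.4, 0.2]
opening: 0.0216
```

Request:
jog_arm(series=[[-1,[0.015,0.01,0],[0,0,-0.08]],[-1,[0.033,0.021,0],[0,0,-0.18]],[-1,[0.052,0.034,0],[0,0,-0.3]],[-1,[0.071,0.046,0],[0,0,-0.42]],[-1,[0.09,0.059,0],[0,0,-0.54]],[-1,[0.109,0.071,0],[0,0,-0.66]],[-1,[0.128,0.084,0],[0,0,-0.78]],[-1,[0.147,0.096,0],[0,0,-0.9]],[-1,[0.166,0.109,0],[0,0,-1.0]],[-1,[0.182,0.12,0],[0,0,-1.1]],[-1,[0.193,0.127,0],[0,0,-1.15]],[-1,[0.193,0.127,0],[0,0,-1.15]]])

```text
time: 43.47
tool_pos: [0.4959, -0.3313, 0.158]
tool_rot: [3.142, 0.002, 0.111]
contact_force: [-0.6, 0.6, -1.7]
opening: 0.0215
```

Request:
jog_arm(series=[[-1,[0,0,0],[0,0,0]],[-1,[0,0,0],[0,0,0]]])

```text
time: 43.63
tool_pos: [0.4964, -0.3279, 0.1585]
tool_rot: [-3.14, 0.002, 0.11]
contact_force: [-0.1, 0.0, -1.3]
opening: 0.0215
```

```bash
python3 - <<'E'
from h import *
print(status.observe()["opening"],status.observe()["contact_force"],status.observe()["tool_pos"])
plan([.4955,-.3295,.0947],down(.115))
c=cam("scene"); crop(c,310,180,450,340,4,"sc18")
E
```

```text
0.021476021814307186 [-0.10540864  0.02111329 -1.31715624] [ 0.49641368 -0.32787535  0.15851971]
shift [-0.001, 0.0016, 0.0638] turn [-0.0015, 0.0015, -0.0046] rows 2.0 1.0
```

View pics/sc18.png

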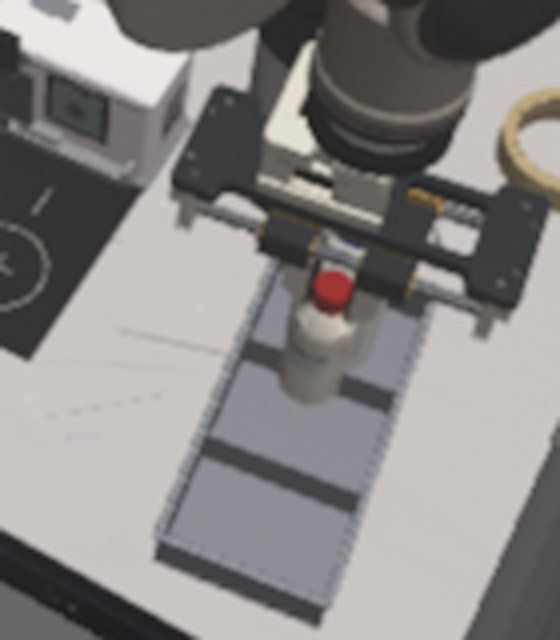

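Request:
jog_arm(series=[[-1,[-0.005,0.0015,0.01],[0,0,0]],[-1,[-0.005,0.0015,0.022],[0,0,0]],[-1,[-0.005,0.0015,0.034],[0,0,0]],[-1,[-0.005,0.0015,0.046],[0,0,0]],[-1,[-0.005,0.0015,0.055],[0,0,0]],[-1,[-0.005,0.0015,0.06],[0,0,0]],[-1,[-0.005,0.0015,0.06],[0,0,0]],[-1,[-0.005,0.0015,0.06],[0,0,0]]])

```text
time: 44.35
tool_pos: [0.492, -0.3307, 0.0993]
tool_rot: [-3.141, 0.001, 0.112]
contact_force: [0.4, 0.3, -1.4]
opening: 0.0217
```

```bash
python3 - <<'E'
from h import *
print(status.observe()["opening"],status.observe()["contact_force"],status.observe()["tool_pos"])
plan([.4915,-.3295,.0947],down(.115))
E
```

```text
0.021736322377395128 [ 0.39920143  0.25434337 -1.42097821] [ 0.49196186 -0.33068159  0.09933923]
shift [-0.0003, -0.0012, 0.0046] turn [-0.0002, 0.0007, -0.003] rows 1.0 1.0
```

Request:
jog_arm(series=[[-1,[0,0,0.002],[0,0,0]],[-1,[0,0,0.004],[0,0,0]],[-1,[0,0,0.0048],[0,0,0]],[-1,[0,0,0.0048],[0,0,0]],[-0.5,[0,0,0.0048],[0,0,0]],[-0.2,[0,0,0.0048],[0,0,0]],[-0.2,[0,0,0.004],[0,0,0]],[-0.2,[0,0,0.004],[0,0,0]],[-0.2,[0,0,-0.01],[0,0,0]],[-0.2,[0,0,-0.035],[0,0,0]],[-0.2,[0,0,-0.07],[0,0,0]],[-0.2,[0,0,-0.1],[0,0,0]]])

```text
time: 45.35
tool_pos: [0.4917, -0.3309, 0.2007]
tool_rot: [-3.141, 0.001, 0.112]
contact_force: [0.5, -0.1, 0.8]
opening: 0.0367
```

```bash
python3 - <<'E'
from h import *
print(status.observe()["opening"],status.observe()["tool_pos"],status.observe()["qpos"].round(2))
c=reader("scene","x"); crop(c,310,180,450,340,4,"sc19")
print(fitc(c["P"],.574,-.319,.029,.045,.09),fitc(c["P"],.4915,-.33,.019,.045,.07,.012))
print(fitc(c["P"],*B["squat"][:3],.015,.05,.012))
s=status.observe()
plan([.4225,.1233,.18],down(0))
E
```

```text
0.03669876140795717 [ 0.49171453 -0.33088415  0.20069119] [-0.72  0.49  1.37 -0.    1.29  0.74]
ring [ 0.5101 -0.0973] 172 inl 69
mat [538.1 -88. ] [160.8 125.3] 0.74
tab [[0.5988, -0.0564, 0.0998], [0.6021, -0.0448, 0.1119], [0.6072, -0.0322, 0.12]] 53
(array([ 0.5742, -0.3182]), 223, np.float64(0.0009)) (array([ 0.4938, -0.3318]), 85, np.float64(0.0009))
(array([0.4234, 0.1225]), 139, np.float64(0.0011))
shift [-0.0203, -0.4615, 0.0238] turn [0.0077, -0.0072, 0.1119] rows 12.0 1.0
```

View pics/sc19.png

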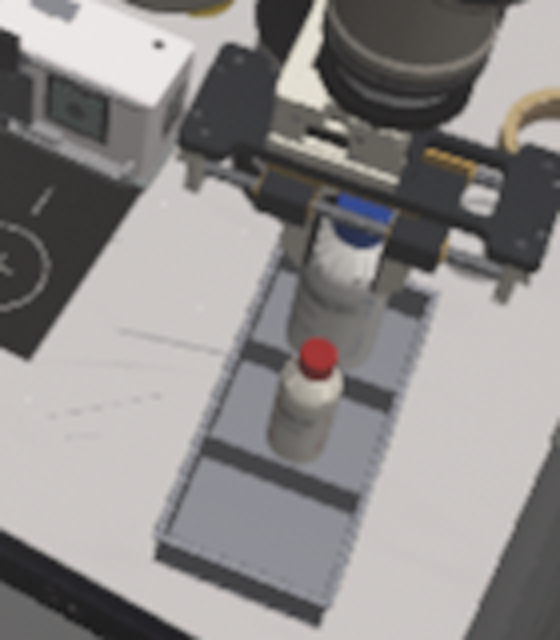

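```bash
python3 - <<'E'
from h import *
for w in ("s0","w1","w2"):
    Q=np.load(w+".npz")["P"].reshape(-1,3); Q=Q[~np.isnan(Q[:,0])]
    for zl in (.05,.12,.16):
        k=(Q[:,2]>zl)&(Q[:,1]>.0)&(Q[:,1]<.4)&(Q[:,0]>.35)&(Q[:,0]<.75)&(np.hypot(Q[:,0]-.4225,Q[:,1]-.1233)>.04)
        q=Q[k]
        if len(q): print(w,zl,"x min",np.percentile(q[:,0],.5).round(3),"y min",np.percentile(q[:,1],.5).round(3), "ymin for x<.56",q[q[:,0]<.56][:,1].min().round(3) if (q[:,0]<.56).any() else None)
E
```

```text
s0 0.05 x min 0.469 y min 0.009 ymin for x<.56 0.0
s0 0.12 x min 0.471 y min 0.018 ymin for x<.56 0.166
s0 0.16 x min 0.517 y min 0.014 ymin for x<.56 0.176
w1 0.05 x min 0.425 y min 0.002 ymin for x<.56 0.0
w1 0.12 x min 0.468 y min 0.058 ymin for x<.56 0.168
w1 0.16 x min 0.512 y min 0.054 ymin for x<.56 0.18
w2 0.05 x min 0.425 y min 0.002 ymin for x<.56 0.0
w2 0.12 x min 0.468 y min 0.075 ymin for x<.56 0.175
w2 0.16 x min 0.633 y min 0.072 ymin for x<.56 None
```

```bash
python3 - <<'E'
from h import *
for w in ("s0","w1","w6"):
    Q=np.load(w+".npz")["P"].reshape(-1,3); Q=Q[~np.isnan(Q[:,0])]
    for zl in (.12,.14,.18,.2,.21,.22,.24):
        k=(Q[:,2]>zl)&(Q[:,1]>.08)&(Q[:,1]<.35)&(Q[:,0]>.43)&(Q[:,0]<.62)
        q=Q[k]
        if len(q)>5: print(w,zl,"xmin",np.percentile(q[:,0],1).round(3),"ymin",np.percentile(q[:,1],1).round(3),"ymin x<.54",q[q[:,0]<.54][:,1].min().round(3) if (q[:,0]<.54).any() else None,len(q))
E
```

```text
s0 0.12 xmin 0.47 ymin 0.174 ymin x<.54 0.173 3580
s0 0.14 xmin 0.475 ymin 0.177 ymin x<.54 0.176 3075
s0 0.18 xmin 0.524 ymin 0.179 ymin x<.54 0.182 1860
s0 0.2 xmin 0.531 ymin 0.179 ymin x<.54 0.185 1423
s0 0.21 xmin 0.534 ymin 0.179 ymin x<.54 0.186 1241
s0 0.22 xmin 0.538 ymin 0.179 ymin x<.54 0.186 1051
s0 0.24 xmin 0.543 ymin 0.183 ymin x<.54 None 269
w1 0.12 xmin 0.469 ymin 0.175 ymin x<.54 0.168 6283
w1 0.14 xmin 0.469 ymin 0.174 ymin x<.54 0.168 4264
w1 0.18 xmin 0.522 ymin 0.18 ymin x<.54 0.184 1940
w1 0.2 xmin 0.535 ymin 0.18 ymin x<.54 0.187 1769
w1 0.21 xmin 0.535 ymin 0.18 ymin x<.54 0.187 1754
w1 0.22 xmin 0.537 ymin 0.18 ymin x<.54 0.188 1494
w1 0.24 xmin 0.553 ymin 0.181 ymin x<.54 None 261
w6 0.12 xmin 0.469 ymin 0.182 ymin x<.54 0.17 11594
w6 0.14 xmin 0.469 ymin 0.182 ymin x<.54 0.17 7577
w6 0.18 xmin 0.521 ymin 0.181 ymin x<.54 0.187 508
w6 0.2 xmin 0.53 ymin 0.181 ymin x<.54 0.187 303
w6 0.21 xmin 0.533 ymin 0.181 ymin x<.54 0.187 244
w6 0.22 xmin 0.536 ymin 0.181 ymin x<.54 0.188 104
```

```bash
python3 - <<'E'
from h import *
plan([.4225,.1233,.18],down(.25))
E
```

```text
shift [-0.0203, -0.4615, 0.0238] turn [0.0085, -0.0062, -0.1381] rows 12.0 2.0
```

Request:
jog_arm(series=[[-0.1,[-0.002,-0.035,-0.005],[0,0,-0.01]],[-0.05,[-0.003,-0.07,-0.005],[0,0,-0.02]],[-0.05,[-0.005,-0.11,-0.005],[0,0,-0.04]],[-0.05,[-0.007,-0.15,0],[0,0,-0.06]],[-0.05,[-0.009,-0.19,0],[0,0,-0.08]],[-0.05,[-0.011,-0.23,0],[0,0,-0.1]],[-0.05,[-0.013,-0.27,0],[0,0,-0.12]],[-0.05,[-0.015,-0.31,0.01],[0,0,-0.138]],[-0.05,[-0.017,-0.35,0.01],[0,0,-0.138]],[-0.05,[-0.019,-0.39,0.015],[0,0,-0.138]],[-0.05,[-0.02,-0.43,0.02],[0,0,-0.138]],[-0.05,[-0.02,-0.4615,0.024],[0,0,-0.138]]])

```text
time: 46.4
tool_pos: [0.4194, 0.1279, 0.1753]
tool_rot: [-3.141, 0.0, 0.251]
contact_force: [0.1, 0.1, -0.1]
opening: 0.0435
```

Request:
jog_arm(series=[[-0.05,[0,0,0],[0,0,0]],[-0.05,[0,0,0],[0,0,0]],[-0.05,[0,0,0],[0,0,0]]])

```text
time: 46.65
tool_pos: [0.4206, 0.1252, 0.1754]
tool_rot: [3.142, 0.0, 0.251]
contact_force: [0.2, 0.4, 0.3]
opening: 0.0441
```

```bash
python3 - <<'E'
from h import *
print(status.observe()["tool_pos"],status.observe()["opening"])
plan([.4225,.1233,.12],down(.25))
E
```

```text
[0.42056597 0.12524293 0.17537402] 0.04409581589540984
shift [0.0014, 0.0024, 0.0554] turn [0.0001, 0.0004, 0.0006] rows 2.0 1.0
```

Opening 44 vs cap 28; descend to just above the shoulder.

Request:
jog_arm(series=[[0.0,[0.0014,0.0024,0.015],[0,0,0]],[0.0,[0.0014,0.0024,0.035],[0,0,0]],[0.0,[0.0014,0.0024,0.055],[0,0,0]],[0.0,[0.0014,0.0024,0.055],[0,0,0]],[0.0,[0.0014,0.0024,0.055],[0,0,0]]])

```text
time: 47.07
tool_pos: [0.4223, 0.1222, 0.1201]
tool_rot: [-3.141, 0.003, 0.248]
contact_force: [-1.4, 0.4, 0.9]
opening: 0.0459
```

```bash
python3 - <<'E'
from h import *
print(status.observe()["tool_pos"],status.observe()["opening"])
plan([.4225,.1233,.0805],down(.25))
c=cam("scene"); crop(c,180,150,290,260,6,"sc20")
E
```

```text
[0.42225727 0.12224733 0.12008502] 0.04585027543555738
shift [0.0006, -0.0009, 0.0396] turn [-0.0004, 0.0026, -0.0023] rows 1.0 1.0
```

View pics/sc20.png

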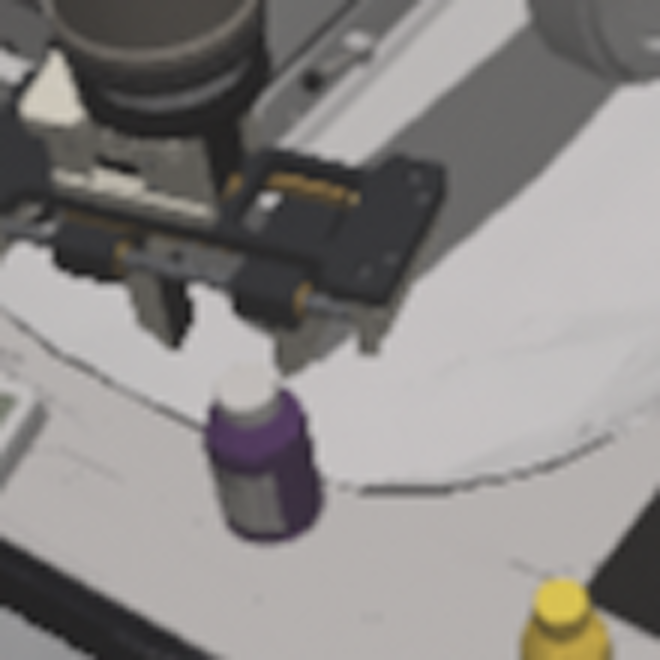

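Request:
jog_arm(series=[[0.0,[0.0005,-0.0009,0.013],[0,0,0]],[0.0,[0.0005,-0.0009,0.027],[0,0,0]],[0.0,[0.0005,-0.0009,0.036],[0,0,0]],[0.0,[0.0005,-0.0009,0.0395],[0,0,0]],[0.0,[0.0005,-0.0009,0.0395],[0,0,0]],[-0.4,[0.0005,-0.0009,0.0395],[0,0,0]],[-1,[0.0005,-0.0009,0.0395],[0,0,0]],[-1,[0.0005,-0.0009,0.0395],[0,0,0]],[-1,[0.0005,-0.0009,0.0395],[0,0,0]],[-1,[0.0005,-0.0009,0.0395],[0,0,0]],[-1,[0.0005,-0.0009,0.0395],[0,0,0]],[-1,[0.0005,-0.0009,0.0395],[0,0,0]]], squeeze=35)

```text
time: 48.12
tool_pos: [0.4231, 0.1244, 0.0813]
tool_rot: [3.142, -0.001, 0.25]
contact_force: [0.3, -0.4, 6.4]
opening: 0.0268
```

```bash
python3 - <<'E'
from h import *
s=status.observe(); print(s["tool_pos"],s["opening"],s["tool_rot"],s["contact_force"])
E
```

```text
[0.42308822 0.12443645 0.08125413] 0.02676634410359249 [ 3.14158950e+00 -5.47595013e-04  2.49877576e-01] [ 0.30047498 -0.42332891  6.38903512]
```

Request:
jog_arm(series=[[-1,[0,0,-0.008],[0,0,0]],[-1,[0,0,-0.016],[0,0,0]],[-1,[0,0,-0.018],[0,0,0]],[-1,[0,0,-0.018],[0,0,0]]])

```text
time: 48.45
tool_pos: [0.423, 0.1246, 0.0996]
tool_rot: [-3.141, -0.001, 0.25]
contact_force: [0.4, -0.1, -0.9]
opening: 0.0267
```

```bash
python3 - <<'E'
from h import *
s=status.observe(); print(s["tool_pos"],s["tool_rot"],s["opening"])
plan([.5076,-.0981,.098])
c=cam("scene"); crop(c,180,150,290,260,6,"sc21"); reader("scene")
E
```

```text
[0.42296937 0.12457895 0.09955314] [-3.14140784e+00 -6.82562107e-04  2.49900168e-01] 0.02665979504459905
shift [0.0269, 0.2367, 0.0015] turn [0.0, 0.0, 0.0] rows 6.0 0.0
ring [ 0.4832 -0.1001] 93 inl 36
mat [537.1 -87.9] [161.7 129.5] 2.45
tab [[0.5991, -0.0565, 0.1009], [0.6016, -0.0451, 0.1111], [0.6058, -0.0319, 0.1211]] 57
```

View pics/sc21.png

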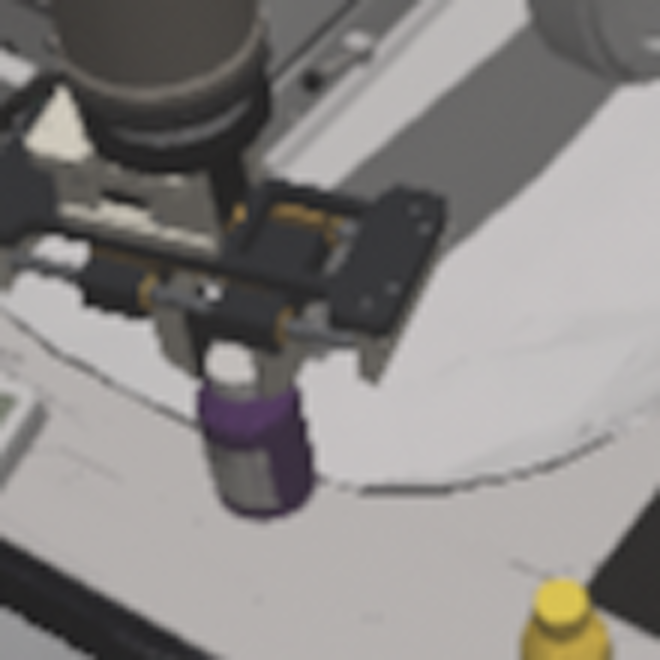

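```bash
python3 - <<'E'
from h import *
c=reader("scene"); crop(c,240,165,380,305,5,"sc22"); reader("top")
E
```

```text
ring [ 0.4837 -0.0976] 87 inl 32
mat [537.5 -88.2] [163.1 126.6] 1.02
tab [[0.5995, -0.0559, 0.1011], [0.6021, -0.0448, 0.1128], [0.6067, -0.0329, 0.1199]] 52
ring [ 0.5044 -0.098 ] 69 inl 21
mat [533.5 -89.3] [156.4 125.3] 1.45
tab [[0.5972, -0.054, 0.1069], [0.6012, -0.0423, 0.1159], [0.6062, -0.0306, 0.1206]] 36
```

View pics/sc22.png

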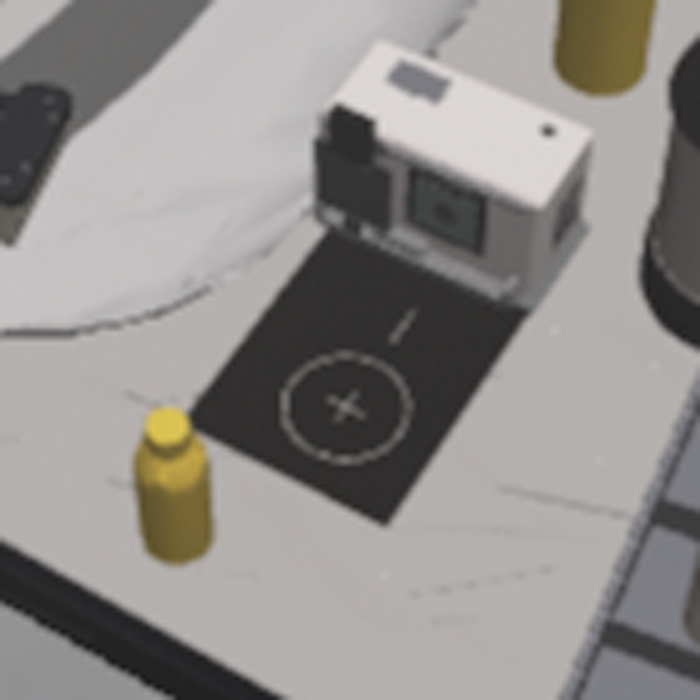

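Request:
jog_arm(series=[[-1,[0.001,0.01,0],[0,0,0]],[-1,[0.003,0.028,0],[0,0,0]],[-1,[0.005,0.048,0],[0,0,0]],[-1,[0.008,0.07,0],[0,0,-0.05]],[-1,[0.01,0.092,0],[0,0,-0.14]],[-1,[0.013,0.114,0],[0,0,-0.25]],[-1,[0.015,0.136,0.001],[0,0,-0.36]],[-1,[0.018,0.158,0.001],[0,0,-0.47]],[-1,[0.02,0.18,0.001],[0,0,-0.58]],[-1,[0.023,0.202,0.0015],[0,0,-0.69]],[-1,[0.025,0.222,0.0015],[0,0,-0.8]],[-1,[0.027,0.2367,0.0015],[0,0,-0.9]]])

```text
time: 49.65
tool_pos: [0.5075, -0.1007, 0.0968]
tool_rot: [-3.141, 0.001, 1.154]
contact_force: [-0.7, -0.0, -0.1]
opening: 0.027
```

Request:
jog_arm(series=[[-1,[0,0,0],[0,0,-0.11]],[-1,[0,0,0],[0,0,-0.22]],[-1,[0,0,0],[0,0,-0.33]],[-1,[0,0,0],[0,0,-0.44]],[-1,[0,0,0],[0,0,-0.55]],[-1,[0,0,0],[0,0,-0.66]],[-1,[0,0,0],[0,0,-0.77]],[-1,[0,0,0],[0,0,-0.88]],[-1,[0,0,0],[0,0,-0.99]],[-1,[0,0,0],[0,0,-1.1]],[-1,[0,0,0],[0,0,-1.21]],[-1,[0,0,0],[0,0,-1.3]]])

```text
time: 50.65
tool_pos: [0.507, -0.099, 0.0968]
tool_rot: [-3.141, -0.001, 2.455]
contact_force: [-0.8, -0.5, -1.1]
opening: 0.0271
```

```bash
python3 - <<'E'
from h import *
print(status.observe()["tool_pos"],status.observe()["tool_rot"],status.observe()["opening"])
plan([.5076,-.0981,.098],down(-2.755))
c=reader("scene"); crop(c,240,165,380,305,5,"sc23")
E
```

```text
[ 0.50699866 -0.0989606   0.09676579] [-3.14077558e+00 -1.33419164e-03  2.45515651e+00] 0.027113068042936835
shift [0.0001, 0.001, -0.0012] turn [-0.0, -0.0016, -1.073] rows 1.0 9.0
ring [ 0.5091 -0.0976] 96 inl 30
mat [538.2 -88. ] [163.8 127.3] 1.03
```

View pics/sc23.png

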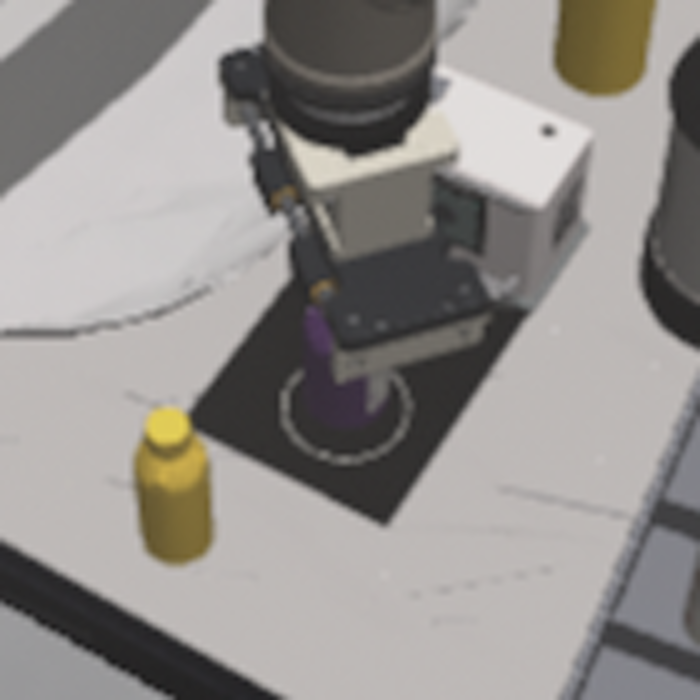

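Request:
jog_arm(series=[[-1,[0,0.0005,-0.001],[0,0,-0.11]],[-1,[0,0.001,-0.001],[0,0,-0.22]],[-1,[0,0.001,-0.001],[0,0,-0.33]],[-1,[0,0.001,-0.001],[0,0,-0.44]],[-1,[0,0.001,-0.001],[0,0,-0.55]],[-1,[0,0.001,-0.001],[0,0,-0.66]],[-1,[0,0.001,-0.001],[0,0,-0.77]],[-1,[0,0.001,-0.001],[0,0,-0.88]],[-1,[0,0.001,-0.001],[0,0,-0.98]],[-1,[0,0.001,-0.001],[0,0,-1.05]],[-1,[0,0.001,-0.001],[0,0,-1.073]],[-1,[0,0.001,-0.001],[0,0,-1.073]]])

```text
time: 51.7
tool_pos: [0.5077, -0.0979, 0.0979]
tool_rot: [3.141, -0.001, -2.762]
contact_force: [-0.4, -0.0, -1.4]
opening: 0.0269
```

Request:
jog_arm(series=[[-1,[0,0,0],[0,0,0]],[-1,[0,0,0],[0,0,0]],[-1,[0,0,0],[0,0,0]],[-1,[0,0,0],[0,0,0]],[-1,[0,0,0],[0,0,0]],[-1,[0,0,0],[0,0,0]],[-1,[0,0,0],[0,0,0]],[-1,[0,0,0],[0,0,0]],[-1,[0,0,0],[0,0,0]],[-1,[0,0,0],[0,0,0]],[-1,[0,0,0],[0,0,0]],[-1,[0,0,0],[0,0,0]]])

```text
time: 52.7
tool_pos: [0.5079, -0.0975, 0.0982]
tool_rot: [3.141, -0.001, -2.76]
contact_force: [-0.1, -0.7, -1.1]
opening: 0.027
```

```bash
python3 - <<'E'
from h import *
print(status.observe()["qpos"].round(2),status.observe()["opening"])
plan([.5076,-.0981,.098],down(-2.755))
c=reader("scene"); crop(c,240,165,380,305,5,"sc24")
E
```

```text
[-0.34  0.47  1.72 -0.    0.95 -2.29] 0.026964598328246447
shift [0.0005, -0.0005, 0.0002] turn [0.0004, -0.0007, -0.0054] rows 1.0 1.0
ring [ 0.5083 -0.098 ] 105 inl 27
mat [538. -88.] [162.1 127.7] 0.51
```

View pics/sc24.png

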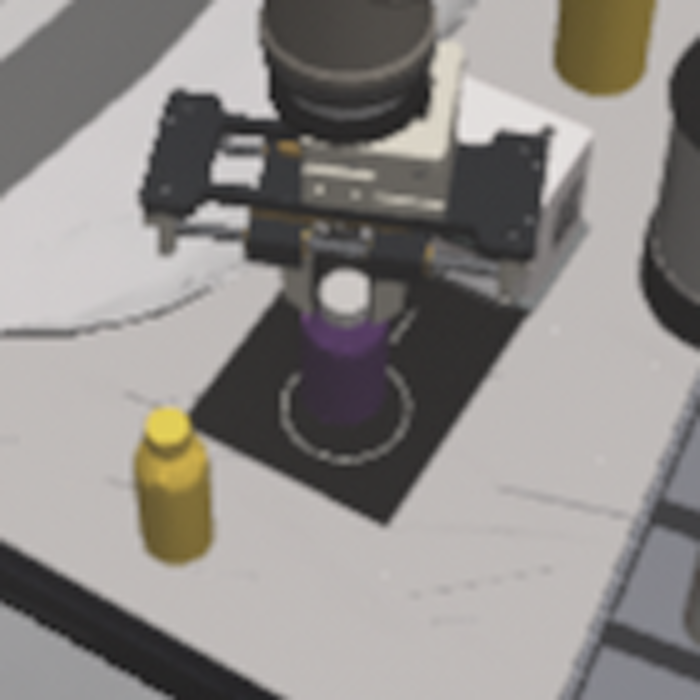

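Request:
jog_arm(series=[[-1,[0,0,0],[0,0,0]],[-1,[0,0,0],[0,0,0.05]],[-1,[0,0,0],[0,0,0.15]],[-1,[0,0,0],[0,0,0.26]],[-1,[0,0,0],[0,0,0.37]],[-1,[0,0,0],[0,0,0.48]],[-1,[0,0,0],[0,0,0.59]],[-1,[0,0,0],[0,0,0.7]],[-1,[0,0,0],[0,0,0.81]],[-1,[0,0,0],[0,0,0.92]],[-1,[0,0,0],[0,0,1.03]],[-1,[0,0,0],[0,0,1.09]]])

```text
time: 53.75
tool_pos: [0.5079, -0.0974, 0.0981]
tool_rot: [-3.141, -0.001, 2.427]
contact_force: [0.5, -0.3, -0.6]
opening: 0.0267
```

Request:
jog_arm(series=[[-1,[0,0,0],[0,0,0.11]],[-1,[0,0,0],[0,0,0.22]],[-1,[0,0,0],[0,0,0.33]],[-1,[0,0,0],[0,0,0.44]],[-1,[0,0,0],[0,0,0.55]],[-1,[0,0,0],[0,0,0.66]],[-1,[0,0,0],[0,0,0.77]],[-1,[0,0,0],[0,0,0.87]],[-1,[0,0,0],[0,0,0.95]],[-1,[0,0,0],[0,0,1.0]],[-1,[0,0,0],[0,0,1.0]],[-1,[0,0,0],[0,0,1.0]]])

```text
time: 54.75
tool_pos: [0.5079, -0.0975, 0.0982]
tool_rot: [-3.141, -0.0, 1.434]
contact_force: [-0.6, 0.3, -1.8]
opening: 0.0267
```

Request:
jog_arm(series=[[-1,[0,0,0],[0,0,0]],[-1,[0,0,0],[0,0,0]],[-1,[0,0,0],[0,0,0]],[-1,[0,0,0],[0,0,0]],[-1,[0,0,0],[0,0,0]],[-1,[0,0,0],[0,0,0]],[-1,[0,0,0],[0,0,0]],[-1,[0,0,0],[0,0,0]],[-1,[0,0,0],[0,0,0]],[-1,[0,0,0],[0,0,0]],[-1,[0,0,0],[0,0,0]],[-1,[0,0,0],[0,0,0]]])

```text
time: 55.75
tool_pos: [0.5079, -0.0975, 0.0982]
tool_rot: [-3.141, -0.0, 1.433]
contact_force: [-0.6, 0.4, -0.1]
opening: 0.0267
```

```bash
python3 - <<'E'
from h import *
print(status.observe()["qpos"].round(2),status.observe()["opening"])
plan([.5076,-.0981,.098],down(-2.755-2*np.pi/3))
c=reader("scene"); crop(c,240,165,380,305,5,"sc25")
B["t2"]=(.5085,-.0985,.0235,.078+.016)
unwrap(c,["t2"],"unw25",90,330)
E
```

```text
[-0.34  0.47  1.72 -0.    0.95 -0.2 ] 0.026679274361174028
shift [-0.0007, -0.0002, 0.0002] turn [-0.0008, -0.0, -0.001] rows 1.0 1.0
ring [ 0.5085 -0.0977] 97 inl 28
mat [538.  -88.6] [162.2 126.6] 0.7
```

View pics/sc25.png

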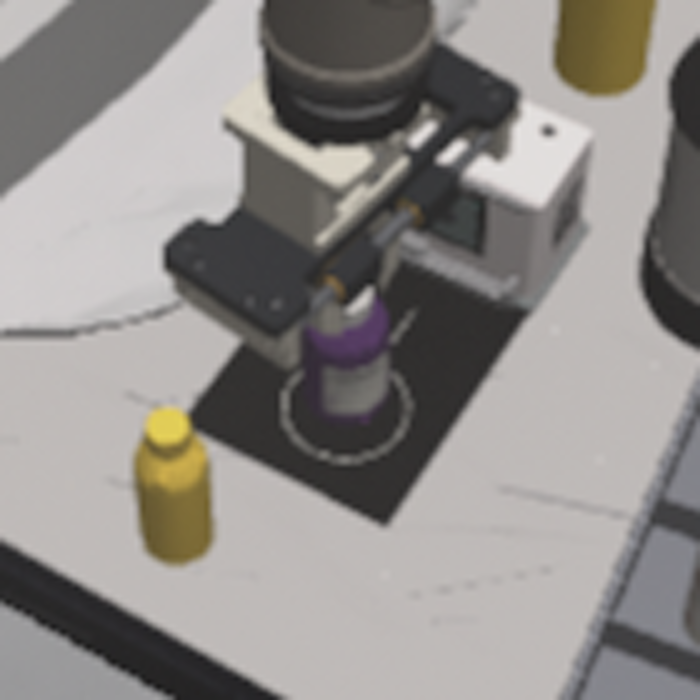

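View pics/unw25.png

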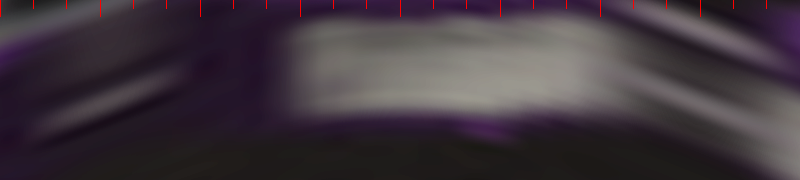

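Request:
jog_arm(series=[[-1,[0,0,0],[0,0,0]],[-1,[0,0,0],[0,0,0.05]],[-1,[0,0,0],[0,0,0.15]],[-1,[0,0,0],[0,0,0.26]],[-1,[0,0,0],[0,0,0.37]],[-1,[0,0,0],[0,0,0.48]],[-1,[0,0,0],[0,0,0.59]],[-1,[0,0,0],[0,0,0.7]],[-1,[0,0,0],[0,0,0.81]],[-1,[0,0,0],[0,0,0.92]],[-1,[0,0,0],[0,0,1.03]],[-1,[0,0,0],[0,0,1.09]]])

```text
time: 56.8
tool_pos: [0.5079, -0.0975, 0.0982]
tool_rot: [-3.141, 0.001, 0.337]
contact_force: [0.2, -0.3, -1.4]
opening: 0.0269
```

Request:
jog_arm(series=[[-1,[0,0,0],[0,0,0.11]],[-1,[0,0,0],[0,0,0.22]],[-1,[0,0,0],[0,0,0.33]],[-1,[0,0,0],[0,0,0.44]],[-1,[0,0,0],[0,0,0.55]],[-1,[0,0,0],[0,0,0.66]],[-1,[0,0,0],[0,0,0.77]],[-1,[0,0,0],[0,0,0.87]],[-1,[0,0,0],[0,0,0.95]],[-1,[0,0,0],[0,0,1.0]],[-1,[0,0,0],[0,0,1.0]],[-1,[0,0,0],[0,0,1.0]]])

```text
time: 57.8
tool_pos: [0.5079, -0.0974, 0.0981]
tool_rot: [3.141, 0.001, -0.656]
contact_force: [0.8, -0.4, -1.9]
opening: 0.0272
```

Request:
jog_arm(series=[[-1,[0,0,0],[0,0,0]],[-1,[0,0,0],[0,0,0]],[-1,[0,0,0],[0,0,0]],[-1,[0,0,0],[0,0,0]],[-1,[0,0,0],[0,0,0]],[-1,[0,0,0],[0,0,0]],[-1,[0,0,0],[0,0,0]],[-1,[0,0,0],[0,0,0]],[-1,[0,0,0],[0,0,0]],[-1,[0,0,0],[0,0,0]],[-1,[0,0,0],[0,0,0]],[-1,[0,0,0],[0,0,0]]])

```text
time: 58.8
tool_pos: [0.5079, -0.0975, 0.0982]
tool_rot: [3.141, 0.001, -0.657]
contact_force: [0.4, 0.5, -0.8]
opening: 0.0271
```

```bash
python3 - <<'E'
from h import *
s=dict(status.observe())
print(s["qpos"].round(2),s["opening"])
plan([.5076,-.0981,.098],down(-2.755-4*np.pi/3))
c=reader("scene"); crop(c,240,165,380,305,5,"sc26")
p=s["tool_pos"].copy(); p[2]+=.05; s["tool_pos"]=p
plan([.4195,-.3385,p[2]],down(.115),s)
E
```

```text
[-0.34  0.47  1.72 -0.    0.95  1.89] 0.02712217054656541
shift [0.0002, 0.0007, 0.0002] turn [0.0004, 0.0007, 0.0035] rows 1.0 1.0
ring [ 0.5091 -0.0972] 98 inl 29
mat [538.1 -88. ] [161.9 126.9] 1.25
shift [0.0773, 0.2448, 0.0001] turn [0.0001, 0.0008, -0.7721] rows 7.0 7.0
```

View pics/sc26.png

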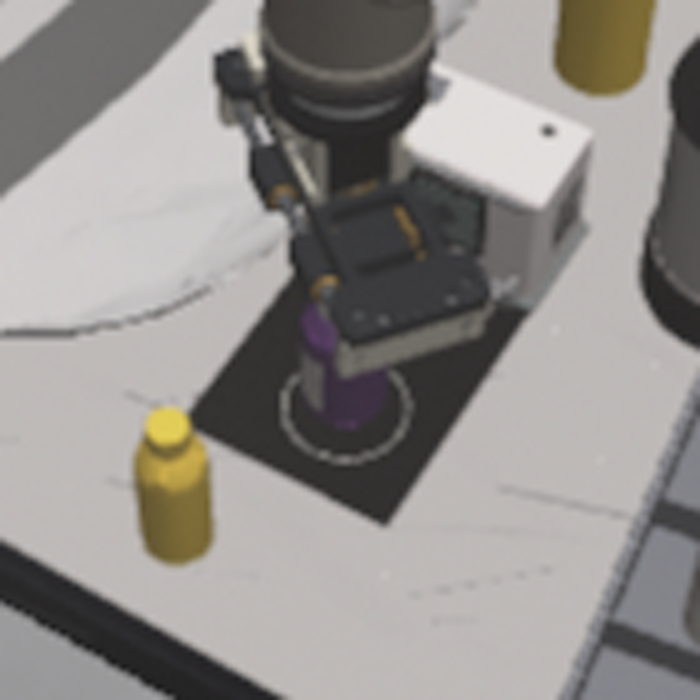

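Request:
jog_arm(series=[[-1,[0,0,-0.012],[0,0,0]],[-1,[0,0,-0.025],[0,0,0]],[-1,[0,0,-0.038],[0,0,0]],[-1,[0,0,-0.05],[0,0,0]],[-1,[0,0,-0.05],[0,0,0]]])

```text
time: 59.27
tool_pos: [0.5092, -0.0979, 0.1504]
tool_rot: [-3.141, -0.003, -0.657]
contact_force: [0.2, -0.9, -2.2]
opening: 0.0269
```

Request:
jog_arm(series=[[-1,[0.005,0.015,0],[0,0,-0.06]],[-1,[0.013,0.04,0],[0,0,-0.13]],[-1,[0.021,0.065,0],[0,0,-0.2]],[-1,[0.029,0.09,0],[0,0,-0.28]],[-1,[0.037,0.115,0],[0,0,-0.36]],[-1,[0.045,0.14,0],[0,0,-0.44]],[-1,[0.053,0.165,0],[0,0,-0.52]],[-1,[0.06,0.19,0],[0,0,-0.6]],[-1,[0.068,0.215,0],[0,0,-0.68]],[-1,[0.074,0.235,0],[0,0,-0.74]],[-1,[0.0773,0.2448,0],[0,0,-0.77]],[-1,[0.0773,0.2448,0],[0,0,-0.77]]])

```text
time: 60.27
tool_pos: [0.4185, -0.3404, 0.1473]
tool_rot: [-3.141, 0.001, 0.111]
contact_force: [0.7, 0.5, -0.5]
opening: 0.0272
```

Request:
jog_arm(series=[[-1,[0,0,0],[0,0,0]],[-1,[0,0,0],[0,0,0]],[-1,[0,0,0],[0,0,0]]])

```text
time: 60.52
tool_pos: [0.4199, -0.3374, 0.148]
tool_rot: [-3.141, 0.001, 0.113]
contact_force: [0.4, 0.5, -0.6]
opening: 0.0271
```

```bash
python3 - <<'E'
from h import *
print(status.observe()["opening"],status.observe()["contact_force"],status.observe()["tool_pos"])
plan([.4195,-.3385,.0845],down(.115))
c=cam("scene"); crop(c,310,180,450,340,4,"sc27")
E
```

```text
0.02711168481942747 [ 0.40155413  0.51502393 -0.58601272] [ 0.41985659 -0.33743543  0.14796216]
shift [-0.0004, 0.0011, 0.0635] turn [-0.0009, 0.0011, -0.0017] rows 2.0 1.0
```

View pics/sc27.png

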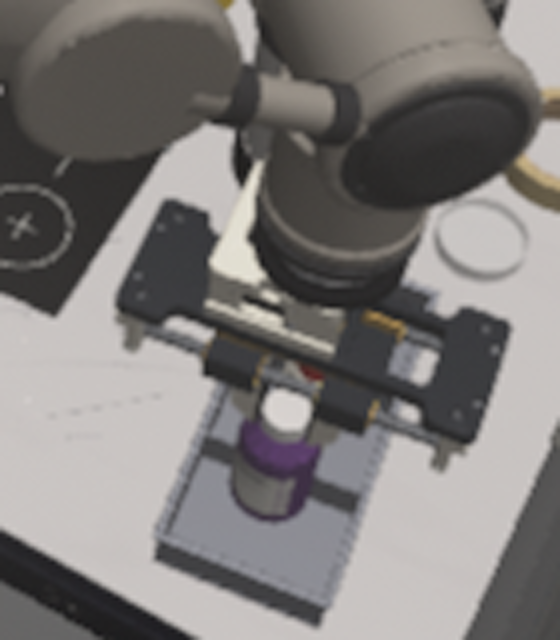

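Request:
jog_arm(series=[[-1,[-0.0005,0.001,0.01],[0,0,0]],[-1,[-0.0005,0.001,0.022],[0,0,0]],[-1,[-0.0005,0.001,0.034],[0,0,0]],[-1,[-0.0005,0.001,0.046],[0,0,0]],[-1,[-0.0005,0.001,0.055],[0,0,0]],[-1,[-0.0005,0.001,0.059],[0,0,0]],[-1,[-0.0005,0.001,0.059],[0,0,0]],[-1,[-0.0005,0.001,0.059],[0,0,0]]])

```text
time: 61.23
tool_pos: [0.4193, -0.3395, 0.0892]
tool_rot: [-3.141, 0.001, 0.113]
contact_force: [-0.7, 0.1, -1.0]
opening: 0.0269
```

```bash
python3 - <<'E'
from h import *
print(status.observe()["opening"],status.observe()["contact_force"],status.observe()["tool_pos"])
plan([.4195,-.3385,.0843],down(.115))
E
```

```text
0.02690673448692038 [-0.72895268  0.07184499 -0.96464141] [ 0.41933001 -0.33950936  0.08924541]
shift [0.0003, -0.001, 0.0049] turn [-0.0002, 0.0008, -0.002] rows 1.0 1.0
```

Request:
jog_arm(series=[[-1,[0,0,0.002],[0,0,0]],[-1,[0,0,0.004],[0,0,0]],[-1,[0,0,0.005],[0,0,0]],[-1,[0,0,0.005],[0,0,0]],[-0.4,[0,0,0.005],[0,0,0]],[-0.1,[0,0,0.005],[0,0,0]],[-0.1,[0,0,0.0045],[0,0,0]],[-0.1,[0,0,0.0045],[0,0,0]],[-0.1,[0,0,-0.01],[0,0,0]],[-0.1,[0,0,-0.035],[0,0,0]],[-0.1,[0,0,-0.07],[0,0,0]],[-0.1,[0,0,-0.11],[0,0,0]]])

```text
time: 62.23
tool_pos: [0.4184, -0.3387, 0.1991]
tool_rot: [-3.138, 0.003, 0.113]
contact_force: [2.0, -0.1, 0.7]
opening: 0.0414
```

```bash
python3 - <<'E'
from h import *
s=status.observe(); print(s["opening"],s["tool_pos"],s["qpos"].round(2))
c=cam("scene"); cv2.imwrite("pics/sc28.png",c["img"][:,:,::-1])
print(fitc(c["P"],.574,-.319,.029,.045,.09),fitc(c["P"],.4935,-.3315,.019,.045,.07,.012),fitc(c["P"],.42,-.339,.0235,.045,.07,.012))
# plan to looking pose with yaw pi over (.50,-.12), reader moved
s=dict(s); plan([.46,-.13,.28],down(.115),s)
E
```

```text
0.041357658310023616 [ 0.41841581 -0.33867471  0.19912657] [-0.82  0.39  1.53 -0.    1.23  0.64]
(array([ 0.5745, -0.3186]), 53, np.float64(0.0009)) (array([ 0.4937, -0.3315]), 79, np.float64(0.0008)) (array([ 0.42  , -0.3414]), 122, np.float64(0.0011))
shift [0.0646, -0.2029, -0.0804] turn [-0.0034, 0.0031, -0.0022] rows 6.0 1.0
```

View pics/sc28.png

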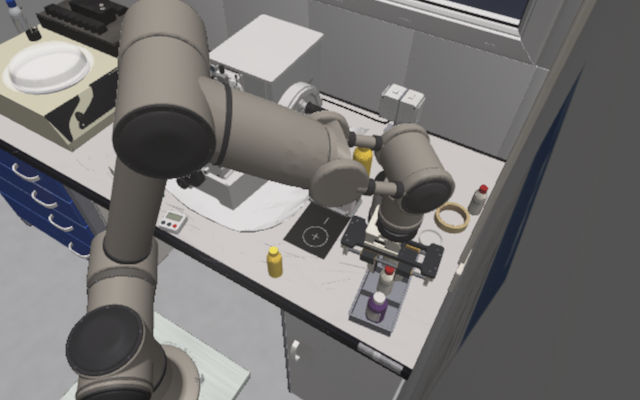

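Request:
jog_arm(series=[[0.1,[0,-0.01,-0.04],[0,0,-0.1]],[0.1,[0.01,-0.04,-0.08],[0,0,-0.22]],[0.1,[0.02,-0.07,-0.09],[0,0,-0.34]],[0.1,[0.03,-0.1,-0.09],[0,0,-0.46]],[0.1,[0.04,-0.13,-0.09],[0,0,-0.58]],[0.1,[0.05,-0.16,-0.09],[0,0,-0.7]],[0.1,[0.06,-0.19,-0.09],[0,0,-0.82]],[0.1,[0.064,-0.2,-0.09],[0,0,-0.94]],[0.1,[0.064,-0.2,-0.09],[0,0,-1.06]],[0.1,[0.064,-0.2,-0.09],[0,0,-1.18]],[0.1,[0.064,-0.2,-0.09],[0,0,-1.3]],[0.1,[0.064,-0.2,-0.09],[0,0,-1.42]]])

```text
time: 63.28
tool_pos: [0.4605, -0.1334, 0.2892]
tool_rot: [-3.141, 0.0, 1.539]
contact_force: [-0.5, 0.7, -0.0]
opening: 0.0506
```

Request:
jog_arm(series=[[0.1,[0,0,0],[0,0,-0.12]],[0.1,[0,0,0],[0,0,-0.24]],[0.1,[0,0,0],[0,0,-0.36]],[0.1,[0,0,0],[0,0,-0.48]],[0.1,[0,0,0],[0,0,-0.6]],[0.1,[0,0,0],[0,0,-0.72]],[0.1,[0,0,0],[0,0,-0.84]],[0.1,[0,0,0],[0,0,-0.96]],[0.1,[0,0,0],[0,0,-1.08]],[0.1,[0,0,0],[0,0,-1.2]],[0.1,[0,0,0],[0,0,-1.32]],[0.1,[0,0,0],[0,0,-1.44]]])

```text
time: 64.28
tool_pos: [0.4604, -0.1336, 0.2891]
tool_rot: [-3.141, -0.001, 2.979]
contact_force: [-0.6, -0.5, -0.2]
opening: 0.0504
```

```bash
python3 - <<'E'
from h import *
s=status.observe(); print(s["tool_pos"],s["tool_rot"],s["qpos"].round(2))
c=reader("wrist","w9",(.53,-.09)); t=reader("scene",None,(.53,-.09)); crop(t,240,145,380,285,5,"sc29")
E
```

```text
[ 0.46039288 -0.13362191  0.2891494 ] [-3.14148054e+00 -5.65864710e-04  2.97877513e+00] [-0.44  0.21  1.53 -0.    1.4  -1.85]
ring [ 0.508  -0.0895] 652 inl 189
mat [573.4 -86.4] [161.7 127.1] 1.32
ring [ 0.5098 -0.0907] 206 inl 45
mat [573.3 -85.7] [160.4 127.2] 1.9
tab [[0.6366, -0.0379, 0.1153], [0.6401, -0.0348, 0.1193], [0.645, -0.0308, 0.1207]] 7
```

View pics/w9.png

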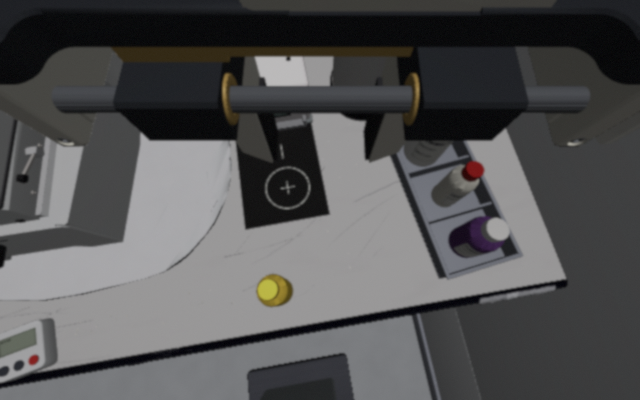

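View pics/sc29.png

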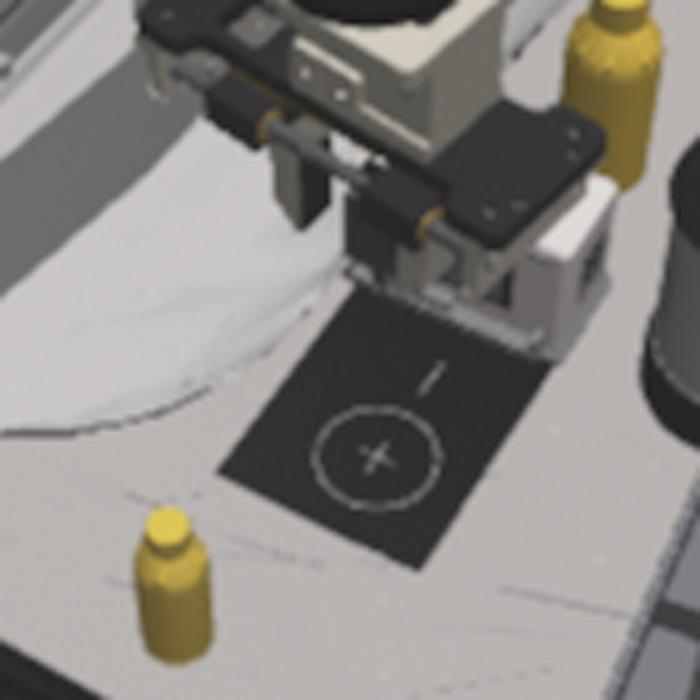

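```bash
python3 - <<'E'
from h import *
plan([.42,-.04,.28],tilt(.4,np.pi))
E
```

```text
shift [0.0554, 0.0856, 0.0092] turn [-0.0335, -0.3997, -0.1653] rows 3.0 4.0
```

Request:
jog_arm(series=[[0.1,[0.02,0.03,0],[-0.01,-0.1,-0.04]],[0.1,[0.04,0.06,0.005],[-0.02,-0.2,-0.08]],[0.1,[0.055,0.0856,0.009],[-0.03,-0.3,-0.12]],[0.1,[0.055,0.0856,0.009],[-0.033,-0.4,-0.165]],[0.1,[0.055,0.0856,0.009],[-0.033,-0.4,-0.165]],[0.1,[0.055,0.0856,0.009],[-0.033,-0.4,-0.165]],[0.1,[0.055,0.0856,0.009],[-0.033,-0.4,-0.165]]])

```text
time: 64.97
tool_pos: [0.4216, -0.041, 0.2814]
tool_rot: [-3.141, 0.4, 3.136]
contact_force: [0.2, -0.3, 0.1]
opening: 0.0505
```

```bash
python3 - <<'E'
from h import *
s=status.observe(); print(s["tool_pos"],s["tool_rot"])
c=reader("wrist","w10",(.545,-.095)); reader("top","",(.545,-.095)); np.savez("w10.npz",P=c["P"],img=c["img"])
Q=c["P"].reshape(-1,3); C=c["img"].reshape(-1,3).astype(int)
k=(Q[:,2]>.1)&(Q[:,2]<.125)&(abs(Q[:,0]-.64)<.03)&(abs(Q[:,1]+.04)<.05)&(C.mean(1)<60)
print(np.percentile(Q[k],[2,50,98],axis=0).round(4),k.sum())
k=(Q[:,2]>.02)&(Q[:,2]<.085)&(abs(Q[:,0]-.65)<.03)&(Q[:,1]>-.15)&(Q[:,1]<.0)&(C.mean(1)>60); q=Q[k]
for _ in range(4):
    a,b=np.polyfit(q[:,1],q[:,0],1); r=q[:,0]-a*q[:,1]-b; q=q[abs(r)<max(.0015,2*r.std())]
print("face yaw",np.degrees(np.arctan(-a)),a*-.095+b,len(q))
E
```

```text
[ 0.42164569 -0.04095883  0.28137636] [-3.14135239  0.40026101  3.1362773 ]
ring [ 0.5198 -0.0947] 195 inl 99
mat [573.2 -86.6] [162.5 127.1] 1.51
tab [[0.6359, -0.0507, 0.0997], [0.6375, -0.0388, 0.1107], [0.6413, -0.0282, 0.1197]] 206
ring [ 0.5443 -0.095 ] 55 inl 21
mat [571.6 -86.1] [157.6 127.2] 1.62
tab [[0.6342, -0.0502, 0.1022], [0.638, -0.0385, 0.1158], [0.6446, -0.0267, 0.12]] 39
[[ 0.6356 -0.0508  0.1006]
 [ 0.6375 -0.0388  0.1114]
 [ 0.6417 -0.0282  0.1201]] 196
face yaw 1.7434434448499339 0.6557156465274718 666
```

View pics/w10.png

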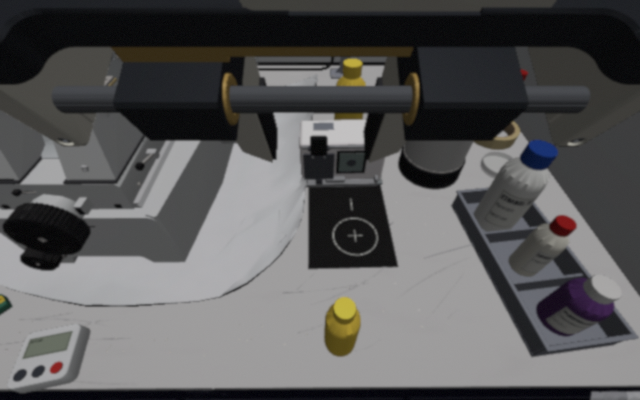

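```bash
python3 - <<'E'
from h import *
for w in ("s0","w1","w3","w5"):
    Q=np.load(w+".npz")["P"].reshape(-1,3); Q=Q[~np.isnan(Q[:,0])]
    q=Q[(Q[:,2]>.13)&(Q[:,2]<.7)&(Q[:,0]>.58)&(Q[:,0]<.95)&(Q[:,1]>-.16)&(Q[:,1]<.12)]
    for x0,x1 in ((.58,.63),(.63,.68),(.68,.72),(.72,.77),(.77,.85)):
        r=q[(q[:,0]>x0)&(q[:,0]<x1)]
        if len(r)>5: print(w,x0,x1,"y",np.percentile(r[:,1],[1,99]).round(3),"z",np.percentile(r[:,2],[1,99]).round(3),len(r))
t=cam("top"); 
for u,v in [(270,140),(295,135),(310,135),(337,130)]: print(t["P"][v,u].round(3))
plan([.642,-.0394,.165],down(np.pi+.028))
E
```

```text
s0 0.63 0.68 y [0.074 0.116] z [0.133 0.263] 745
s0 0.68 0.72 y [0.074 0.115] z [0.133 0.286] 498
s0 0.72 0.77 y [-0.037  0.113] z [0.14  0.292] 1047
s0 0.77 0.85 y [-0.117  0.113] z [0.131 0.29 ] 559
w1 0.63 0.68 y [0.077 0.117] z [0.132 0.234] 981
w1 0.72 0.77 y [0.049 0.119] z [0.155 0.217] 132
w1 0.77 0.85 y [-0.105 -0.082] z [0.132 0.152] 82
w3 0.63 0.68 y [0.076 0.115] z [0.131 0.265] 1531
w3 0.68 0.72 y [0.075 0.114] z [0.132 0.283] 1132
w3 0.72 0.77 y [-0.037  0.088] z [0.136 0.279] 1810
w3 0.77 0.85 y [-0.099  0.089] z [0.131 0.267] 429
w5 0.63 0.68 y [0.078 0.117] z [0.13 0.15] 179
w5 0.77 0.85 y [-0.115 -0.083] z [0.133 0.152] 234
[0.724 0.077 0.278]
[0.742 0.014 0.266]
[ 0.743 -0.025  0.268]
[ 0.796 -0.099  0.15 ]
shift [-0.1579, 0.0022, 0.1922] turn [-0.0064, 0.3993, -0.0311] rows 6.0 4.0
```

```bash
python3 - <<'E'
from h import *
plan([.58,-.05,.2],down(np.pi+.028))
s=dict(tool_pos=[.58,-.05,.2],tool_rot=down(np.pi+.028).as_euler('xyz')); plan([.642,-.0394,.16],None,s)
E
```

```text
shift [-0.1144, -0.0086, 0.1358] turn [-0.0064, 0.3993, -0.0311] rows 5.0 4.0
shift [-0.0623, 0.0089, 0.04] turn [0.0, 0.0, 0.0] rows 2.0 0.0
```

Request:
jog_arm(series=[[0.1,[-0.02,-0.002,0.022],[0,0.08,0]],[0.1,[-0.04,-0.004,0.045],[0,0.18,0]],[0.1,[-0.06,-0.006,0.07],[0,0.28,-0.01]],[0.1,[-0.08,-0.008,0.095],[-0.006,0.36,-0.03]],[0.1,[-0.1,-0.0086,0.118],[-0.006,0.4,-0.031]],[0.1,[-0.114,-0.0086,0.136],[-0.006,0.4,-0.031]],[0.1,[-0.114,-0.0086,0.136],[-0.006,0.4,-0.031]],[0.1,[-0.114,-0.0086,0.136],[-0.006,0.4,-0.031]],[0.1,[-0.114,-0.0086,0.136],[-0.006,0.4,-0.031]]])

```text
time: 65.87
tool_pos: [0.5783, -0.0491, 0.1991]
tool_rot: [-3.141, -0.001, -3.113]
contact_force: [-0.2, -0.1, 0.2]
opening: 0.0505
```

```bash
python3 - <<'E'
from h import *
plan([.642,-.0394,.16],down(np.pi+.028))
E
```

```text
shift [-0.0641, 0.0079, 0.039] turn [-0.0007, -0.0013, 0.001] rows 2.0 1.0
```

Request:
jog_arm(series=[[0.1,[-0.02,0.003,0.01],[0,0,0]],[0.1,[-0.04,0.006,0.02],[0,0,0]],[0.1,[-0.058,0.008,0.033],[0,0,0]],[0.1,[-0.064,0.008,0.039],[0,0,0]],[0.1,[-0.064,0.008,0.039],[0,0,0]],[0.1,[-0.064,0.008,0.039],[0,0,0]]])

```text
time: 66.37
tool_pos: [0.6414, -0.0392, 0.161]
tool_rot: [-3.141, -0.0, -3.112]
contact_force: [-0.9, 0.8, -0.2]
opening: 0.0503
```

```bash
python3 - <<'E'
from h import *
plan([.642,-.0394,.0985],down(np.pi+.028))
c=cam("scene"); crop(c,290,145,390,225,7,"sc30")
E
```

```text
shift [-0.0006, -0.0001, 0.0625] turn [-0.0008, -0.0004, 0.0014] rows 2.0 1.0
```

View pics/sc30.png

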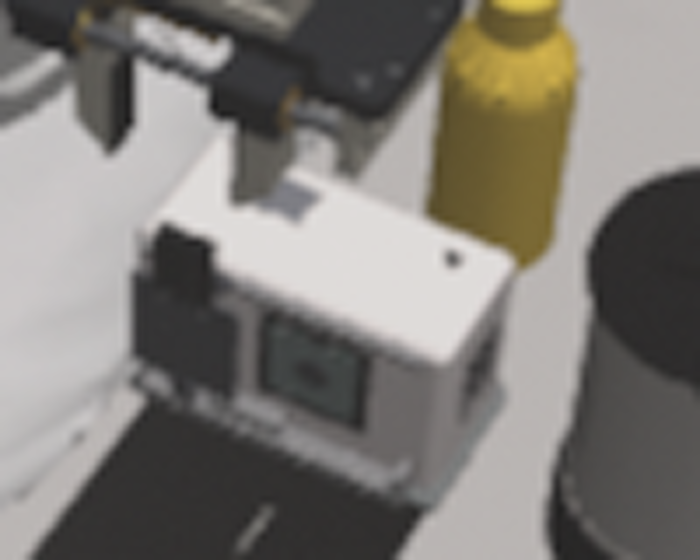

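Request:
jog_arm(series=[[0.1,[-0.0006,0,0.015],[0,0,0]],[0.1,[-0.0006,0,0.03],[0,0,0]],[0.1,[-0.0006,0,0.045],[0,0,0]],[0.1,[-0.0006,0,0.056],[0,0,0]],[0.1,[-0.0006,0,0.061],[0,0,0]],[0.1,[-0.0006,0,0.061],[0,0,0]],[0.1,[-0.0006,0,0.061],[0,0,0]]])

```text
time: 67.0
tool_pos: [0.643, -0.0392, 0.1002]
tool_rot: [-3.141, 0.001, -3.112]
contact_force: [-0.3, -0.8, 0.2]
opening: 0.0506
```

```bash
python3 - <<'E'
from h import *
plan([.642,-.0394,.0985],down(np.pi+.028))
c=cam("scene"); crop(c,290,145,390,225,7,"sc31")
E
```

```text
shift [0.001, -0.0002, 0.0017] turn [-0.0009, 0.0009, 0.0016] rows 1.0 1.0
```

View pics/sc31.png

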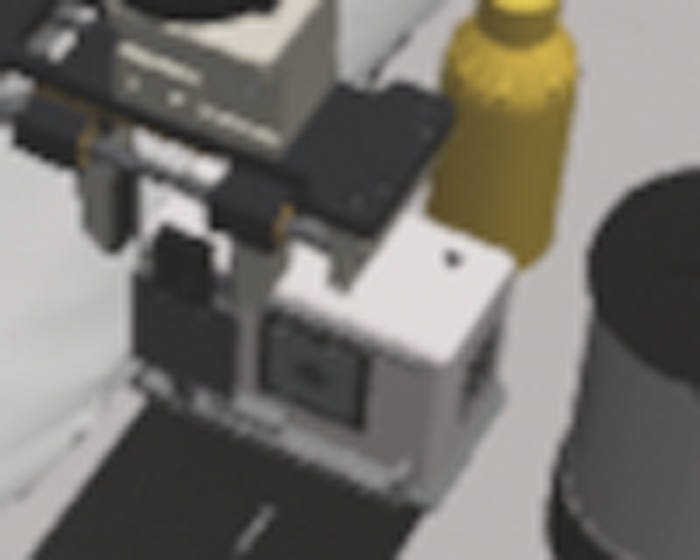

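Request:
jog_arm(series=[[-0.1,[0.001,0,0.0015],[0,0,0]],[-0.4,[0.001,0,0.0015],[0,0,0]],[-0.7,[0.001,0,0.0015],[0,0,0]],[-1,[0.001,0,0.0015],[0,0,0]],[-1,[0.001,0,0.0015],[0,0,0]],[-1,[0.001,0,0.0015],[0,0,0]],[-1,[0.001,0,0.0015],[0,0,0]],[-1,[0.001,0,0.0015],[0,0,0]]], squeeze=18)

```text
time: 67.72
tool_pos: [0.642, -0.0391, 0.0981]
tool_rot: [-3.141, 0.0, -3.112]
contact_force: [-1.0, -0.8, 2.0]
opening: 0.0257
```

Request:
jog_arm(series=[[-1,[0,0,-0.005],[0,0,0]],[-1,[0,0,-0.01],[0,0,0]],[-1,[0,0,-0.015],[0,0,0]],[-1,[0,0,-0.015],[0,0,0]],[-1,[0,0,-0.015],[0,0,0]]])

```text
time: 68.13
tool_pos: [0.6419, -0.0391, 0.1133]
tool_rot: [-3.141, 0.001, -3.112]
contact_force: [1.2, -0.9, -0.6]
opening: 0.0256
```

```bash
python3 - <<'E'
from h import *
s=status.observe(); print(s["tool_pos"],s["opening"],s["contact_force"])
c=cam("scene"); crop(c,290,145,390,225,7,"sc32")
E
```

```text
[ 0.64190699 -0.03911928  0.11328094] 0.025610966604829442 [ 1.21017497 -0.89618586 -0.63574737]
```

View pics/sc32.png

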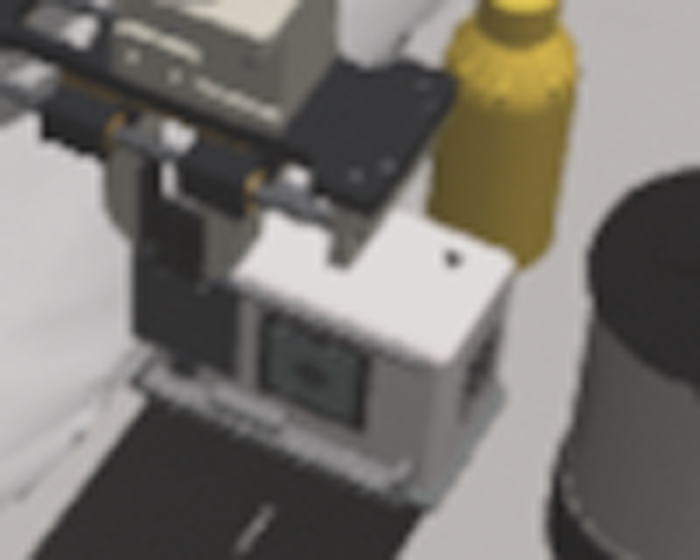

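Request:
jog_arm(series=[[-1,[0,-0.008,0],[0,0,0]],[-1,[0,-0.016,0],[0,0,0]],[-1,[0,-0.024,0],[0,0,0]],[-1,[0,-0.032,0],[0,0,0]],[-1,[0,-0.04,0],[0,0,0]],[-1,[0,-0.046,0],[0,0,0]],[-1,[0,-0.05,0],[0,0,0]],[-1,[0,-0.053,0],[0,0,0]],[-1,[0,-0.053,0],[0,0,0]],[-1,[0,-0.053,0],[0,0,0]]])

```text
time: 69.02
tool_pos: [0.6431, -0.0922, 0.1128]
tool_rot: [-3.141, -0.001, -3.112]
contact_force: [-1.6, -0.4, -1.2]
opening: 0.0256
```

Request:
jog_arm(series=[[-1,[0,0,0.004],[0,0,0]],[-1,[0,0,0.008],[0,0,0]],[-1,[0,0,0.012],[0,0,0]],[-1,[0,0,0.013],[0,0,0]],[-1,[0,0,0.013],[0,0,0]]])

```text
time: 69.43
tool_pos: [0.6431, -0.0917, 0.0992]
tool_rot: [-3.141, -0.001, -3.112]
contact_force: [-2.2, 0.0, -1.1]
opening: 0.0258
```

```bash
python3 - <<'E'
from h import *
s=status.observe(); print(s["tool_pos"],s["opening"],s["contact_force"])
c=cam("scene"); crop(c,290,145,390,225,7,"sc33")
E
```

```text
[ 0.64313434 -0.09171632  0.09917644] 0.025810041637730825 [-2.15051513  0.0367904  -1.07900774]
```

View pics/sc33.png

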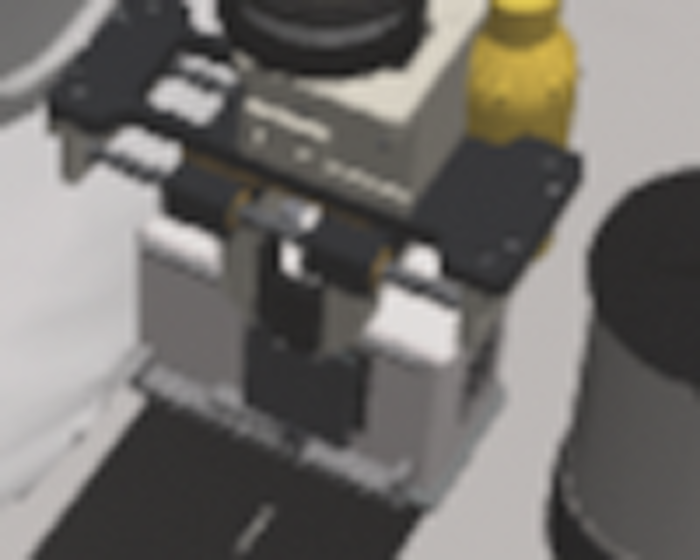

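Dropped with no resistance. Release, rise and back off to check.

Request:
jog_arm(series=[[-0.5,[0,0,0],[0,0,0]],[0,[0,0,0],[0,0,0]],[0.1,[0,0,0],[0,0,0]],[0.1,[0,0,0],[0,0,0]],[0.1,[0,0,0],[0,0,0]],[0.1,[0,0,-0.015],[0,0,0]],[0.1,[0,0,-0.035],[0,0,0]],[0.1,[0,0,-0.065],[0,0,0]],[0.1,[0.02,0,-0.09],[0,0,0]],[0.1,[0.06,0,-0.12],[0,0,0]],[0.1,[0.1,0,-0.15],[0,0,0]],[0.1,[0.13,0,-0.17],[0,0,0]]])

```text
time: 70.48
tool_pos: [0.5214, -0.0955, 0.2648]
tool_rot: [-3.141, 0.001, -3.112]
contact_force: [-0.2, -0.1, -0.0]
opening: 0.0504
```

Request:
jog_arm(series=[[0.1,[0.03,0.03,0],[0,-0.1,0]],[0.1,[0.06,0.06,0],[0,-0.2,0]],[0.1,[0.08,0.09,0],[0,-0.3,0]],[0.1,[0.1,0.11,0],[0,-0.4,0]],[0.1,[0.1,0.11,0],[0,-0.4,0]],[0.1,[0.1,0.11,0],[0,-0.4,0]],[0.1,[0.1,0.11,0],[0,-0.4,0]]])

```text
time: 71.07
tool_pos: [0.4204, 0.0111, 0.2651]
tool_rot: [-3.14, 0.403, -3.111]
contact_force: [0.5, 0.4, 0.8]
opening: 0.0505
```

```bash
python3 - <<'E'
from h import *
s=status.observe(); print(s["tool_pos"],s["time"])
c=reader("wrist","w11",(.545,-.095)); t=reader("scene","sc34",(.545,-.095))
print(fitc(t["P"],.574,-.319,.029,.045,.09),fitc(t["P"],.4935,-.3315,.019,.045,.07,.012),fitc(t["P"],.42,-.339,.0235,.045,.07,.012))
crop(t,280,145,440,335,3.5,"sc34c")
E
```

```text
[0.42037037 0.01114807 0.26512439] 71.0667
ring [ 0.5196 -0.0956] 199 inl 104
mat [573.2 -86.6] [162.8 127.2] 1.15
ring [ 0.5205 -0.0986] 78 inl 27
mat [573.7 -85.9] [160.4 127.8] 2.27
tab [[0.6371, -0.1043, 0.1], [0.6404, -0.0928, 0.1128], [0.6451, -0.0828, 0.121]] 56
(array([ 0.5742, -0.3185]), 224, np.float64(0.0009)) (array([ 0.4939, -0.3315]), 81, np.float64(0.0009)) (array([ 0.4199, -0.3411]), 118, np.float64(0.0012))
```

View pics/w11.png

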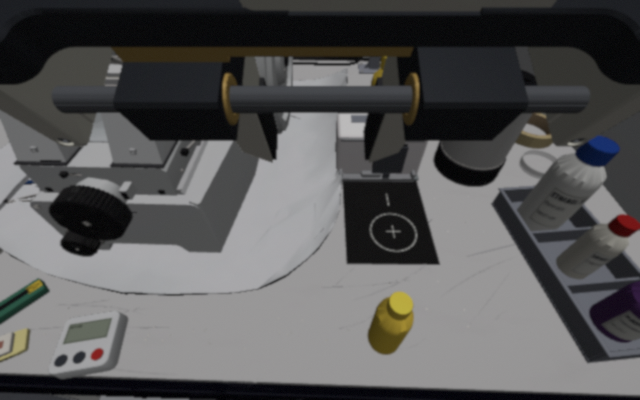

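View pics/sc34c.png

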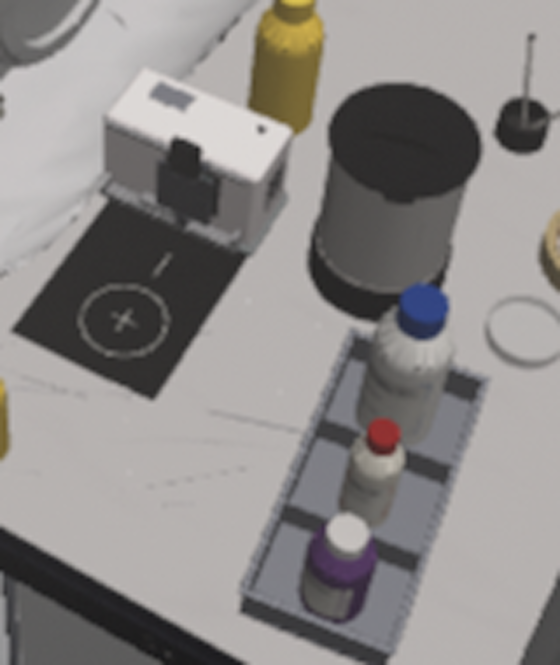

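```bash
python3 -c "
from cell import job; print(job.hand_in())"
```

```text
the job is handed in; nothing more can be done
None
```

I finished the job and handed it in at about 71 s. All three bottles were there, and all three are checked in and standing in the caddy.

**Sequence**
- I lifted the shutter by its tab, slid it fully aside and let it drop open.
- I took the tall bottle, then the slim one, then the squat one. Each was held about 15–17 mm over the mat with its label to the window for a second or more. It was then turned a third clockwise and paused, then a further third and paused.
- They stand in the back, middle and front bays in that order.
- I then slid the shutter back and let it drop shut.

**Last checks**
- All three bottles were upright in their bays when I looked from the scene camera.
- The shutter was over the window, with the top of its tab at the same height as at the start.
- The gripper was clear of everything. I never reached for the timer, the dish or the yellow look-alikes; the timer and dish looked unmoved in the pictures, but I did not measure them.

**Irregularities**
- The reader was knocked about 37 mm back while I was placing the squat bottle, after all the reads. I measured it again before closing the shutter.
- I saw no slackening of the grip.
- The slim bottle's label edges were faint, so its label angle is good to only about 2–3°.
- Some ring-mark fits disagreed with the mat outline by up to about 25 mm. I discarded them and went by the mat outline and the pictures.

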